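# Load the leak tester and set its test pressure

### The job

Run one leak test: stand every lidded black canister upright in its own cell of the sliding tray, press each steel lid down until it is fully home on its rim, and push the tray by its handle under the green bridge right to its end stop. Only then turn the regulator knob clockwise until its pointer nose meets the brass marker on the dial and leave it there for at least a second; after that turn it all the way back to its zero stop, and finally pull the loaded tray fully out again. Leave the other things on the table (tube, open cup, wrench, jar) where they are.

Things in the scene. Friction and masses are not known exactly. Their poses are not given: they have to be found in the camera images.
- can1: canister: solid black plastic cylinder, 54 mm diameter, 75 mm high, about 0.3 kg, with a round steel lid on top; origin at the centre of its underside, z up. May be absent (two or three canisters are there).
- lid1 (a joint): push-in lid of can1 (steel disc 48 mm diameter, 8 mm thick): 0 = standing 10 mm proud of the canister's rim, 0.010 m = fully home on the rim; pushing down on its middle with about 8 to 12 N moves it; it stays where it is left
- lid1_top (a point): centre of the top face of can1's lid: 93 mm above the canister's underside when fully proud, 83 mm when fully home
- can2: canister: solid black plastic cylinder, 54 mm diameter, 75 mm high, about 0.3 kg, with a round steel lid on top; origin at the centre of its underside, z up. May be absent (two or three canisters are there).
- lid2 (a joint): push-in lid of can2 (steel disc 48 mm diameter, 8 mm thick): 0 = standing 10 mm proud of the canister's rim, 0.010 m = fully home on the rim; pushing down on its middle with about 8 to 12 N moves it; it stays where it is left
- lid2_top (a point): centre of the top face of can2's lid: 93 mm above the canister's underside when fully proud, 83 mm when fully home
- can3: canister: solid black plastic cylinder, 54 mm diameter, 75 mm high, about 0.3 kg, with a round steel lid on top; origin at the centre of its underside, z up. May be absent (two or three canisters are there).
- lid3 (a joint): push-in lid of can3 (steel disc 48 mm diameter, 8 mm thick): 0 = standing 10 mm proud of the canister's rim, 0.010 m = fully home on the rim; pushing down on its middle with about 8 to 12 N moves it; it stays where it is left
- lid3_top (a point): centre of the top face of can3's lid: 93 mm above the canister's underside when fully proud, 83 mm when fully home
- tray_mid (a point): middle of the inner floor of the sliding tray, a black tray with a row of three open cells along its x axis; floor 26 mm above the table, walls 4 mm thick and 20 mm high above the floor; cells 67 by 64 mm inside, the outer two centred 71 mm either side of the middle one along x. x runs along the row, y is the sliding direction towards the bridge, z up
- tray (a joint): slide of the tray: 0 = fully out, 0.18 m = at its end stop centred under the bridge; moves with about 3 N and stays where it is left. The bridge (green beam 314 by 80 mm on two aluminium posts; underside 160 mm, top 205 mm above the table) is 180 mm from the fully-out tray's middle along the tray's y
- tray_handle (a point): handle of the tray, an upright steel plate 60 mm (along tray x) by 12 mm (along tray y) by 60 mm high, top 80 mm and bottom 20 mm above the table; this point is on its middle, 65 mm above the table and 125 mm behind the tray's middle (on the side away from the bridge). A flat bar 24 mm wide, 8 mm high joins its foot to the tray
- knob (a joint): pressure knob on the grey regulator box (150 mm square, 50 mm high, with a white round dial 5 mm thick, 142 mm diameter): 0 (zero stop) to 4.7 rad (other stop), growing clockwise seen from above; stiff enough to stay where it is left
- knob_grip (a point): point on the knob's axis to grip at, 90 mm above the table, in the knob's black bar: 56 mm long (along this point's x, which points to the pointer's end), 16 mm thick, from 66 to 104 mm above the table, over a 54 mm round skirt
- knob_pointer (a point): tip of the knob's pointer, a black nose 6 mm wide on the skirt, on the side of the white line on the bar's top; 50 mm from the axis
- mark (a point): tip of the brass marker clip on the dial, 50 mm from the knob's axis: the pressure to set. The clip is 8 mm high and reaches from 48 to 71 mm from the axis. The pointer is on it when both tips meet
- sleeve: bystander: plain steel tube without lid, 52 mm diameter, 75 mm high; origin at the centre of its underside
- cup: bystander: empty open black cup, 60 mm diameter, 45 mm high; origin at the centre of its underside
- wrench: bystander: wrench 160 mm long lying along its x, origin at its middle
- jar: bystander: jar 60 mm diameter, 80 mm high
Not all that is in view belongs to the job. Leave any orange look-alike of the part that bears knob alone.

How it is judged:
By the outcome, as a careful person would: the job done as asked, in the order asked, and still so for the second after the job is handed in, with the robot touching nothing.
Of can1, can2, can3 only 2 to 3 are there at a start; the rules pass over those that are not, and their reading is None.
At some moment in a run one of can1, can2, can3 may be knocked a few centimetres aside while the robot is not near it.
It also fails if it takes over 210 s, if anything falls off the work surface, if the arm or the gripper's body presses on something with over 40 N, if the wrist force passes 120 N, or if a joint passes its speed limit or range.

### The arm

A 6-joint arm with a two-finger parallel gripper is mounted at the origin on the work surface. World frame = base frame: x ahead of the robot, y to its left, z up, the work surface at z = 0. Lengths are in m, angles in rad, forces in N, time in s.
With the tool pointing down it reaches from about 0.375 to 0.75 m from the base axis. Payload 9 kg.
Tool frame: the origin (TCP) lies midway between the tips of the shut fingers; the grasp point (between the pads) lies 19 mm behind it; z points along the fingers, x is the direction in which the jaws open and shut, and the axes are right-handed (so a half turn about z gives the same grasp; the last joint's range is limited). The gripper opens to 85 mm and grips with 20 to 120 N. Pads are 22 mm wide; open, the fingers measure 114 mm over their backs; the gripper's body (76 mm by 85 mm) begins 54 mm behind the grasp point. The pads swing forward as they close: fully open they stand 13 mm farther back than shut.
Start: joints at [-1.486, 0.104, 0.097, 1.564, 0, 1.353], TCP at [0.179, -0.573, 0.231] pointing down, gripper open.
Joint ranges: [-2.99, 2.99], [-0.84, 1.86], [-1.1, 1.16], [-1.84, 2.11], [-1.51, 1.56], [-3.14, 3.14]. Speed limits (rad/s): [2.22, 2.22, 2.57, 3.14, 3.14, 3.14].

### API

Orientations are given as a rotation vector (axis times angle).
In Python, from bench import manip gives the robot as it stands.
- The arm moves only by the tool arm_command, never from a script. Its argument "moves" is a list of rows, each an object with "dr": the turn, a rotation vector about the tool's x, y, z in units of 8 degrees (1.0 is 8 degrees), a list of three; "xyz": the shift along the tool's x, y, z in units of 0.02 m (1.0 is 0.02 m), a list of three; "grip": the opening, from -1 (shut) to 1 (fully open). In form: [{"dr": [wx, wy, wz], "xyz": [x, y, z], "grip": grip}, ...]. A call has 1 to 5 rows; each row shifts and turns the commanded pose from where the row before left it, along the tool's axes as they then stand; what a row does not reach is not made up. A row lasts 1/10 s, in which the tool goes at most 50 mm and 8.59 degrees, less where a joint would pass 70% of its speed; a pose out of reach is approached as far as the arm can. A call with a number of a shift or a turn outside -1 to 1 is refused whole. A call with a gripper value outside its range is refused whole. The fingers move at their own pace and stop on an object; "newtons" is the grip in N (left out, the last holds). Time passes only in rows, so rows that do not move let the fingers close. It gives the time, the measured TCP pose, the force and the opening at its end, in the units of the state.
- manip.observe(): the state, without advancing time (a new reading comes with each control period).
- manip.read_camera(name): name is "scene" or "top"; returns a dict with "image" (420x560x3 uint8, red, green, blue), "range_z" (420x560 float32, m along the optical axis (not along the pixel's ray), 0 where there is no reading), "intrinsics" (3x3 intrinsics, pixels), "k1" (the pictures are not rectified: a ray, as slopes to the right and down, at radius r is drawn at 1 + k1 r^2 times it, then the intrinsics apply), "position" and "attitude" of the camera in the world. Camera axes: x right, y up, looking along -z (the intrinsics and any distortion apply to the point x, -y, -z); pixel columns grow to the right and rows downward; lengths in m; the calibration is good to about 2 mm. A picture is of the moment at which its call begins.
- manip.hand_in(): hands the job in, once; it reports no verdict.
The state is a dict: "time": time; "joints": joint angles; "joint_vel": joint speeds; "tau": joint torques, N m; "tcp_pos": TCP position; "eef_rot": TCP orientation; "wrist_force": force on the tool from outside, world axes, zero at the start; "moment": the same for the moment, N m; "finger_gap": finger opening in m.
Only numpy, scipy, OpenCV 4.12 (cv2) and the standard library are available. Lean on these libraries where they do the work, as an engineer would, in place of code of your own. Each camera call takes 0.05 s, during which the arm holds its last target.

## Working session

There is one attempt and no reset: what is moved stays moved. The work goes in short steps, Python scripts to look and compute and a tool call to move; the robot and the scene stay as the last step left them, time stands still between calls to the robot, and variables do not carry over. Pictures are saved under pics/ and viewed, and the job is handed in when it is done.

Besides the shell and the picture viewer there is one more tool, called after ">>>" as name(argument=value, ...), one argument or row to a line, values as JSON. arm_command: Moves the arm, as the interface text tells. Its arguments: {"type":"object","properties":{"moves":{"type":"array"},"newtons":{"type":"number"}},"required":["moves"]}

```bash
ls; mkdir -p pics; cat > h.py <<'E'
import numpy as np, cv2, os
from bench import manip
from scipy.spatial.transform import Rotation as R
def cam(n,save=None):
    c=manip.read_camera(n)
    np.savez('%s.npz'%n,**{k:np.array(v) for k,v in c.items()})
    if save: cv2.imwrite('pics/'+save,c['image'][:,:,::-1])
    return c
def load(n):
    return dict(np.load('%s.npz'%n))
def att(c):
    a=np.array(c['attitude'])
    return a if a.shape==(3,3) else (R.from_rotvec(a).as_matrix() if a.size==3 else None)
def ray(c,u,v):
    K=c['intrinsics'];k1=float(c['k1'])
    d=np.array([(u-K[0,2])/K[0,0],(v-K[1,2])/K[1,1]])
    s=d.copy()
    for _ in range(20): s=d/(1+k1*(s@s))
    return s
def onz(c,u,v,z):
    s=ray(c,u,v); A=att(c); w=A@np.array([s[0],-s[1],-1]); p=np.array(c['position'])
    return p+w*(z-p[2])/w[2]
def depth(c,u,v):
    s=ray(c,u,v); A=att(c); w=A@np.array([s[0],-s[1],-1])
    return np.array(c['position'])+w*c['range_z'][int(round(v)),int(round(u))]
def proj(c,P):
    q=att(c).T@(np.array(P)-np.array(c['position'])); s=np.array([q[0],-q[1]])/-q[2]
    s=s*(1+float(c['k1'])*(s@s)); K=c['intrinsics']
    return np.array([K[0,0]*s[0]+K[0,2],K[1,1]*s[1]+K[1,2]])
def crop(c,u0,v0,u1,v1,f,name):
    im=c['image'][v0:v1,u0:u1,::-1]
    cv2.imwrite('pics/'+name,cv2.resize(im,None,fx=f,fy=f,interpolation=cv2.INTER_CUBIC))
def cloud(c):
    H,W=c['range_z'].shape; K=c['intrinsics'];k1=float(c['k1'])
    v,u=np.mgrid[0:H,0:W]; d=np.stack([(u-K[0,2])/K[0,0],(v-K[1,2])/K[1,1]],-1)
    s=d.copy()
    for _ in range(20): s=d/(1+k1*(s**2).sum(-1,keepdims=True))
    w=np.stack([s[...,0],-s[...,1],-np.ones((H,W))],-1)*c['range_z'][...,None]
    P=w@att(c).T+np.array(c['position']); P[c['range_z']==0]=np.nan
    return P
E
python3 - <<'E'
from h import *
print(manip.observe())
for n in('scene','top'):
    c=cam(n,n+'0.png'); print(n,c['intrinsics'],c['k1'],c['position'],c['attitude'])
E
```

```text
pics
{'time': 0.0, 'joints': array([-1.48571683e+00,  1.04676531e-01,  9.64809529e-02,  1.56389317e+00,
        1.34014598e-05,  1.35307809e+00]), 'joint_vel': array([-1.02669954e-03,  9.53280535e-04,  1.71667393e-03,  1.22036159e-03,
        1.00313097e-03, -9.65461051e-05]), 'tau': array([-5.41704459e-03, -5.56933415e+01,  5.03649938e+01,  1.71903142e-02,
       -5.54256185e-04,  1.29394743e-05]), 'tcp_pos': array([ 0.17888963, -0.57237335,  0.23054208]), 'eef_rot': array([-2.53028009e+00,  1.86040878e+00,  1.32098409e-03]), 'wrist_force': array([-0.07322242, -0.54840057, -0.61547606]), 'moment': array([ 0.06132518,  0.01428353, -0.00286882]), 'finger_gap': 0.08551285692324914}
scene [[528.84949067   0.         270.81645993]
 [  0.         528.84949067 197.87177539]
 [  0.           0.           1.        ]] -0.009441887265876667 [0.83208135 0.63693714 1.38406707] [0.19683079 0.67410841 2.55582711]
top [[536.56735499   0.         277.75358721]
 [  0.         536.56735499 210.44191167]
 [  0.           0.           1.        ]] -0.11910063404978857 [0.22165459 0.00538313 1.70827101] [ 0.12456069 -0.1048331  -1.55414879]
```

View pics/scene0.png

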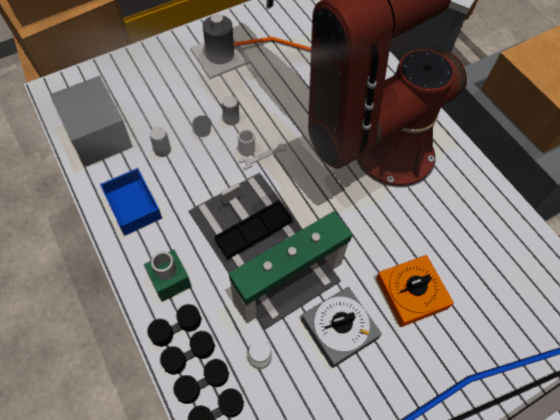

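View pics/top0.png

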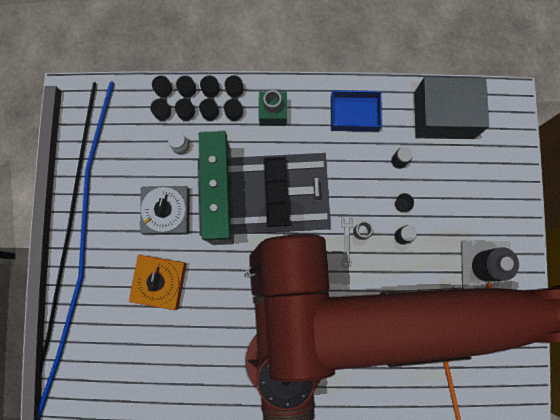

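```bash
python3 - <<'E'
from h import *
c=load('top'); crop(c,330,130,530,290,4,'t1.png'); crop(c,130,115,335,250,3.9,'t2.png')
s=load('scene'); crop(s,130,70,330,220,4,'s1.png')
E
```

```text
(no output)
```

View pics/t1.png

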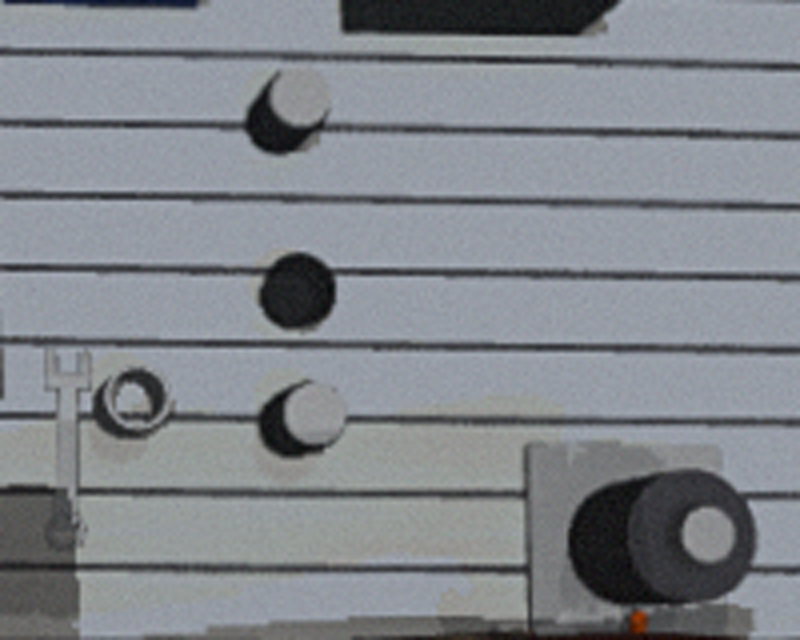

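View pics/t2.png

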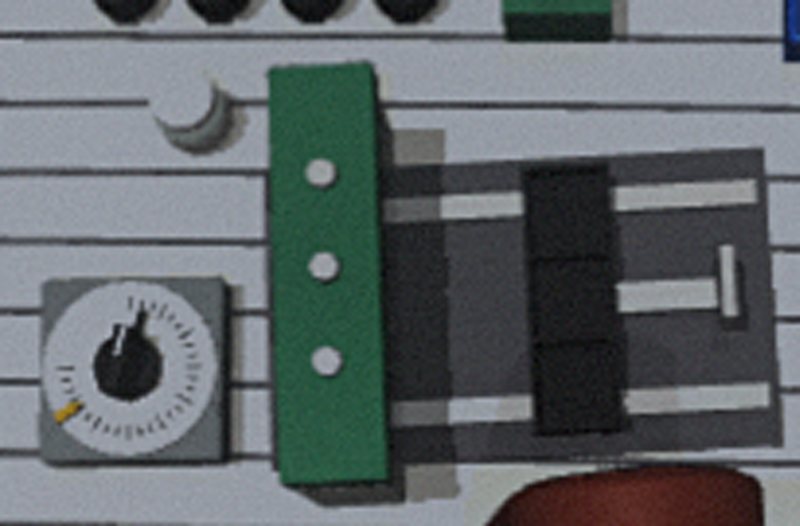

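View pics/s1.png

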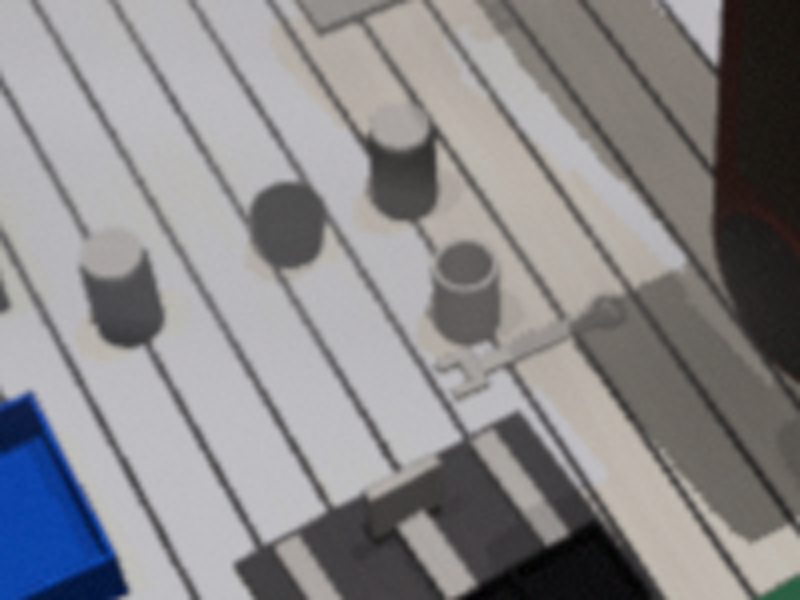

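```bash
python3 - <<'E'
from h import *
np.set_printoptions(precision=4,suppress=True)
for n in('top','scene'):
    c=load(n); P=cloud(c); np.save(n+'P.npy',P)
    A=lambda m:None
    z=P[...,2]
    print(n,'table z',np.nanmedian(z[(abs(z)<.02)]))
    # blobs at can height
    m=((z>.075)&(z<.11)).astype(np.uint8)
    k,l,st,ce=cv2.connectedComponentsWithStats(m)
    for i in range(1,k):
        if st[i,4]>40:
            Q=P[l==i]; print(ce[i],st[i,4],np.median(Q,0),Q.min(0),Q.max(0))
c=load('top')
f=3.9;o=np.array([130,115])
def t2(x,y,z): p=o+np.array([x,y])/f; return onz(c,p[0],p[1],z)
print('tray corners z46');
for q in [(524,172),(604,165),(625,430),(536,436)]: print(t2(*q,.046))
print('handle',t2(722,246,.08),t2(733,246,.08),t2(738,314,.08),t2(726,315,.08))
print('bolts bridge',[t2(*q,.21) for q in [(321,172),(323,266),(326,360)]])
print('box corners',[t2(*q,.05) for q in [(40,282),(223,278),(226,460),(42,463)]])
print('dial edges',[t2(*q,.055) for q in [(43,368),(216,368),(130,281),(130,454)]])
print('bar z104',t2(128,368,.104), 'nose',t2(141,312,.06),'mark',t2(80,402,.063),t2(60,414,.063))
f=4;o=np.array([330,130])
print('cans lids',t2(299,98,.093),t2(314,412,.093),'cup',t2(298,291,.045),'sleeve',t2(135,398,.075))
s=load('scene')
def t3(x,y,z): return onz(s,130+x/4,70+y/4,z)
print('scene lids',t3(113,252,.093),t3(400,127,.093))
E
```

```text
top table z 0.0010275410153995912
[438.9042 119.515 ] 334 [ 0.723  -0.4466  0.0926] [ 0.7181 -0.6232  0.075 ] [ 0.8804 -0.4171  0.11  ]
[272.5108 107.8448] 464 [0.7814 0.047  0.0811] [0.7547 0.0059 0.0751] [0.8444 0.0957 0.1091]
[271.914   99.6989] 93 [0.8148 0.0509 0.0841] [0.8002 0.0317 0.0752] [0.825  0.0702 0.1089]
[176.267  139.3613] 191 [0.6845 0.3506 0.0809] [0.6574 0.325  0.0752] [0.7115 0.3785 0.0917]
[403.6215 154.0047] 214 [ 0.6428 -0.3617  0.0903] [ 0.6172 -0.3871  0.0752] [ 0.6682 -0.337   0.1044]
[315.9841 186.4762] 63 [ 0.5383 -0.0894  0.0804] [ 0.5081 -0.0957  0.0754] [ 0.5685 -0.0829  0.089 ]
[160.2459 207.2869] 122 [0.4637 0.3866 0.103 ] [0.4366 0.375  0.0761] [0.4918 0.4016 0.1099]
[407.3565 233.5565] 230 [ 0.3933 -0.3676  0.0908] [ 0.369  -0.3956  0.0751] [ 0.4184 -0.3447  0.1004]
[483.1953 265.1172] 128 [ 0.2997 -0.5966  0.0923] [ 0.254  -0.6296  0.0756] [ 0.3488 -0.5863  0.1097]
[152.6061 281.0682] 132 [0.2392 0.3998 0.1022] [0.2123 0.3899 0.0752] [0.2664 0.414  0.11  ]
scene table z 0.00025747520654062495
[218.5164  44.1408] 213 [ 0.319  -0.5971  0.0936] [ 0.25
[... 1420 characters left out ...]
bolts bridge [array([0.5892, 0.2162, 0.21  ]), array([0.5186, 0.2123, 0.21  ]), array([0.449 , 0.2078, 0.21  ])]
box corners [array([0.5347, 0.4664, 0.05  ]), array([0.5395, 0.3157, 0.05  ]), array([0.3913, 0.3074, 0.05  ]), array([0.3866, 0.457 , 0.05  ])]
dial edges [array([0.4631, 0.4587, 0.055 ]), array([0.4649, 0.3174, 0.055 ]), array([0.5353, 0.3907, 0.055 ]), array([0.3945, 0.3843, 0.055 ])]
bar z104 [0.4568 0.3777 0.104 ] nose [0.509  0.3794 0.06  ] mark [0.4348 0.4249 0.063 ] [0.4249 0.4407 0.063 ]
cans lids [ 0.6403 -0.3646  0.093 ] [ 0.3954 -0.3707  0.093 ] cup [ 0.4963 -0.3711  0.045 ] sleeve [ 0.4066 -0.2367  0.075 ]
scene lids [ 0.64   -0.3578  0.093 ] [ 0.3951 -0.362   0.093 ]
```

```bash
cat >> h.py <<'E'
def plan(x,y,z,yawdir=None):
    """print required tool-frame turn (units) then shift (units)"""
    o=manip.observe(); T=R.from_rotvec(o['eef_rot']).as_matrix(); p=np.array(o['tcp_pos'])
    if yawdir is not None:
        xd=np.array([np.cos(yawdir),np.sin(yawdir),0]); zd=np.array([0,0,-1.]); D=np.stack([xd,np.cross(zd,xd),zd],1)
        best=None
        for s in (1,-1):
            D2=D@np.diag([s,s,1]); r=R.from_matrix(T.T@D2).as_rotvec()
            print('turn opt units',np.round(np.degrees(r)/8,2))
            if best is None or np.linalg.norm(r)<np.linalg.norm(best[0]): best=(r,D2)
        T2=best[1]
    else: T2=T
    d=np.array([x,y,z])-p
    print('tcp',np.round(p,4),'yawx',np.round(np.arctan2(T[1,0],T[0,0]),4),'tilt',np.round(np.degrees(np.arccos(-T[2,2])),2),'j',np.round(o['joints'],3),'gap',round(float(o['finger_gap']),4),'F',np.round(o['wrist_force'],1),'t',round(float(o['time']),2))
    print('shift if unturned',np.round(T.T@d/0.02,2),' after turn',np.round(T2.T@d/.02,2))
E
python3 - <<'E'
from h import *
plan(.395,-.366,.2,1.634)
E
```

```text
turn opt units [-1.000e-02 -0.000e+00 -2.078e+01]
turn opt units [-0.    0.01  1.72]
tcp [ 0.1789 -0.5724  0.2306] yawx -1.268 tilt 0.07 j [-1.486  0.105  0.097  1.564  0.     1.353] gap 0.0851 F [-0.6 -0.8  0.4] t 0.1
shift if unturned [ -6.63 -13.39   1.54]  after turn [ -9.62 -11.44   1.53]
```

```bash
cat > ov.py <<'E'
from h import *
import sys
# overlay tray/bridge/knob model with pose (x,y,yaw)
def tr(p,x,y,a):
    c,s=np.cos(a),np.sin(a); return np.array([x+c*p[0]-s*p[1],y+s*p[0]+c*p[1],p[2]])
def box(x0,x1,y0,y1,z): return [(x0,y0,z),(x1,y0,z),(x1,y1,z),(x0,y1,z),(x0,y0,z)]
def model(slide=0):
    L=[box(-.106-.0025-.0,.1085,-.036+slide,.036+slide,.046),box(-.03,.03,-.131+slide,-.119+slide,.08),box(-.157,.157,.14,.22,.205)]
    L.append([(-.0355,-.036+slide,.046),(-.0355,.036+slide,.046)]);L.append([(.0355,-.036+slide,.046),(.0355,.036+slide,.046)])
    return L
def draw(c,L,pose,f,u0,v0,u1,v1,name):
    im=cv2.resize(c['image'][v0:v1,u0:u1,::-1],None,fx=f,fy=f,interpolation=cv2.INTER_CUBIC).copy()
    for l in L:
        q=np.array([(proj(c,tr(p,*pose))-[u0,v0]+.5)*f for p in l]).round().astype(np.int32)
        cv2.polylines(im,[q.reshape(-1,1,2)],False,(0,255,255),1)
    cv2.imwrite('pics/'+name,im)
E
python3 - <<'E'
from ov import *
pose=(.5285,.034,.062)
draw(load('top'),model(),pose,4.5,190,125,340,250,'o1.png')
draw(load('scene'),model(),pose,4,185,165,360,310,'o2.png')
E
```

```text
(no output)
```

View pics/o1.png

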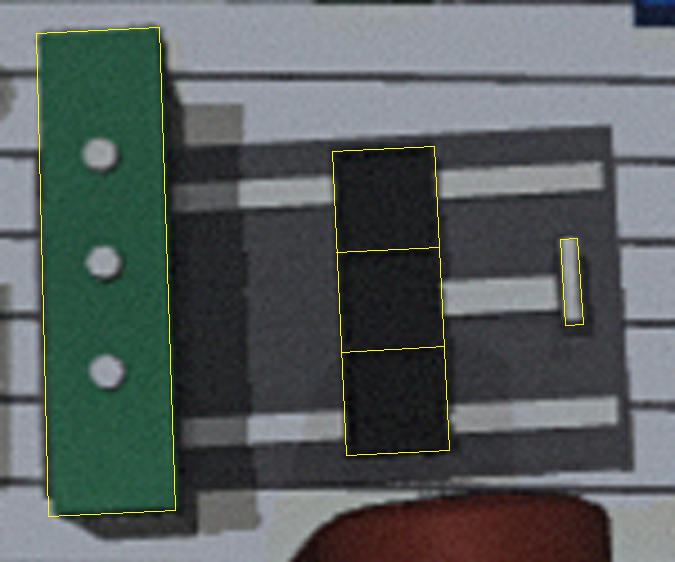

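View pics/o2.png

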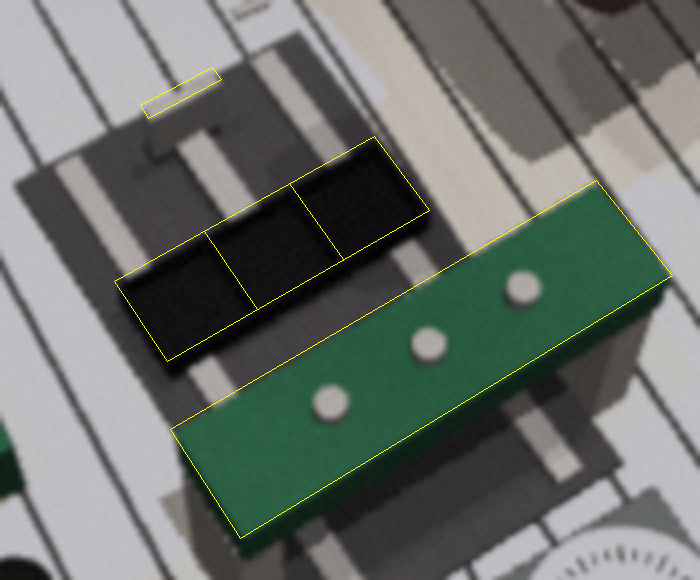

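```bash
python3 - <<'E'
from h import *
for n in('top','scene'):
    P=np.load(n+'P.npy'); m=(abs(P[...,0]-.3)<.12)&(abs(P[...,1]+.6)<.09)&(P[...,2]>.01); print(n,np.nanmax(P[m][:,2]) , np.percentile(P[m],[2,98],axis=0))
E
```

```text
top 0.7217095834086936 [[ 0.20387101 -0.68412858  0.01041573]
 [ 0.37745984 -0.51312835  0.71142353]]
scene 0.17770510444106713 [[ 0.22050426 -0.675711    0.01048262]
 [ 0.37551799 -0.56091604  0.1718418 ]]
```

>>> arm_command(
  moves=[
    {"dr": [0, 0, 0.86], "xyz": [0, 0, 0], "grip": 1},
    {"dr": [0, 0, 0.86], "xyz": [0, 0, 0], "grip": 1},
    {"dr": [0, 0, 0], "xyz": [-1, 0, 0], "grip": 1},
    {"dr": [0, 0, 0], "xyz": [-1, 0, 0], "grip": 1},
    {"dr": [0, 0, 0], "xyz": [-1, 0, 0], "grip": 1},
  ],
  newtons=40,
)

```text
time: 0.6
tcp_pos: [0.1751, -0.5119, 0.2307]
eef_rot: [-2.289, 2.15, 0.001]
wrist_force: [-1.0, -0.2, -0.1]
finger_gap: 0.0852
```

>>> arm_command(
  moves=[
    {"dr": [0, 0, 0], "xyz": [-1, -1, 0], "grip": 1},
    {"dr": [0, 0, 0], "xyz": [-1, -1, 0], "grip": 1},
    {"dr": [0, 0, 0], "xyz": [-1, -1, 0], "grip": 1},
    {"dr": [0, 0, 0], "xyz": [-1, -1, 0], "grip": 1},
    {"dr": [0, 0, 0], "xyz": [-1, -1, 0], "grip": 1},
  ],
)

```text
time: 1.1
tcp_pos: [0.2693, -0.4057, 0.231]
eef_rot: [-2.29, 2.151, 0.001]
wrist_force: [0.7, -0.2, -0.5]
finger_gap: 0.0853
```

```bash
python3 - <<'E'
from h import *
plan(.395,-.366,.2,1.634)
cam('top','top1.png');cam('scene','scene1.png')
E
```

```text
turn opt units [ 0.   -0.   22.49]
turn opt units [ 0.    0.   -0.01]
tcp [ 0.2693 -0.4057  0.231 ] yawx -1.5083 tilt 0.02 j [-1.254 -0.242 -0.235  1.578  0.     1.825] gap 0.0853 F [ 0.7 -0.2 -0.5] t 1.1
shift if unturned [-1.59 -6.4   1.55]  after turn [-1.58 -6.4   1.55]
```

View pics/top1.png

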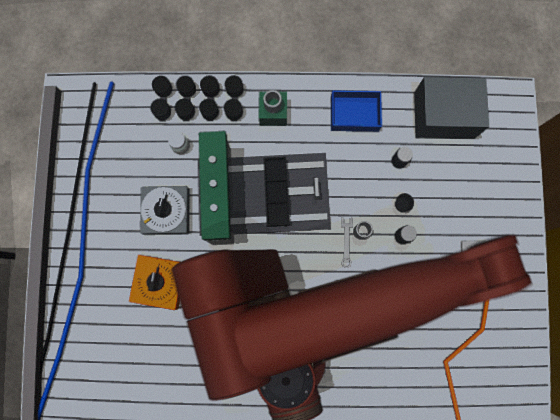

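```bash
python3 - <<'E'
from ov import *
a=np.linspace(0,2*np.pi,40)
def circ(x,y,r,z): return [(x+r*np.cos(t),y+r*np.sin(t),z) for t in a]
L=[]
for x,y in ((.6405,-.361),(.395,-.366)): L+=[circ(x,y,.024,.093),circ(x,y,.027,0.075),circ(x,y,.027,0)]
draw(load('top'),L,(0,0,0),6,340,135,440,255,'o3.png')
draw(load('scene'),L,(0,0,0),6,140,80,270,170,'o4.png')
E
```

```text
(no output)
```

View pics/o3.png

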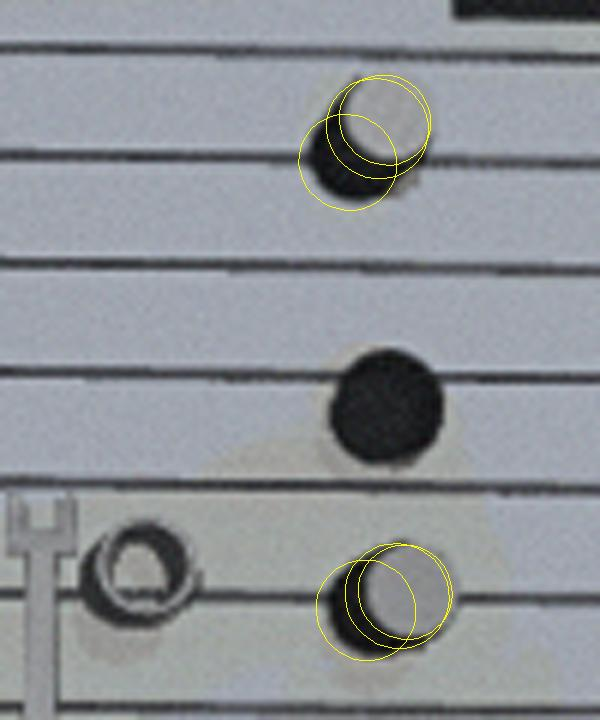

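View pics/o4.png

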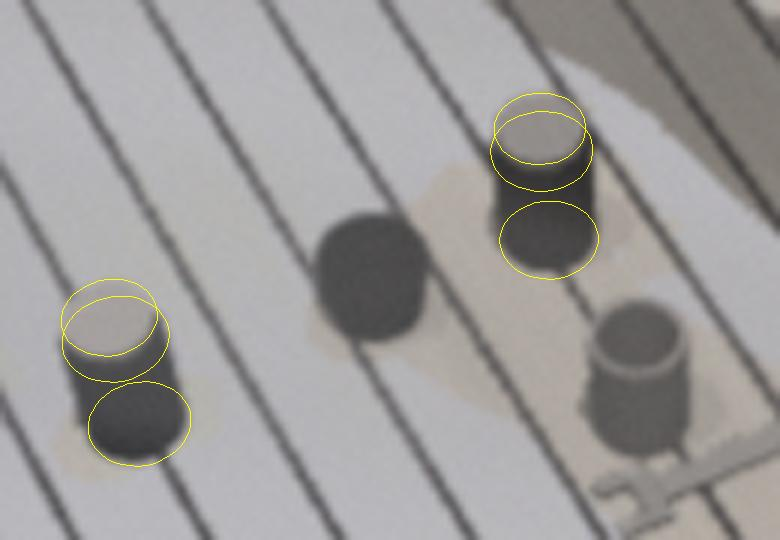

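Candidates (top view): lidded black canisters at (403,154) and (407,233). Look-alikes are the open cup (404,203), tube (363,230), jar (178,143), loose black discs (160–240,85–110) and the big grey cylinder (495,262). The crops confirm that only the two chosen ones are black with a steel lid. I'm going to the nearer one.

>>> arm_command(
  moves=[
    {"dr": [0, 0, 0], "xyz": [-0.6, -1, 0], "grip": 1},
    {"dr": [0, 0, 0], "xyz": [-0.6, -1, 0], "grip": 1},
    {"dr": [0, 0, 0], "xyz": [-0.38, -1, 0], "grip": 1},
    {"dr": [0, 0, 0], "xyz": [0, -1, 0], "grip": 1},
    {"dr": [0, 0, 0], "xyz": [0, -1, 0], "grip": 1},
  ],
)

```text
time: 1.7
tcp_pos: [0.367, -0.3692, 0.2311]
eef_rot: [2.29, -2.151, -0.0]
wrist_force: [-0.7, -1.2, -0.2]
finger_gap: 0.0851
```

>>> arm_command(
  moves=[
    {"dr": [0, 0, 0], "xyz": [0, -1, 0.5], "grip": 1},
    {"dr": [0, 0, 0], "xyz": [0, -0.4, 1], "grip": 1},
    {"dr": [0, 0, 0], "xyz": [0, 0, 1], "grip": 1},
    {"dr": [0, 0, 0], "xyz": [0, 0, 1], "grip": 1},
    {"dr": [0, 0, 0], "xyz": [0, 0, 1], "grip": 1},
  ],
)

```text
time: 2.2
tcp_pos: [0.3941, -0.3676, 0.14]
eef_rot: [2.29, -2.151, -0.001]
wrist_force: [-0.0, -0.6, 0.1]
finger_gap: 0.0854
```

```bash
python3 - <<'E'
from h import *
plan(.395,-.366,.032,1.634)
c=cam('top');crop(c,330,130,490,260,4,'a1.png'); c=cam('scene');crop(c,130,60,330,200,4,'a2.png')
E
```

```text
turn opt units [ 0.000e+00 -1.000e-02  2.249e+01]
turn opt units [ 0.    0.   -0.01]
tcp [ 0.3941 -0.3676  0.14  ] yawx -1.5083 tilt 0.03 j [-0.993 -0.079 -0.253  1.398 -0.     2.086] gap 0.0854 F [-0.  -0.6  0.1] t 2.2
shift if unturned [-0.08 -0.05  5.4 ]  after turn [-0.08 -0.05  5.4 ]
```

View pics/a1.png

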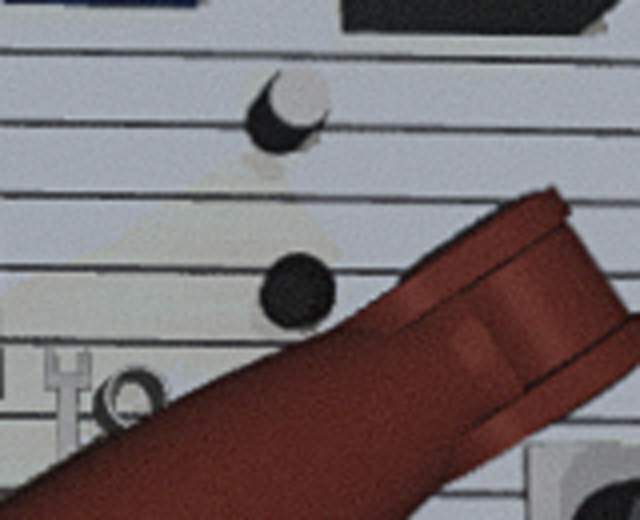

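View pics/a2.png

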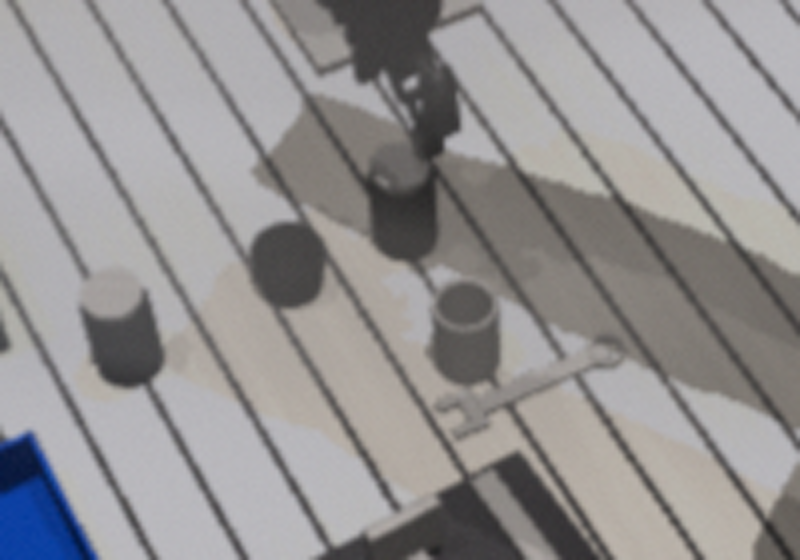

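>>> arm_command(
  moves=[
    {"dr": [0, 0, 0], "xyz": [-0.05, 0, 0.7], "grip": 1},
    {"dr": [0, 0, 0], "xyz": [0, 0, 0.7], "grip": 1},
    {"dr": [0, 0, 0], "xyz": [0, 0, 0.7], "grip": 1},
    {"dr": [0, 0, 0], "xyz": [0, 0, 0.7], "grip": 1},
    {"dr": [0, 0, 0], "xyz": [0, 0, 0.7], "grip": 1},
  ],
)

```text
time: 2.8
tcp_pos: [0.3944, -0.3662, 0.07]
eef_rot: [2.29, -2.151, -0.0]
wrist_force: [-0.8, 0.3, 0.7]
finger_gap: 0.0856
```

>>> arm_command(
  moves=[
    {"dr": [0, 0, 0], "xyz": [0, 0, 0.7], "grip": 1},
    {"dr": [0, 0, 0], "xyz": [0, 0, 0.7], "grip": 1},
    {"dr": [0, 0, 0], "xyz": [0, 0, 0.5], "grip": 1},
    {"dr": [0, 0, 0], "xyz": [0, 0, 0], "grip": 1},
    {"dr": [0, 0, 0], "xyz": [0, 0, 0], "grip": -1},
  ],
)

```text
time: 3.3
tcp_pos: [0.3945, -0.3663, 0.0334]
eef_rot: [2.29, -2.151, 0.0]
wrist_force: [-0.5, -0.6, 0.3]
finger_gap: 0.0734
```

>>> arm_command(
  moves=[
    {"dr": [0, 0, 0], "xyz": [0, 0, 0], "grip": -1},
    {"dr": [0, 0, 0], "xyz": [0, 0, 0], "grip": -1},
    {"dr": [0, 0, 0], "xyz": [0, 0, 0], "grip": -1},
    {"dr": [0, 0, 0], "xyz": [0, 0, 0], "grip": -1},
    {"dr": [0, 0, 0], "xyz": [0, 0, 0], "grip": -1},
  ],
)

```text
time: 3.8
tcp_pos: [0.395, -0.3674, 0.0347]
eef_rot: [2.289, -2.15, 0.004]
wrist_force: [0.4, -1.1, 6.6]
finger_gap: 0.0531
```

>>> arm_command(
  moves=[
    {"dr": [0, 0, 0], "xyz": [0, 0, 0], "grip": -1},
    {"dr": [0, 0, 0], "xyz": [0, 0, 0], "grip": -1},
  ],
)

```text
time: 4.0
tcp_pos: [0.395, -0.3674, 0.0347]
eef_rot: [2.289, -2.15, 0.004]
wrist_force: [0.2, -1.9, 5.9]
finger_gap: 0.0532
```

>>> arm_command(
  moves=[
    {"dr": [0, 0, 0], "xyz": [0, 0, -0.5], "grip": -1},
    {"dr": [0, 0, 0], "xyz": [0, 0, -1], "grip": -1},
    {"dr": [0, 0, 0], "xyz": [0, 0, -1], "grip": -1},
    {"dr": [0, 0, 0], "xyz": [0, 0, -1], "grip": -1},
    {"dr": [0, 0, 0], "xyz": [0, 0, -1], "grip": -1},
  ],
)

```text
time: 4.5
tcp_pos: [0.3941, -0.3655, 0.124]
eef_rot: [-2.29, 2.15, 0.002]
wrist_force: [-0.3, 0.2, -4.1]
finger_gap: 0.0531
```

>>> arm_command(
  moves=[
    {"dr": [0, 0, 0], "xyz": [0, 0, -1], "grip": -1},
    {"dr": [0, 0, 0], "xyz": [0, 0, -1], "grip": -1},
    {"dr": [0, 0, 0], "xyz": [-0.5, 0, 0], "grip": -1},
    {"dr": [0, 0, 0], "xyz": [-0.8, 0, 0], "grip": -1},
    {"dr": [0, 0, 0], "xyz": [-1, 0, 0], "grip": -1},
  ],
)

```text
time: 5.0
tcp_pos: [0.391, -0.3188, 0.1619]
eef_rot: [-2.289, 2.151, 0.003]
wrist_force: [-0.2, 1.1, -3.3]
finger_gap: 0.053
```

```bash
python3 - <<'E'
from h import *
plan(.4571,.0306,.165,1.634)
E
```

```text
turn opt units [ 2.000e-02 -1.000e-02  2.249e+01]
turn opt units [ 0.01  0.01 -0.01]
tcp [ 0.391  -0.3188  0.1619] yawx -1.5086 tilt 0.12 j [-0.944 -0.189 -0.314  1.448  0.     2.135] gap 0.053 F [-0.2  1.1 -3.3] t 5.0
shift if unturned [-17.23  -4.39  -0.13]  after turn [-17.23  -4.4   -0.15]
```

>>> arm_command(
  moves=[
    {"dr": [0, 0, -1], "xyz": [0, 0, 0], "grip": -1},
    {"dr": [0, 0, -1], "xyz": [0, 0, 0], "grip": -1},
    {"dr": [0, 0, -1], "xyz": [0, 0, 0], "grip": -1},
    {"dr": [0, 0, -1], "xyz": [0, 0, 0], "grip": -1},
    {"dr": [0, 0, -1], "xyz": [0, 0, 0], "grip": -1},
  ],
)

```text
time: 5.5
tcp_pos: [0.391, -0.3188, 0.1618]
eef_rot: [-2.89, 1.228, 0.003]
wrist_force: [0.3, 0.7, -3.0]
finger_gap: 0.0532
```

>>> arm_command(
  moves=[
    {"dr": [0, 0, -1], "xyz": [0, 0, 0], "grip": -1},
    {"dr": [0, 0, -1], "xyz": [0, 0, 0], "grip": -1},
    {"dr": [0, 0, -1], "xyz": [0, 0, 0], "grip": -1},
    {"dr": [0, 0, -1], "xyz": [0, 0, 0], "grip": -1},
    {"dr": [0, 0, -1], "xyz": [0, 0, 0], "grip": -1},
  ],
)

```text
time: 6.0
tcp_pos: [0.391, -0.3189, 0.1618]
eef_rot: [-3.135, 0.166, 0.002]
wrist_force: [-0.2, -0.2, -3.1]
finger_gap: 0.0533
```

>>> arm_command(
  moves=[
    {"dr": [0, 0, -1], "xyz": [0, 0, 0], "grip": -1},
    {"dr": [0, 0, -1], "xyz": [0, 0, 0], "grip": -1},
    {"dr": [0, 0, -1], "xyz": [0, 0, 0], "grip": -1},
    {"dr": [0, 0, -1], "xyz": [0, 0, 0], "grip": -1},
    {"dr": [0, 0, -1], "xyz": [0, 0, 0], "grip": -1},
  ],
)

```text
time: 6.5
tcp_pos: [0.391, -0.3189, 0.1618]
eef_rot: [-3.003, -0.916, 0.001]
wrist_force: [0.0, 0.6, -3.2]
finger_gap: 0.0535
```

>>> arm_command(
  moves=[
    {"dr": [0, 0, -1], "xyz": [0, 0, 0], "grip": -1},
    {"dr": [0, 0, -1], "xyz": [0, 0, 0], "grip": -1},
    {"dr": [0, 0, -1], "xyz": [0, 0, 0], "grip": -1},
    {"dr": [0, 0, -1], "xyz": [0, 0, 0], "grip": -1},
    {"dr": [0, 0, -1], "xyz": [0, 0, 0], "grip": -1},
  ],
)

```text
time: 7.0
tcp_pos: [0.391, -0.3188, 0.1618]
eef_rot: [-2.508, -1.888, -0.0]
wrist_force: [-0.2, -0.2, -3.5]
finger_gap: 0.053
```

>>> arm_command(
  moves=[
    {"dr": [0, 0, -1], "xyz": [0, 0, 0], "grip": -1},
    {"dr": [0, 0, -1], "xyz": [0, 0, 0], "grip": -1},
    {"dr": [0, 0, -0.5], "xyz": [0, 0, 0], "grip": -1},
    {"dr": [0, 0, 0], "xyz": [0, 0, 0], "grip": -1},
  ],
)

```text
time: 7.4
tcp_pos: [0.3911, -0.319, 0.162]
eef_rot: [-2.148, -2.29, -0.001]
wrist_force: [-0.6, 0.5, -3.5]
finger_gap: 0.053
```

```bash
python3 - <<'E'
from h import *
plan(.4571,.0306,.165,1.634)
E
```

```text
turn opt units [-0.01 -0.01  0.  ]
turn opt units [ 2.00e-02 -1.00e-02 -2.25e+01]
tcp [ 0.3911 -0.319   0.162 ] yawx 1.6346 tilt 0.12 j [-0.944 -0.188 -0.313  1.448  0.    -1.008] gap 0.053 F [-0.6  0.5 -3.5] t 7.4
shift if unturned [17.24  4.41 -0.12]  after turn [17.24  4.4  -0.15]
```

>>> arm_command(
  moves=[
    {"dr": [0, 0, 0], "xyz": [1, 0.26, 0], "grip": -1},
    {"dr": [0, 0, 0], "xyz": [1, 0.26, 0], "grip": -1},
    {"dr": [0, 0, 0], "xyz": [1, 0.26, 0], "grip": -1},
    {"dr": [0, 0, 0], "xyz": [1, 0.26, 0], "grip": -1},
    {"dr": [0, 0, 0], "xyz": [1, 0.26, 0], "grip": -1},
  ],
)

```text
time: 7.9
tcp_pos: [0.4109, -0.2173, 0.1624]
eef_rot: [-2.153, -2.286, -0.0]
wrist_force: [0.4, 1.3, -4.5]
finger_gap: 0.053
```

>>> arm_command(
  moves=[
    {"dr": [0, 0, 0], "xyz": [1, 0.26, 0], "grip": -1},
    {"dr": [0, 0, 0], "xyz": [1, 0.26, 0], "grip": -1},
    {"dr": [0, 0, 0], "xyz": [1, 0.26, 0], "grip": -1},
    {"dr": [0, 0, 0], "xyz": [1, 0.26, 0], "grip": -1},
    {"dr": [0, 0, 0], "xyz": [1, 0.26, 0], "grip": -1},
  ],
)

```text
time: 8.4
tcp_pos: [0.4304, -0.116, 0.1624]
eef_rot: [-2.153, -2.286, 0.0]
wrist_force: [1.2, -0.8, -3.4]
finger_gap: 0.0532
```

>>> arm_command(
  moves=[
    {"dr": [0, 0, 0], "xyz": [1, 0.26, 0], "grip": -1},
    {"dr": [0, 0, 0], "xyz": [1, 0.26, 0], "grip": -1},
    {"dr": [0, 0, 0], "xyz": [1, 0.26, 0], "grip": -1},
    {"dr": [0, 0, 0], "xyz": [1, 0.26, 0], "grip": -1},
    {"dr": [0, 0, 0], "xyz": [1, 0.26, 0], "grip": -1},
  ],
)

```text
time: 8.9
tcp_pos: [0.45, -0.0147, 0.1624]
eef_rot: [-2.153, -2.286, 0.001]
wrist_force: [-0.2, -0.4, -3.6]
finger_gap: 0.0534
```

>>> arm_command(
  moves=[
    {"dr": [0, 0, 0], "xyz": [1, 0.26, 0], "grip": -1},
    {"dr": [0, 0, 0], "xyz": [0.8, 0.2, 0], "grip": -1},
    {"dr": [0, 0, 0], "xyz": [0.44, 0.06, 0], "grip": -1},
    {"dr": [0, 0, 0], "xyz": [0, 0, 0], "grip": -1},
  ],
)

```text
time: 9.3
tcp_pos: [0.4576, 0.0303, 0.1627]
eef_rot: [-2.15, -2.29, 0.001]
wrist_force: [-0.3, 0.1, -3.2]
finger_gap: 0.0531
```

```bash
python3 - <<'E'
from h import *
plan(.4571,.0306,.165,1.634)
c=cam('top','top2.png'); c=cam('scene','scene2.png');crop(c,185,110,345,230,5,'b2.png')
E
```

```text
turn opt units [-0.01 -0.   -0.  ]
turn opt units [-0.00e+00  1.00e-02  2.25e+01]
tcp [0.4576 0.0303 0.1627] yawx 1.6337 tilt 0.06 j [-0.22  -0.338 -0.438  1.472  0.    -0.283] gap 0.0531 F [-0.3  0.1 -3.2] t 9.3
shift if unturned [ 0.02 -0.02 -0.11]  after turn [ 0.02 -0.02 -0.11]
```

View pics/top2.png

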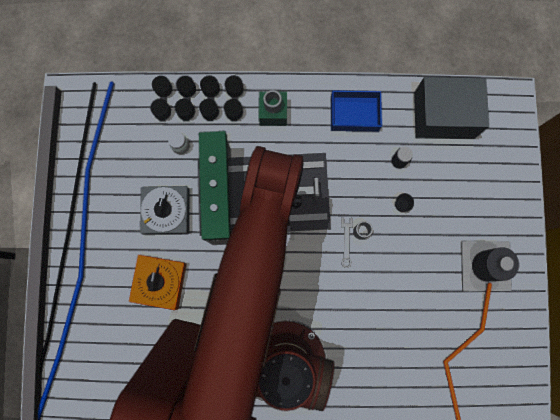

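View pics/b2.png

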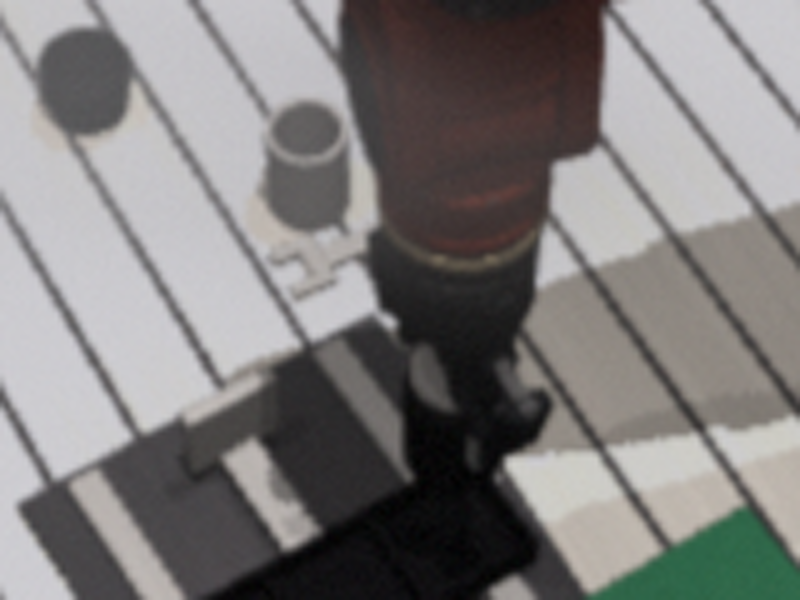

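>>> arm_command(
  moves=[
    {"dr": [0, 0, 0], "xyz": [0, 0, 0.9], "grip": -1},
    {"dr": [0, 0, 0], "xyz": [0, 0, 0.9], "grip": -1},
    {"dr": [0, 0, 0], "xyz": [0, 0, 0.9], "grip": -1},
    {"dr": [0, 0, 0], "xyz": [0, 0, 0.9], "grip": -1},
    {"dr": [0, 0, 0], "xyz": [0, 0, 0.6], "grip": -1},
  ],
)

```text
time: 9.9
tcp_pos: [0.4575, 0.0286, 0.0779]
eef_rot: [-2.152, -2.288, 0.001]
wrist_force: [0.6, -0.8, -3.8]
finger_gap: 0.0534
```

>>> arm_command(
  moves=[
    {"dr": [0, 0, 0], "xyz": [0, 0, 0.3], "grip": -1},
    {"dr": [0, 0, 0], "xyz": [0, 0, 0.2], "grip": -1},
    {"dr": [0, 0, 0], "xyz": [0, 0, 0.1], "grip": -1},
    {"dr": [0, 0, 0], "xyz": [0, 0, 0.0], "grip": -1},
  ],
)

```text
time: 10.3
tcp_pos: [0.4584, 0.0292, 0.0676]
eef_rot: [2.151, 2.289, 0.0]
wrist_force: [0.5, -0.1, -2.6]
finger_gap: 0.0531
```

>>> arm_command(
  moves=[
    {"dr": [0, 0, 0], "xyz": [0, 0, 0.1], "grip": -1},
    {"dr": [0, 0, 0], "xyz": [0, 0, 0.0], "grip": -1},
  ],
)

```text
time: 10.5
tcp_pos: [0.4583, 0.0293, 0.0654]
eef_rot: [2.15, 2.29, 0.0]
wrist_force: [0.2, 0.2, -2.8]
finger_gap: 0.053
```

>>> arm_command(
  moves=[
    {"dr": [0, 0, 0], "xyz": [0, 0, 0.1], "grip": -1},
    {"dr": [0, 0, 0], "xyz": [0, 0, 0.0], "grip": -1},
  ],
)

```text
time: 10.7
tcp_pos: [0.4581, 0.0294, 0.0631]
eef_rot: [-2.151, -2.29, 0.0]
wrist_force: [-1.1, -1.0, -3.4]
finger_gap: 0.0536
```

>>> arm_command(
  moves=[
    {"dr": [0, 0, 0], "xyz": [0, 0, 0.1], "grip": -1},
    {"dr": [0, 0, 0], "xyz": [0, 0, 0.0], "grip": -1},
  ],
)

```text
time: 10.9
tcp_pos: [0.458, 0.0294, 0.061]
eef_rot: [-2.151, -2.29, 0.0]
wrist_force: [0.2, 0.4, -4.0]
finger_gap: 0.0531
```

>>> arm_command(
  moves=[
    {"dr": [0, 0, 0], "xyz": [0, 0, 0.05], "grip": -1},
    {"dr": [0, 0, 0], "xyz": [0, 0, 0.0], "grip": -1},
  ],
)

```text
time: 11.1
tcp_pos: [0.4583, 0.0293, 0.0606]
eef_rot: [2.151, 2.29, 0.0]
wrist_force: [-2.4, 0.5, 0.7]
finger_gap: 0.0532
```

>>> arm_command(
  moves=[
    {"dr": [0, 0, 0], "xyz": [0, 0, 0.05], "grip": -1},
    {"dr": [0, 0, 0], "xyz": [0, 0, 0.0], "grip": -1},
  ],
)

```text
time: 11.3
tcp_pos: [0.4584, 0.0293, 0.0606]
eef_rot: [2.15, 2.29, 0.0]
wrist_force: [-7.0, 1.5, 10.7]
finger_gap: 0.0533
```

>>> arm_command(
  moves=[
    {"dr": [0, 0, 0], "xyz": [0, 0, -0.1], "grip": -0.2},
    {"dr": [0, 0, 0], "xyz": [0, 0, 0], "grip": 0.4},
    {"dr": [0, 0, 0], "xyz": [0, 0, 0], "grip": 0.7},
    {"dr": [0, 0, 0], "xyz": [0, 0, 0], "grip": 1},
    {"dr": [0, 0, 0], "xyz": [0, 0, 0], "grip": 1},
  ],
)

```text
time: 11.8
tcp_pos: [0.4583, 0.0293, 0.0613]
eef_rot: [2.151, 2.29, 0.0]
wrist_force: [-0.1, -0.4, -0.4]
finger_gap: 0.0854
```

>>> arm_command(
  moves=[
    {"dr": [0, 0, 0], "xyz": [0, 0, 0], "grip": 1},
    {"dr": [0, 0, 0], "xyz": [0, 0, -0.5], "grip": 1},
    {"dr": [0, 0, 0], "xyz": [0, 0, -1], "grip": 1},
    {"dr": [0, 0, 0], "xyz": [0, 0, -1], "grip": 1},
    {"dr": [0, 0, 0], "xyz": [0, 0, -1], "grip": 1},
  ],
)

```text
time: 12.3
tcp_pos: [0.4582, 0.0293, 0.1328]
eef_rot: [2.15, 2.29, 0.0]
wrist_force: [0.2, -0.4, 0.8]
finger_gap: 0.0854
```

```bash
python3 - <<'E'
from h import *
plan(.4571,.0306,.165,1.634)
c=cam('scene','scene3.png');crop(c,185,110,345,230,5,'b3.png')
E
```

```text
turn opt units [ 0.  0. -0.]
turn opt units [ 0.00e+00 -1.00e-02  2.25e+01]
tcp [0.4582 0.0293 0.1328] yawx 1.6335 tilt 0.03 j [-0.222 -0.334 -0.489  1.415 -0.    -0.285] gap 0.0854 F [ 0.2 -0.4  0.8] t 12.3
shift if unturned [ 0.07 -0.05 -1.61]  after turn [ 0.07 -0.05 -1.61]
```

View pics/b3.png

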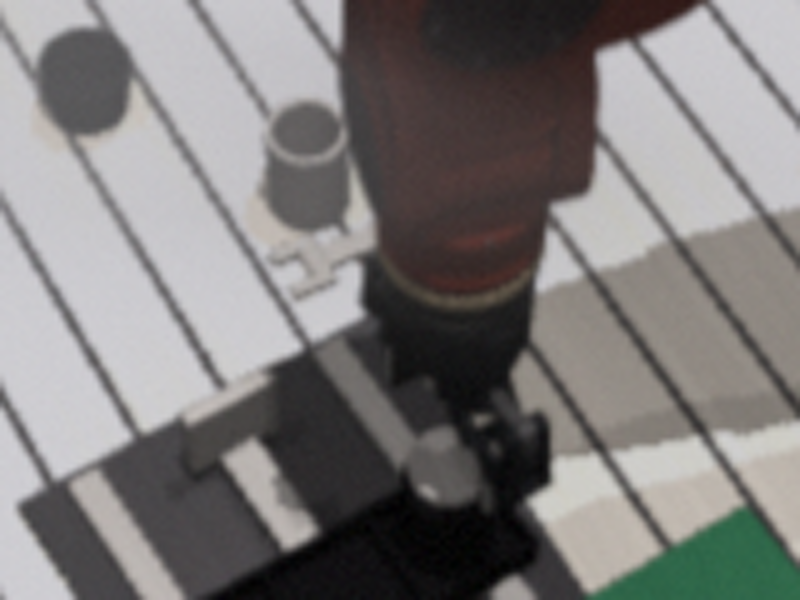

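>>> arm_command(
  moves=[
    {"dr": [0, 0, 0], "xyz": [0, 0, 0], "grip": -1},
    {"dr": [0, 0, 0], "xyz": [0, 0, 0], "grip": -1},
    {"dr": [0, 0, 0], "xyz": [0, 0, 0], "grip": -1},
    {"dr": [0, 0, 0], "xyz": [0, 0, 0], "grip": -1},
    {"dr": [0, 0, 0], "xyz": [0, 0, 0], "grip": -1},
  ],
)

```text
time: 12.85
tcp_pos: [0.4578, 0.0294, 0.1307]
eef_rot: [-2.15, -2.289, 0.001]
wrist_force: [0.4, -0.1, 1.0]
finger_gap: 0.0125
```

>>> arm_command(
  moves=[
    {"dr": [0, 0, 0], "xyz": [0, 0, 0], "grip": -1},
    {"dr": [0, 0, 0], "xyz": [0, 0, 0], "grip": -1},
    {"dr": [0, 0, 0], "xyz": [0, 0, 0.3], "grip": -1},
    {"dr": [0, 0, 0], "xyz": [0, 0, 0.2], "grip": -1},
    {"dr": [0, 0, 0], "xyz": [0, 0, 0.1], "grip": -1},
  ],
)

```text
time: 13.35
tcp_pos: [0.4578, 0.0294, 0.1185]
eef_rot: [-2.15, -2.289, 0.001]
wrist_force: [1.0, 0.2, 0.2]
finger_gap: -0.0
```

>>> arm_command(
  moves=[
    {"dr": [0, 0, 0], "xyz": [0, 0, 0.1], "grip": -1},
    {"dr": [0, 0, 0], "xyz": [0, 0, 0.1], "grip": -1},
    {"dr": [0, 0, 0], "xyz": [0, 0, 0.1], "grip": -1},
  ],
)

```text
time: 13.65
tcp_pos: [0.4583, 0.0293, 0.1137]
eef_rot: [2.15, 2.29, 0.0]
wrist_force: [-1.4, 0.8, 5.9]
finger_gap: 0.0002
```

>>> arm_command(
  moves=[
    {"dr": [0, 0, 0], "xyz": [0, 0, 0.1], "grip": -1},
    {"dr": [0, 0, 0], "xyz": [0, 0, 0.1], "grip": -1},
  ],
)

```text
time: 13.85
tcp_pos: [0.4583, 0.0293, 0.1098]
eef_rot: [2.15, 2.29, 0.0]
wrist_force: [-2.5, 0.2, 5.4]
finger_gap: -0.0001
```

>>> arm_command(
  moves=[
    {"dr": [0, 0, 0], "xyz": [0, 0, 0.1], "grip": -1},
    {"dr": [0, 0, 0], "xyz": [0, 0, 0], "grip": -1},
  ],
)

```text
time: 14.05
tcp_pos: [0.4587, 0.0292, 0.109]
eef_rot: [2.15, 2.289, 0.001]
wrist_force: [-4.8, 0.0, 14.2]
finger_gap: -0.0001
```

>>> arm_command(
  moves=[
    {"dr": [0, 0, 0], "xyz": [0, 0, 0.05], "grip": -1},
    {"dr": [0, 0, 0], "xyz": [0, 0, 0], "grip": -1},
  ],
)

```text
time: 14.25
tcp_pos: [0.4591, 0.0292, 0.109]
eef_rot: [2.149, 2.288, 0.002]
wrist_force: [-7.9, 0.7, 22.5]
finger_gap: 0.0001
```

>>> arm_command(
  moves=[
    {"dr": [0, 0, 0], "xyz": [0, 0, -0.5], "grip": -1},
    {"dr": [0, 0, 0], "xyz": [0, 0, -1], "grip": 1},
    {"dr": [0, 0, 0], "xyz": [0, 0, -1], "grip": 1},
    {"dr": [0, 0, 0], "xyz": [0, 0, -1], "grip": 1},
    {"dr": [0, 0, 0], "xyz": [0, 0, -1], "grip": 1},
  ],
)

```text
time: 14.75
tcp_pos: [0.4582, 0.0293, 0.1971]
eef_rot: [2.151, 2.29, 0.0]
wrist_force: [1.0, 0.2, -0.5]
finger_gap: 0.0581
```

>>> arm_command(
  moves=[
    {"dr": [0, 0, 0], "xyz": [-1, 0.5, 0], "grip": 1},
    {"dr": [0, 0, 0], "xyz": [-1, 0.5, 0], "grip": 1},
    {"dr": [0, 0, 0], "xyz": [-1, 0.5, 0], "grip": 1},
    {"dr": [0, 0, 0], "xyz": [-1, 0.5, 0], "grip": 1},
    {"dr": [0, 0, 0], "xyz": [-1, 0.5, 0], "grip": 1},
  ],
)

```text
time: 15.25
tcp_pos: [0.5148, -0.0682, 0.1963]
eef_rot: [2.151, 2.29, 0.0]
wrist_force: [0.0, -0.8, -0.6]
finger_gap: 0.0854
```

>>> arm_command(
  moves=[
    {"dr": [0, 0, 0], "xyz": [-1, 0.5, 0], "grip": 1},
    {"dr": [0, 0, 0], "xyz": [-1, 0.5, 0], "grip": 1},
    {"dr": [0, 0, 0], "xyz": [-1, 0.5, 0], "grip": 1},
    {"dr": [0, 0, 0], "xyz": [-1, 0.5, 0], "grip": 1},
    {"dr": [0, 0, 0], "xyz": [-1, 0.5, 0], "grip": 1},
  ],
)

```text
time: 15.75
tcp_pos: [0.5709, -0.1649, 0.1962]
eef_rot: [-2.151, -2.29, 0.0]
wrist_force: [-0.4, 0.3, 0.5]
finger_gap: 0.0855
```

```bash
python3 - <<'E'
from h import *
plan(.6405,-.362,.165,1.634)
c=cam('top','top4.png'); c=cam('scene','scene4.png')
E
```

```text
turn opt units [-0.  0. -0.]
turn opt units [ 0.   0.  22.5]
tcp [ 0.5709 -0.1649  0.1962] yawx 1.6333 tilt 0.0 j [-0.501  0.082  0.01   1.499 -0.    -0.564] gap 0.0855 F [-0.4  0.3  0.5] t 15.75
shift if unturned [-10.05   2.86   1.56]  after turn [-10.05   2.85   1.56]
```

View pics/top4.png

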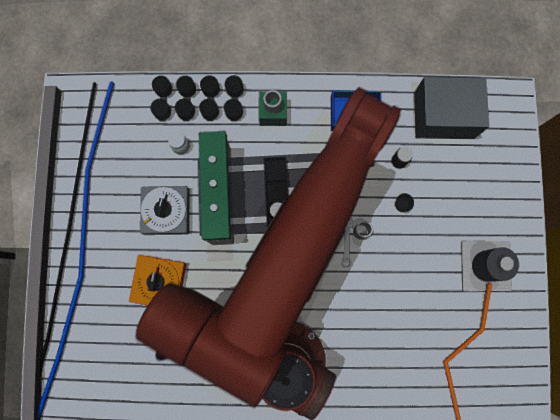

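View pics/scene4.png

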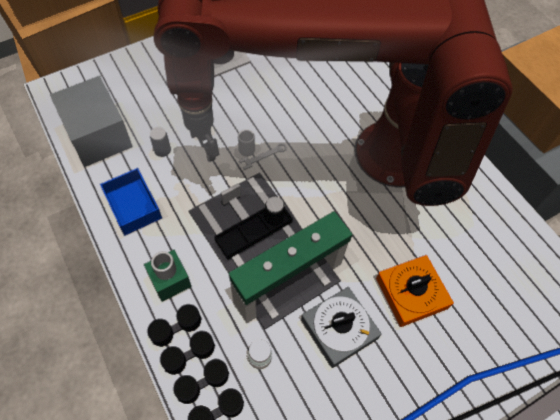

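```bash
python3 - <<'E'
from h import *
P=np.load('topP.npy'); m=(P[...,0]>.7)&(P[...,1]<-.4)&(P[...,1]>-.65)&(P[...,0]<.95)&(P[...,2]>.02); print(np.percentile(P[m],[2,50,98],axis=0))
from ov import *
a=np.linspace(0,2*np.pi,40)
circ=lambda x,y,r,z:[(x+r*np.cos(t),y+r*np.sin(t),z) for t in a]
x,y=.6405,-.362
L=[circ(x,y,.024,.093),circ(x,y,.027,0.075),circ(x,y,.027,0)]
draw(load('top'),L,(0,0,0),8,380,130,430,180,'o3.png')
draw(load('scene'),L,(0,0,0),8,130,110,200,170,'o4.png')
i=np.hstack([cv2.resize(cv2.imread('pics/o3.png'),(400,400)),cv2.resize(cv2.imread('pics/o4.png'),(400,400))]);cv2.imwrite('pics/o5.png',i)
E
```

```text
[[ 0.72028034 -0.61472664  0.02955895]
 [ 0.78455138 -0.50699901  0.13889769]
 [ 0.87650279 -0.41909005  0.14751809]]
```

View pics/o5.png

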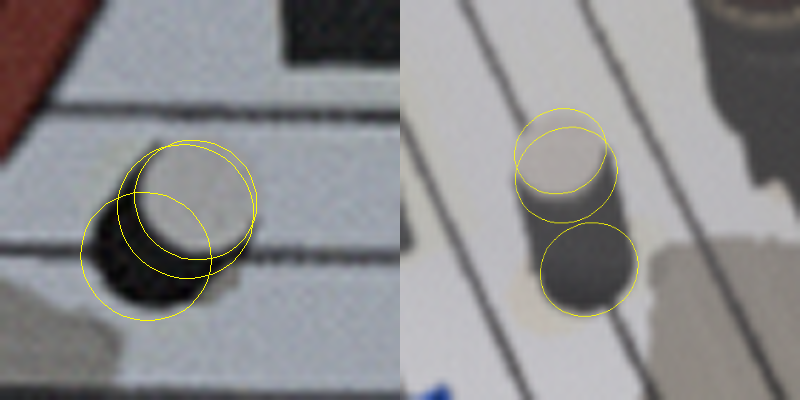

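>>> arm_command(
  moves=[
    {"dr": [0, 0, 0], "xyz": [-1, 0.3, 0], "grip": 1},
    {"dr": [0, 0, 0], "xyz": [-1, 0.3, 0], "grip": 1},
    {"dr": [0, 0, 0], "xyz": [-1, 0.3, 0], "grip": 1},
    {"dr": [0, 0, 0], "xyz": [-1, 0.3, 0], "grip": 1},
    {"dr": [0, 0, 0], "xyz": [-1, 0.3, 0], "grip": 1},
  ],
)

```text
time: 16.35
tcp_pos: [0.6068, -0.262, 0.1963]
eef_rot: [-2.15, -2.29, -0.0]
wrist_force: [-0.0, -0.8, -0.6]
finger_gap: 0.0854
```

>>> arm_command(
  moves=[
    {"dr": [0, 0, 0], "xyz": [-1, 0.3, 0], "grip": 1},
    {"dr": [0, 0, 0], "xyz": [-1, 0.3, 0], "grip": 1},
    {"dr": [0, 0, 0], "xyz": [-1, 0.3, 0.5], "grip": 1},
    {"dr": [0, 0, 0], "xyz": [-1, 0.3, 1], "grip": 1},
    {"dr": [0, 0, 0], "xyz": [-1, 0.1, 1], "grip": 1},
  ],
)

```text
time: 16.85
tcp_pos: [0.6396, -0.3603, 0.146]
eef_rot: [2.15, 2.29, 0.0]
wrist_force: [0.2, -0.9, -0.5]
finger_gap: 0.0854
```

```bash
python3 - <<'E'
from h import *
plan(.6405,-.363,.034,1.634)
c=cam('top');crop(c,330,90,490,210,4,'c1.png'); c=cam('scene');crop(c,110,60,250,170,5,'c2.png')
E
```

```text
turn opt units [0. 0. 0.]
turn opt units [-0.00e+00  1.00e-02 -2.25e+01]
tcp [ 0.6396 -0.3603  0.146 ] yawx 1.634 tilt 0.04 j [-0.691  0.528  0.447  1.489  0.    -0.754] gap 0.0854 F [ 0.2 -0.9 -0.5] t 16.85
shift if unturned [-0.14  0.04  5.6 ]  after turn [-0.14  0.04  5.6 ]
```

View pics/c2.png

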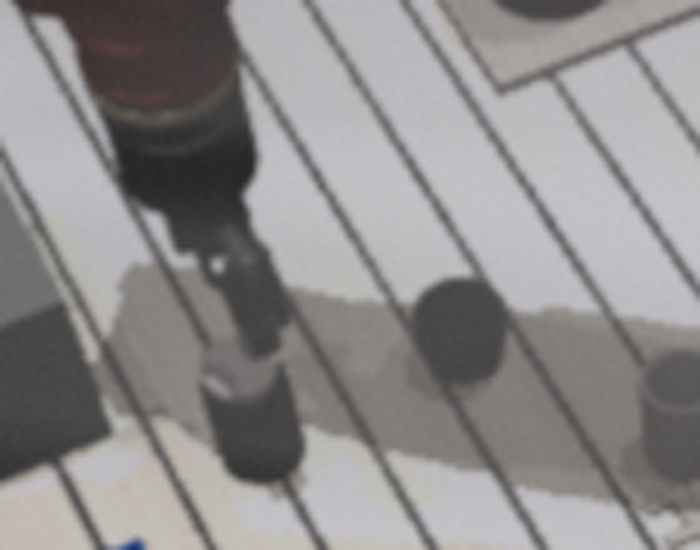

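>>> arm_command(
  moves=[
    {"dr": [0, 0, 0], "xyz": [-0.1, 0, 0.7], "grip": 1},
    {"dr": [0, 0, 0], "xyz": [0, 0, 0.7], "grip": 1},
    {"dr": [0, 0, 0], "xyz": [0, 0, 0.7], "grip": 1},
    {"dr": [0, 0, 0], "xyz": [0, 0, 0.7], "grip": 1},
    {"dr": [0, 0, 0], "xyz": [0, 0, 0.7], "grip": 1},
  ],
)

```text
time: 17.45
tcp_pos: [0.639, -0.3616, 0.0751]
eef_rot: [-2.15, -2.29, 0.0]
wrist_force: [-0.0, 0.4, -0.3]
finger_gap: 0.0854
```

>>> arm_command(
  moves=[
    {"dr": [0, 0, 0], "xyz": [0, 0, 0.7], "grip": 1},
    {"dr": [0, 0, 0], "xyz": [0, 0, 0.7], "grip": 1},
    {"dr": [0, 0, 0], "xyz": [0, 0, 0.6], "grip": 1},
    {"dr": [0, 0, 0], "xyz": [0, 0, 0], "grip": 1},
    {"dr": [0, 0, 0], "xyz": [0, 0, 0], "grip": -1},
  ],
)

```text
time: 17.95
tcp_pos: [0.639, -0.3622, 0.0362]
eef_rot: [-2.151, -2.29, 0.0]
wrist_force: [0.5, 0.4, -0.3]
finger_gap: 0.0734
```

>>> arm_command(
  moves=[
    {"dr": [0, 0, 0], "xyz": [0, 0, 0], "grip": -1},
    {"dr": [0, 0, 0], "xyz": [0, 0, 0], "grip": -1},
    {"dr": [0, 0, 0], "xyz": [0, 0, 0], "grip": -1},
    {"dr": [0, 0, 0], "xyz": [0, 0, 0], "grip": -1},
    {"dr": [0, 0, 0], "xyz": [0, 0, 0], "grip": -1},
  ],
)

```text
time: 18.45
tcp_pos: [0.6398, -0.3629, 0.0378]
eef_rot: [2.149, 2.288, -0.0]
wrist_force: [1.3, -1.3, 6.5]
finger_gap: 0.0529
```

>>> arm_command(
  moves=[
    {"dr": [0, 0, 0], "xyz": [0, 0, 0], "grip": -1},
    {"dr": [0, 0, 0], "xyz": [0, 0, -0.5], "grip": -1},
    {"dr": [0, 0, 0], "xyz": [0, 0, -1], "grip": -1},
    {"dr": [0, 0, 0], "xyz": [0, 0, -1], "grip": -1},
    {"dr": [0, 0, 0], "xyz": [0, 0, -1], "grip": -1},
  ],
)

```text
time: 18.95
tcp_pos: [0.6386, -0.3616, 0.1067]
eef_rot: [-2.15, -2.289, 0.0]
wrist_force: [0.3, -0.9, -3.1]
finger_gap: 0.0529
```

>>> arm_command(
  moves=[
    {"dr": [0, 0, 0], "xyz": [0, 0, -1], "grip": -1},
    {"dr": [0, 0, 0], "xyz": [0, 0, -1], "grip": -1},
    {"dr": [0, 0, 0], "xyz": [0, 0, -1], "grip": -1},
    {"dr": [0, 0, 0], "xyz": [0.4, 0, 0], "grip": -1},
    {"dr": [0, 0, 0], "xyz": [0.7, 0, 0], "grip": -1},
  ],
)

```text
time: 19.45
tcp_pos: [0.6375, -0.3402, 0.1658]
eef_rot: [-2.152, -2.289, 0.0]
wrist_force: [0.1, 0.2, -3.4]
finger_gap: 0.0531
```

```bash
python3 - <<'E'
from h import *
plan(.5989,.0394,.165,1.634)
E
```

```text
turn opt units [-0.    0.   -0.01]
turn opt units [ 0.    0.   22.49]
tcp [ 0.6375 -0.3402  0.1658] yawx 1.6325 tilt 0.0 j [-0.67   0.49   0.433  1.514 -0.    -0.732] gap 0.0531 F [ 0.1  0.2 -3.4] t 19.45
shift if unturned [19.06 -0.75  0.04]  after turn [19.06 -0.73  0.04]
```

>>> arm_command(
  moves=[
    {"dr": [0, 0, 0], "xyz": [1, -0.04, 0], "grip": -1},
    {"dr": [0, 0, 0], "xyz": [1, -0.04, 0], "grip": -1},
    {"dr": [0, 0, 0], "xyz": [1, -0.04, 0], "grip": -1},
    {"dr": [0, 0, 0], "xyz": [1, -0.04, 0], "grip": -1},
    {"dr": [0, 0, 0], "xyz": [1, -0.04, 0], "grip": -1},
  ],
)

```text
time: 19.95
tcp_pos: [0.6265, -0.2387, 0.1647]
eef_rot: [-2.149, -2.289, 0.0]
wrist_force: [0.2, -0.0, -2.7]
finger_gap: 0.0533
```

>>> arm_command(
  moves=[
    {"dr": [0, 0, 0], "xyz": [1, -0.04, 0], "grip": -1},
    {"dr": [0, 0, 0], "xyz": [1, -0.04, 0], "grip": -1},
    {"dr": [0, 0, 0], "xyz": [1, -0.04, 0], "grip": -1},
    {"dr": [0, 0, 0], "xyz": [1, -0.04, 0], "grip": -1},
    {"dr": [0, 0, 0], "xyz": [1, -0.04, 0], "grip": -1},
  ],
)

```text
time: 20.45
tcp_pos: [0.6167, -0.1394, 0.1658]
eef_rot: [-2.15, -2.289, 0.0]
wrist_force: [0.7, -1.4, -2.5]
finger_gap: 0.0533
```

>>> arm_command(
  moves=[
    {"dr": [0, 0, 0], "xyz": [1, -0.04, 0], "grip": -1},
    {"dr": [0, 0, 0], "xyz": [1, -0.04, 0], "grip": -1},
    {"dr": [0, 0, 0], "xyz": [1, -0.04, 0], "grip": -1},
    {"dr": [0, 0, 0], "xyz": [1, -0.04, 0], "grip": -1},
    {"dr": [0, 0, 0], "xyz": [1, -0.04, 0], "grip": -1},
  ],
)

```text
time: 20.95
tcp_pos: [0.6067, -0.0398, 0.1663]
eef_rot: [2.151, 2.29, -0.0]
wrist_force: [-0.3, 0.1, -2.6]
finger_gap: 0.0532
```

>>> arm_command(
  moves=[
    {"dr": [0, 0, 0], "xyz": [1, -0.04, 0], "grip": -1},
    {"dr": [0, 0, 0], "xyz": [1, -0.04, 0], "grip": -1},
    {"dr": [0, 0, 0], "xyz": [0.7, 0, 0], "grip": -1},
    {"dr": [0, 0, 0], "xyz": [0.3, 0, 0], "grip": -1},
    {"dr": [0, 0, 0], "xyz": [0, 0, 0], "grip": -1},
  ],
)

```text
time: 21.45
tcp_pos: [0.6016, 0.019, 0.1663]
eef_rot: [2.15, 2.291, -0.0]
wrist_force: [0.3, -0.8, -2.4]
finger_gap: 0.0533
```

```bash
python3 - <<'E'
from h import *
plan(.5989,.0394,.065,1.634)
c=cam('top','top5.png'); c=cam('scene','scene5.png');crop(c,185,110,345,230,5,'d2.png')
E
```

```text
turn opt units [0. 0. 0.]
turn opt units [ -0.    0.  -22.5]
tcp [0.6016 0.019  0.1663] yawx 1.6344 tilt 0.01 j [-0.185  0.106 -0.018  1.446 -0.    -0.249] gap 0.0533 F [ 0.3 -0.8 -2.4] t 21.45
shift if unturned [ 1.03 -0.07  5.07]  after turn [ 1.03 -0.07  5.07]
```

View pics/d2.png

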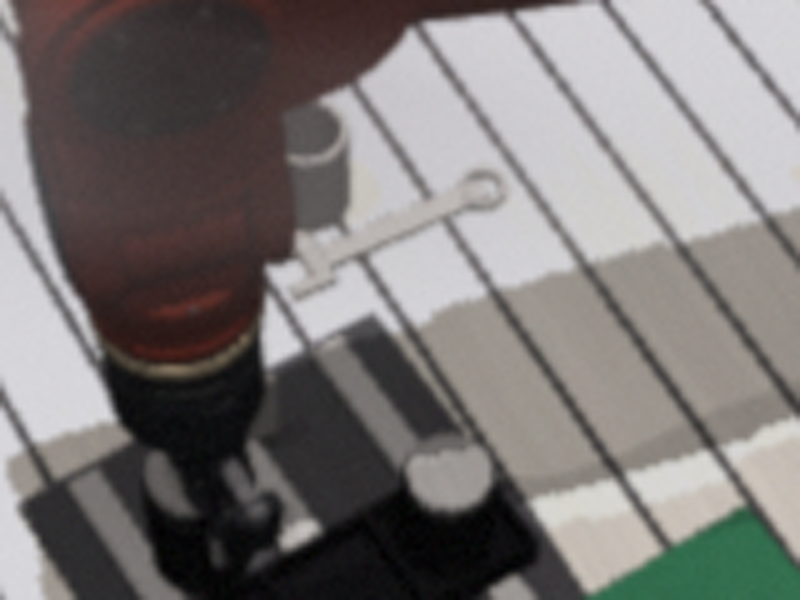

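>>> arm_command(
  moves=[
    {"dr": [0, 0, 0], "xyz": [0.7, -0.05, 0], "grip": -1},
    {"dr": [0, 0, 0], "xyz": [0.33, 0, 0], "grip": -1},
    {"dr": [0, 0, 0], "xyz": [0, 0, 0.5], "grip": -1},
    {"dr": [0, 0, 0], "xyz": [0, 0, 1], "grip": -1},
    {"dr": [0, 0, 0], "xyz": [0, 0, 0.9], "grip": -1},
  ],
)

```text
time: 22.05
tcp_pos: [0.5992, 0.0387, 0.117]
eef_rot: [2.151, 2.29, -0.0]
wrist_force: [-0.5, -0.7, -2.9]
finger_gap: 0.0533
```

>>> arm_command(
  moves=[
    {"dr": [0, 0, 0], "xyz": [0, 0, 0.9], "grip": -1},
    {"dr": [0, 0, 0], "xyz": [0, 0, 0.8], "grip": -1},
    {"dr": [0, 0, 0], "xyz": [0, 0, 0.4], "grip": -1},
    {"dr": [0, 0, 0], "xyz": [0, 0, 0.3], "grip": -1},
    {"dr": [0, 0, 0], "xyz": [0, 0, 0], "grip": -1},
  ],
)

```text
time: 22.55
tcp_pos: [0.599, 0.0388, 0.0697]
eef_rot: [-2.15, -2.289, 0.001]
wrist_force: [-0.5, 0.1, -2.7]
finger_gap: 0.0532
```

```bash
python3 - <<'E'
from h import *
plan(.5989,.0394,.065,1.634)
c=cam('scene','scene6.png');crop(c,185,110,345,230,5,'d3.png')
E
```

```text
turn opt units [-0.01 -0.   -0.  ]
turn opt units [-0.00e+00  1.00e-02  2.25e+01]
tcp [0.599  0.0388 0.0697] yawx 1.6334 tilt 0.04 j [-0.153  0.14  -0.159  1.273 -0.    -0.216] gap 0.0532 F [-0.5  0.1 -2.7] t 22.55
shift if unturned [ 0.03 -0.    0.23]  after turn [ 0.03 -0.    0.23]
```

View pics/d3.png

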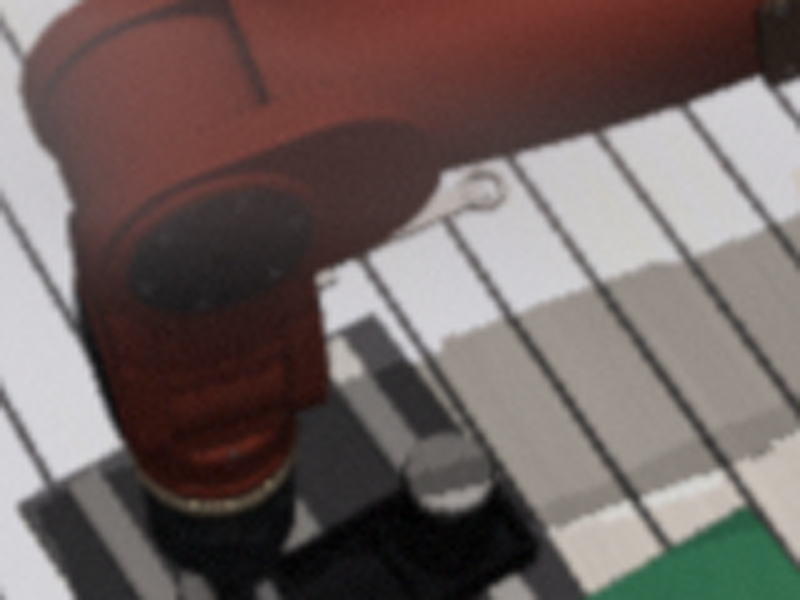

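>>> arm_command(
  moves=[
    {"dr": [0, 0, 0], "xyz": [0, 0, 0.15], "grip": -1},
    {"dr": [0, 0, 0], "xyz": [0, 0, 0.1], "grip": -1},
    {"dr": [0, 0, 0], "xyz": [0, 0, 0.0], "grip": -1},
  ],
)

```text
time: 22.9
tcp_pos: [0.5993, 0.0388, 0.0653]
eef_rot: [2.151, 2.29, -0.0]
wrist_force: [-0.5, -0.2, -2.3]
finger_gap: 0.0531
```

>>> arm_command(
  moves=[
    {"dr": [0, 0, 0], "xyz": [0, 0, 0.05], "grip": -1},
    {"dr": [0, 0, 0], "xyz": [0, 0, 0.0], "grip": -1},
  ],
)

```text
time: 23.1
tcp_pos: [0.5992, 0.0388, 0.0642]
eef_rot: [2.151, 2.29, -0.0]
wrist_force: [0.2, -0.8, -2.0]
finger_gap: 0.0531
```

>>> arm_command(
  moves=[
    {"dr": [0, 0, 0], "xyz": [0, 0, 0.05], "grip": -1},
    {"dr": [0, 0, 0], "xyz": [0, 0, 0.0], "grip": -1},
  ],
)

```text
time: 23.3
tcp_pos: [0.5995, 0.0388, 0.0637]
eef_rot: [2.15, 2.29, 0.0]
wrist_force: [-0.9, -0.6, 1.8]
finger_gap: 0.0531
```

Contact. Release, rise, then press the lid.

>>> arm_command(
  moves=[
    {"dr": [0, 0, 0], "xyz": [0, 0, 0], "grip": -0.2},
    {"dr": [0, 0, 0], "xyz": [0, 0, 0], "grip": 0.4},
    {"dr": [0, 0, 0], "xyz": [0, 0, 0], "grip": 0.7},
    {"dr": [0, 0, 0], "xyz": [0, 0, 0], "grip": 1},
    {"dr": [0, 0, 0], "xyz": [0, 0, 0], "grip": 1},
  ],
)

```text
time: 23.8
tcp_pos: [0.5993, 0.0387, 0.0632]
eef_rot: [2.151, 2.29, -0.0]
wrist_force: [0.0, 0.8, 0.3]
finger_gap: 0.0853
```

>>> arm_command(
  moves=[
    {"dr": [0, 0, 0], "xyz": [0, 0, 0], "grip": 1},
    {"dr": [0, 0, 0], "xyz": [0, 0, -0.5], "grip": 1},
    {"dr": [0, 0, 0], "xyz": [0, 0, -1], "grip": 1},
    {"dr": [0, 0, 0], "xyz": [0, 0, -1], "grip": 1},
    {"dr": [0, 0, 0], "xyz": [0, 0, -1], "grip": 1},
  ],
)

```text
time: 24.3
tcp_pos: [0.5993, 0.0388, 0.1349]
eef_rot: [2.15, 2.29, 0.0]
wrist_force: [0.6, 0.2, 0.3]
finger_gap: 0.0851
```

>>> arm_command(
  moves=[
    {"dr": [0, 0, 0], "xyz": [0, 0, 0], "grip": -1},
    {"dr": [0, 0, 0], "xyz": [0, 0, 0], "grip": -1},
    {"dr": [0, 0, 0], "xyz": [0, 0, 0], "grip": -1},
    {"dr": [0, 0, 0], "xyz": [0, 0, 0], "grip": -1},
    {"dr": [0, 0, 0], "xyz": [0, 0, 0], "grip": -1},
  ],
)

```text
time: 24.8
tcp_pos: [0.5988, 0.0388, 0.1324]
eef_rot: [-2.15, -2.289, 0.001]
wrist_force: [0.5, -0.2, 0.2]
finger_gap: 0.0123
```

>>> arm_command(
  moves=[
    {"dr": [0, 0, 0], "xyz": [0, 0, 0], "grip": -1},
    {"dr": [0, 0, 0], "xyz": [0, 0, 0], "grip": -1},
    {"dr": [0, 0, 0], "xyz": [0, 0, 0.3], "grip": -1},
    {"dr": [0, 0, 0], "xyz": [0, 0, 0.2], "grip": -1},
    {"dr": [0, 0, 0], "xyz": [0, 0, 0.1], "grip": -1},
  ],
)

```text
time: 25.3
tcp_pos: [0.5989, 0.0388, 0.1204]
eef_rot: [-2.15, -2.289, 0.001]
wrist_force: [-0.1, 0.1, -0.1]
finger_gap: -0.0002
```

>>> arm_command(
  moves=[
    {"dr": [0, 0, 0], "xyz": [0, 0, 0.1], "grip": -1},
    {"dr": [0, 0, 0], "xyz": [0, 0, 0.1], "grip": -1},
    {"dr": [0, 0, 0], "xyz": [0, 0, 0.1], "grip": -1},
  ],
)

```text
time: 25.6
tcp_pos: [0.5994, 0.0388, 0.1156]
eef_rot: [2.15, 2.29, 0.0]
wrist_force: [-1.8, 0.3, 6.0]
finger_gap: 0.0
```

>>> arm_command(
  moves=[
    {"dr": [0, 0, 0], "xyz": [0, 0, 0.1], "grip": -1},
    {"dr": [0, 0, 0], "xyz": [0, 0, 0.1], "grip": -1},
    {"dr": [0, 0, 0], "xyz": [0, 0, 0.1], "grip": -1},
  ],
)

```text
time: 25.9
tcp_pos: [0.5995, 0.0387, 0.11]
eef_rot: [2.15, 2.289, 0.001]
wrist_force: [-2.2, -0.4, 6.2]
finger_gap: -0.0001
```

>>> arm_command(
  moves=[
    {"dr": [0, 0, 0], "xyz": [0, 0, 0.1], "grip": -1},
    {"dr": [0, 0, 0], "xyz": [0, 0, 0], "grip": -1},
  ],
)

```text
time: 26.1
tcp_pos: [0.5998, 0.0387, 0.109]
eef_rot: [2.15, 2.289, 0.001]
wrist_force: [-5.3, 0.3, 12.6]
finger_gap: -0.0
```

>>> arm_command(
  moves=[
    {"dr": [0, 0, 0], "xyz": [0, 0, 0.05], "grip": -1},
    {"dr": [0, 0, 0], "xyz": [0, 0, 0], "grip": -1},
  ],
)

```text
time: 26.3
tcp_pos: [0.6, 0.0387, 0.109]
eef_rot: [2.149, 2.288, 0.002]
wrist_force: [-6.6, 0.4, 17.4]
finger_gap: 0.0001
```

>>> arm_command(
  moves=[
    {"dr": [0, 0, 0], "xyz": [0, 0, 0.05], "grip": -1},
    {"dr": [0, 0, 0], "xyz": [0, 0, -0.5], "grip": -1},
    {"dr": [0, 0, 0], "xyz": [0, 0, -1], "grip": -1},
    {"dr": [0, 0, 0], "xyz": [0, 0, -1], "grip": -1},
    {"dr": [0, 0, 0], "xyz": [0, 0, -1], "grip": -1},
  ],
)

```text
time: 26.8
tcp_pos: [0.5992, 0.0388, 0.176]
eef_rot: [2.151, 2.29, -0.0]
wrist_force: [0.1, -0.2, -0.2]
finger_gap: -0.0002
```

>>> arm_command(
  moves=[
    {"dr": [0, 0, 0], "xyz": [-1, -0.5, 0], "grip": 1},
    {"dr": [0, 0, 0], "xyz": [-1, -0.5, 0], "grip": 1},
    {"dr": [0, 0, 0], "xyz": [-1, -0.5, 0], "grip": 1},
    {"dr": [0, 0, 0], "xyz": [-1, -0.5, 0], "grip": 1},
    {"dr": [0, 0, 0], "xyz": [-1, -0.5, 0], "grip": 1},
  ],
)

```text
time: 27.3
tcp_pos: [0.5553, -0.0649, 0.1753]
eef_rot: [2.151, 2.29, 0.0]
wrist_force: [0.5, -0.4, -0.2]
finger_gap: 0.0724
```

```bash
python3 - <<'E'
from ov import *
plan(.5358,-.0898,.17,1.633)
c=cam('top','top7.png'); 
d=cam('scene','scene7.png');crop(d,185,130,345,250,5,'e2.png')
a=np.linspace(0,2*np.pi,40)
for n in ('top','scene'):
    P=cloud(load(n)); z=P[...,2]
    for x,y in((.458,.0295),(.599,.039)):
        m=(np.hypot(P[...,0]-x,P[...,1]-y)<.02)&(z>.07)&(z<.13); print(n,m.sum(),np.median(P[m],0) if m.sum() else '')
E
```

```text
turn opt units [0. 0. 0.]
turn opt units [ -0.    0.  -22.5]
tcp [ 0.5553 -0.0649  0.1753] yawx 1.6335 tilt 0.01 j [-0.35  -0.025 -0.136  1.459 -0.    -0.413] gap 0.0724 F [ 0.5 -0.4 -0.2] t 27.3
shift if unturned [-1.18 -1.05  0.27]  after turn [-1.18 -1.05  0.27]
top 0 
top 108 [0.60056852 0.04099537 0.10936154]
scene 144 [0.45768594 0.02951369 0.10920348]
scene 161 [0.59965058 0.03942206 0.10870983]
```

View pics/e2.png

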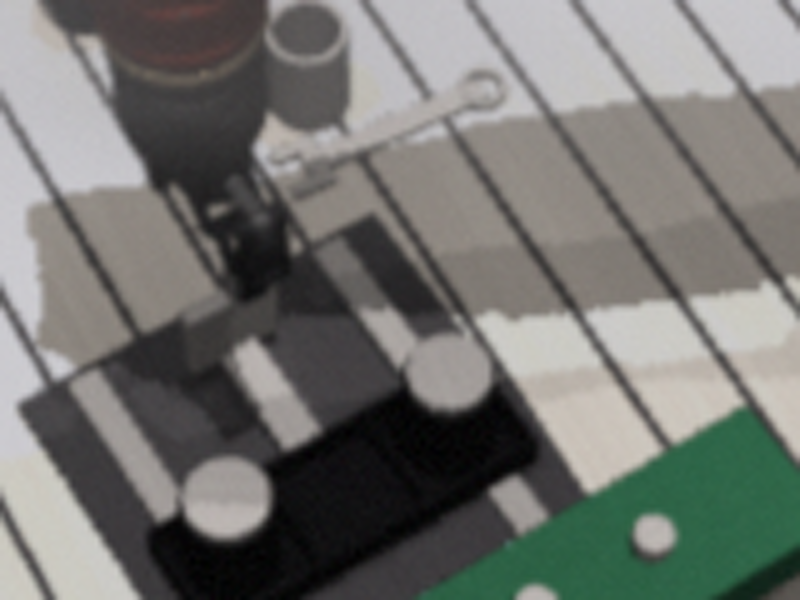

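View pics/top7.png

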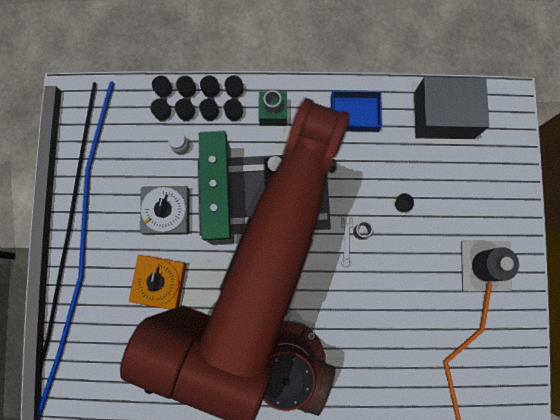

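>>> arm_command(
  moves=[
    {"dr": [0, 0, 0], "xyz": [-0.6, -0.55, 0], "grip": 1},
    {"dr": [0, 0, 0], "xyz": [-0.58, -0.5, 0], "grip": 1},
    {"dr": [0, 0, 0], "xyz": [0, 0, 0.8], "grip": 1},
    {"dr": [0, 0, 0], "xyz": [0, 0, 0.8], "grip": 1},
    {"dr": [0, 0, 0], "xyz": [0, 0, 0.8], "grip": 1},
  ],
)

```text
time: 27.9
tcp_pos: [0.5358, -0.0886, 0.1253]
eef_rot: [-2.15, -2.289, 0.0]
wrist_force: [1.3, 0.2, 0.9]
finger_gap: 0.0853
```

```bash
python3 - <<'E'
from ov import *
plan(.5358,-.0898,.048,1.633)
d=cam('scene','scene8.png');crop(d,185,130,345,250,5,'e3.png')
E
```

```text
turn opt units [-0.01 -0.    0.  ]
turn opt units [ 1.00e-02 -1.00e-02 -2.25e+01]
tcp [ 0.5358 -0.0886  0.1253] yawx 1.6336 tilt 0.06 j [-0.405 -0.061 -0.263  1.37   0.    -0.468] gap 0.0853 F [1.3 0.2 0.9] t 27.9
shift if unturned [-0.06  0.    3.86]  after turn [-0.06 -0.    3.86]
```

View pics/e3.png

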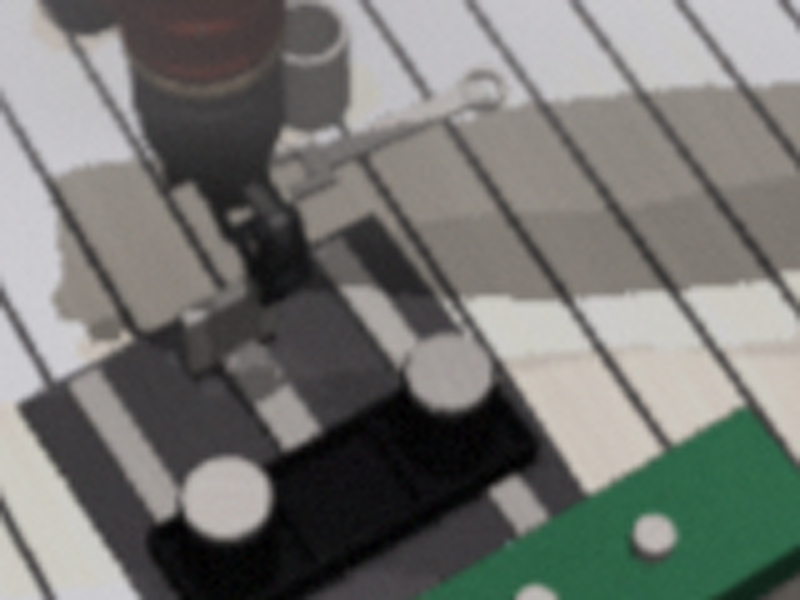

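>>> arm_command(
  moves=[
    {"dr": [0, 0, 0], "xyz": [0, 0, 0.8], "grip": 1},
    {"dr": [0, 0, 0], "xyz": [0, 0, 0.8], "grip": 1},
    {"dr": [0, 0, 0], "xyz": [0, 0, 0.8], "grip": 1},
    {"dr": [0, 0, 0], "xyz": [0, 0, 0.8], "grip": 1},
    {"dr": [0, 0, 0], "xyz": [0, 0, 0.6], "grip": 1},
  ],
)

```text
time: 28.45
tcp_pos: [0.5356, -0.0888, 0.0494]
eef_rot: [-2.15, -2.289, 0.001]
wrist_force: [0.4, 1.1, 0.1]
finger_gap: 0.0852
```

>>> arm_command(
  moves=[
    {"dr": [0, 0, 0], "xyz": [0, 0, 0], "grip": -1},
    {"dr": [0, 0, 0], "xyz": [0, 0, 0], "grip": -1},
    {"dr": [0, 0, 0], "xyz": [0, 0, 0], "grip": -1},
    {"dr": [0, 0, 0], "xyz": [0, 0, 0], "grip": -1},
    {"dr": [0, 0, 0], "xyz": [0, 0, 0], "grip": -1},
  ],
)

```text
time: 28.95
tcp_pos: [0.5365, -0.0893, 0.0519]
eef_rot: [2.15, 2.289, 0.0]
wrist_force: [0.5, -2.2, 4.7]
finger_gap: 0.0121
```

>>> arm_command(
  moves=[
    {"dr": [0, 0, 0], "xyz": [0, 0, 0], "grip": -1},
    {"dr": [0, 0, 0], "xyz": [0, 0, 0], "grip": -1},
    {"dr": [0, 0, 0], "xyz": [0, 0, 0], "grip": -1},
    {"dr": [0, 0, 0], "xyz": [0, 0, 0], "grip": -1},
    {"dr": [0, 0, 0], "xyz": [0, 0, 0], "grip": -1},
  ],
)

```text
time: 29.45
tcp_pos: [0.5366, -0.0893, 0.052]
eef_rot: [2.15, 2.289, 0.0]
wrist_force: [-0.5, 0.3, 5.8]
finger_gap: 0.0113
```

>>> arm_command(
  moves=[
    {"dr": [0, 0, 0], "xyz": [0.2, 0, 0], "grip": -1},
    {"dr": [0, 0, 0], "xyz": [0.4, 0, 0], "grip": -1},
    {"dr": [0, 0, 0], "xyz": [0.5, 0, 0], "grip": -1},
    {"dr": [0, 0, 0], "xyz": [0.5, 0, 0], "grip": -1},
    {"dr": [0, 0, 0], "xyz": [0.5, 0, 0], "grip": -1},
  ],
)

```text
time: 29.95
tcp_pos: [0.5339, -0.0475, 0.052]
eef_rot: [2.15, 2.288, -0.001]
wrist_force: [-0.9, -2.8, 5.3]
finger_gap: 0.0117
```

>>> arm_command(
  moves=[
    {"dr": [0, 0, 0], "xyz": [0.5, 0, 0], "grip": -1},
    {"dr": [0, 0, 0], "xyz": [0.5, 0, 0], "grip": -1},
    {"dr": [0, 0, 0], "xyz": [0.5, 0, 0], "grip": -1},
    {"dr": [0, 0, 0], "xyz": [0.5, 0, 0], "grip": -1},
    {"dr": [0, 0, 0], "xyz": [0.5, 0, 0], "grip": -1},
  ],
)

```text
time: 30.45
tcp_pos: [0.5307, 0.0025, 0.052]
eef_rot: [2.15, 2.288, -0.001]
wrist_force: [-1.6, -3.8, 6.2]
finger_gap: 0.0115
```

>>> arm_command(
  moves=[
    {"dr": [0, 0, 0], "xyz": [0.5, 0, 0], "grip": -1},
    {"dr": [0, 0, 0], "xyz": [0.5, 0, 0], "grip": -1},
    {"dr": [0, 0, 0], "xyz": [0.5, 0, 0], "grip": -1},
    {"dr": [0, 0, 0], "xyz": [0.5, 0, 0], "grip": -1},
    {"dr": [0, 0, 0], "xyz": [0.5, 0, 0], "grip": -1},
  ],
)

```text
time: 30.95
tcp_pos: [0.5275, 0.0525, 0.052]
eef_rot: [2.15, 2.289, -0.001]
wrist_force: [-3.3, -4.8, 6.8]
finger_gap: 0.0114
```

>>> arm_command(
  moves=[
    {"dr": [0, 0, 0], "xyz": [0.5, 0, 0], "grip": -1},
    {"dr": [0, 0, 0], "xyz": [0.4, 0, 0], "grip": -1},
    {"dr": [0, 0, 0], "xyz": [0.3, 0, 0], "grip": -1},
    {"dr": [0, 0, 0], "xyz": [0.2, 0, 0], "grip": -1},
    {"dr": [0, 0, 0], "xyz": [0, 0, 0], "grip": -1},
  ],
)

```text
time: 31.45
tcp_pos: [0.5256, 0.0812, 0.052]
eef_rot: [2.15, 2.29, 0.001]
wrist_force: [-2.9, 1.8, 7.7]
finger_gap: 0.0112
```

>>> arm_command(
  moves=[
    {"dr": [0, 0, 0], "xyz": [0.2, 0, 0], "grip": -1},
    {"dr": [0, 0, 0], "xyz": [0.2, 0, 0], "grip": -1},
    {"dr": [0, 0, 0], "xyz": [0, 0, 0], "grip": -1},
  ],
)

```text
time: 31.75
tcp_pos: [0.5252, 0.0884, 0.052]
eef_rot: [2.15, 2.289, -0.001]
wrist_force: [-2.2, -3.6, 7.4]
finger_gap: 0.0113
```

>>> arm_command(
  moves=[
    {"dr": [0, 0, 0], "xyz": [0.1, 0, 0], "grip": -1},
    {"dr": [0, 0, 0], "xyz": [0, 0, 0], "grip": -1},
  ],
)

```text
time: 31.95
tcp_pos: [0.5252, 0.0884, 0.052]
eef_rot: [2.15, 2.286, -0.006]
wrist_force: [-2.7, -14.6, 7.5]
finger_gap: 0.0114
```

>>> arm_command(
  moves=[
    {"dr": [0, 0, 0], "xyz": [0.1, 0, 0], "grip": -1},
    {"dr": [0, 0, 0], "xyz": [0, 0, 0], "grip": -1},
  ],
)

```text
time: 32.15
tcp_pos: [0.5252, 0.0884, 0.0521]
eef_rot: [2.15, 2.282, -0.01]
wrist_force: [-3.5, -25.1, 6.7]
finger_gap: 0.011
```

>>> arm_command(
  moves=[
    {"dr": [0, 0, 0], "xyz": [-0.1, 0, 0], "grip": -1},
    {"dr": [0, 0, 0], "xyz": [0, 0, 0], "grip": 1},
    {"dr": [0, 0, 0], "xyz": [0, 0, 0], "grip": 1},
    {"dr": [0, 0, 0], "xyz": [0, 0, 0], "grip": 1},
    {"dr": [0, 0, 0], "xyz": [0, 0, 0], "grip": 1},
  ],
)

```text
time: 32.65
tcp_pos: [0.5247, 0.0909, 0.0511]
eef_rot: [-2.15, -2.29, 0.0]
wrist_force: [-0.1, -0.0, 0.9]
finger_gap: 0.0686
```

>>> arm_command(
  moves=[
    {"dr": [0, 0, 0], "xyz": [0, 0, -0.8], "grip": 1},
    {"dr": [0, 0, 0], "xyz": [0, 0, -1], "grip": 1},
    {"dr": [0, 0, 0], "xyz": [0, 0, -1], "grip": 1},
    {"dr": [0, 0, 0], "xyz": [-1, 0, -1], "grip": 1},
    {"dr": [0, 0, 0], "xyz": [-1, 0, -1], "grip": 1},
  ],
)

```text
time: 33.15
tcp_pos: [0.5272, 0.0508, 0.148]
eef_rot: [-2.149, -2.292, 0.0]
wrist_force: [0.8, -0.6, 0.4]
finger_gap: 0.0853
```

>>> arm_command(
  moves=[
    {"dr": [0, 0, 0], "xyz": [-1, -1, -1], "grip": 1},
    {"dr": [0, 0, 0], "xyz": [-1, -1, -1], "grip": 1},
    {"dr": [0, 0, 0], "xyz": [-1, -1, -1], "grip": 1},
    {"dr": [0, 0, 0], "xyz": [-1, -1, -1], "grip": 1},
    {"dr": [0, 0, 0], "xyz": [-1, -1, -1], "grip": 1},
  ],
)

```text
time: 33.65
tcp_pos: [0.433, -0.0558, 0.2481]
eef_rot: [2.15, 2.29, 0.0]
wrist_force: [0.0, -0.0, 0.1]
finger_gap: 0.0853
```

```bash
python3 - <<'E'
from ov import *
plan(.461,.388,.25,1.4)
c=cam('top','top9.png');d=cam('scene','scene9.png')
pose=(.528,.035,.062)
draw(c,model(.18),pose,4,190,120,330,250,'f1.png')
draw(d,model(.18),pose,4,190,160,360,310,'f2.png')
E
```

```text
turn opt units [0.   0.   1.68]
turn opt units [ -0.     0.   -20.82]
tcp [ 0.433  -0.0558  0.2481] yawx 1.634 tilt 0.02 j [-0.43  -0.394 -0.327  1.638 -0.    -0.493] gap 0.0853 F [ 0.  -0.   0.1] t 33.65
shift if unturned [22.06  2.8  -0.1 ]  after turn [22.11 -2.39 -0.1 ]
```

View pics/f1.png

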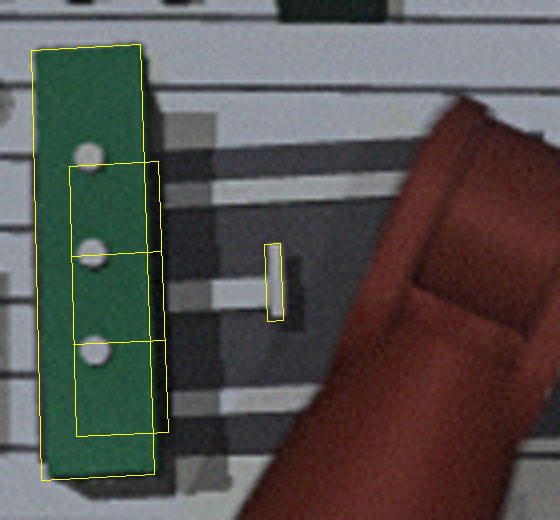

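View pics/f2.png

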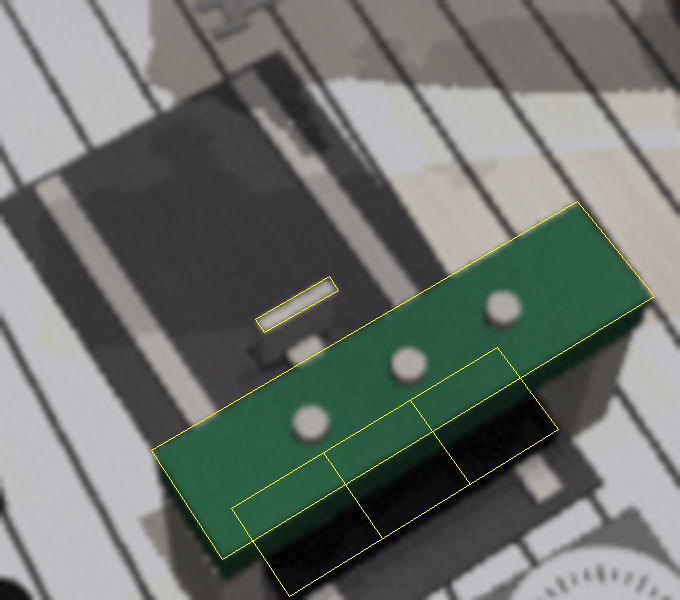

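```bash
cat > kn.py <<'E'
from ov import *
a=np.linspace(0,2*np.pi,60)
circ=lambda r,z:[(r*np.cos(t),r*np.sin(t),z) for t in a]
def kmodel(th,mk):
    c,s=np.cos(th),np.sin(th)
    rot=lambda L:[(c*p[0]-s*p[1],s*p[0]+c*p[1],p[2]) for p in L]
    L=[circ(.071,.055),circ(.027,.066),rot(box(-.028,.028,-.008,.008,.104)),rot([(0.02,-.003,.06),(.05,-.003,.06),(.05,.003,.06),(.02,.003,.06)])]
    L.append([(r*np.cos(mk),r*np.sin(mk),.063) for r in (.048,.071)])
    return L
def kview(pose,th,mk,tag):
    t=load('top');d=load('scene')
    draw(t,kmodel(th,mk),pose,8,130,175,205,245,tag+'1.png')
    u,v=proj(d,(pose[0],pose[1],.06)).astype(int)
    draw(d,kmodel(th,mk),pose,8,u-46,v-42,u+46,v+42,tag+'2.png')
    cv2.imwrite('pics/%s3.png'%tag,np.hstack([cv2.resize(cv2.imread('pics/%s%d.png'%(tag,i)),(400,373) if i==1 else (409,373)) for i in(1,2)])[:,:800])
E
python3 - <<'E'
from kn import *
kview((.4635,.388,0),np.radians(-10),np.radians(125),'k')
E
```

```text
(no output)
```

View pics/k1.png

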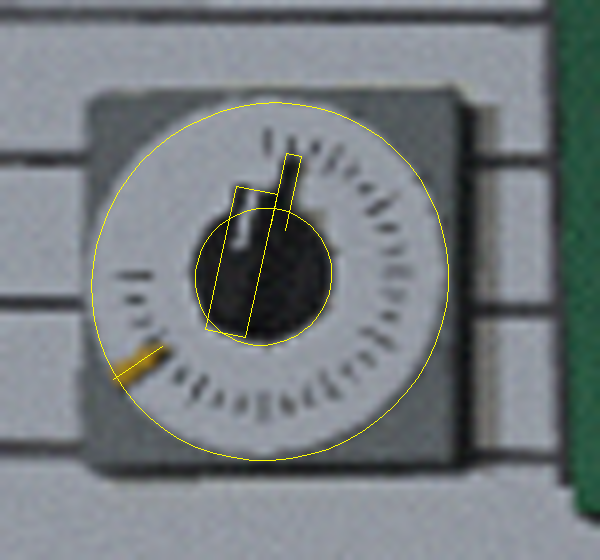

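View pics/k2.png

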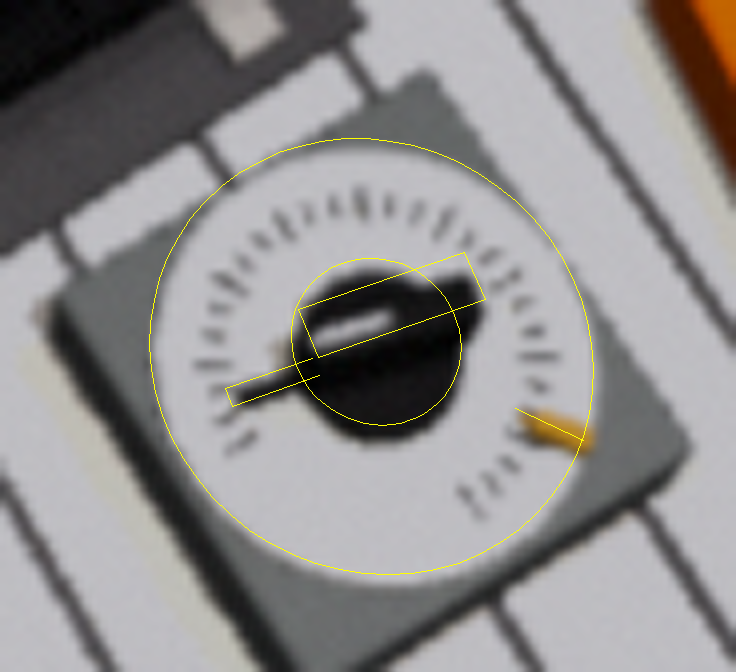

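>>> arm_command(
  moves=[
    {"dr": [0, 0, -1], "xyz": [0, 0, -0.4], "grip": 1},
    {"dr": [0, 0, -1], "xyz": [0, 0, -0.4], "grip": 1},
    {"dr": [0, 0, -1], "xyz": [0, 0, -0.4], "grip": 1},
    {"dr": [0, 0, -1], "xyz": [0, 0, -0.4], "grip": 1},
    {"dr": [0, 0, -1], "xyz": [0, 0, 0], "grip": 1},
  ],
)

```text
time: 34.25
tcp_pos: [0.4344, -0.0549, 0.2797]
eef_rot: [1.228, 2.891, 0.0]
wrist_force: [-0.5, -0.6, -0.0]
finger_gap: 0.0853
```

>>> arm_command(
  moves=[
    {"dr": [0, 0, -1], "xyz": [0, 0, 0], "grip": 1},
    {"dr": [0, 0, -1], "xyz": [0, 0, 0], "grip": 1},
    {"dr": [0, 0, -1], "xyz": [0, 0, 0], "grip": 1},
    {"dr": [0, 0, -1], "xyz": [0, 0, 0], "grip": 1},
    {"dr": [0, 0, -1], "xyz": [0, 0, 0], "grip": 1},
  ],
)

```text
time: 34.75
tcp_pos: [0.4341, -0.0547, 0.2786]
eef_rot: [-0.166, -3.137, -0.001]
wrist_force: [-0.9, -0.3, -1.5]
finger_gap: 0.0853
```

>>> arm_command(
  moves=[
    {"dr": [0, 0, -1], "xyz": [0, 0, 0], "grip": 1},
    {"dr": [0, 0, -1], "xyz": [0, 0, 0], "grip": 1},
    {"dr": [0, 0, -1], "xyz": [0, 0, 0], "grip": 1},
    {"dr": [0, 0, -1], "xyz": [0, 0, 0], "grip": 1},
    {"dr": [0, 0, -1], "xyz": [0, 0, 0], "grip": 1},
  ],
)

```text
time: 35.25
tcp_pos: [0.4341, -0.0548, 0.2786]
eef_rot: [0.917, -3.004, -0.001]
wrist_force: [1.0, 0.4, 0.5]
finger_gap: 0.0857
```

>>> arm_command(
  moves=[
    {"dr": [0, 0, -1], "xyz": [0, 0, 0], "grip": 1},
    {"dr": [0, 0, -1], "xyz": [0, 0, 0], "grip": 1},
    {"dr": [0, 0, -1], "xyz": [0, 0, 0], "grip": 1},
    {"dr": [0, 0, -1], "xyz": [0, 0, 0], "grip": 1},
    {"dr": [0, 0, -1], "xyz": [0, 0, 0], "grip": 1},
  ],
)

```text
time: 35.75
tcp_pos: [0.445, -0.0247, 0.2785]
eef_rot: [1.807, -2.541, 0.025]
wrist_force: [1.1, -0.1, 0.2]
finger_gap: 0.0855
```

```bash
python3 - <<'E'
from ov import *
plan(.4637,.389,.27,-1.771)
E
```

```text
turn opt units [ 0.02 -0.2  -0.96]
turn opt units [-0.31 -0.03 21.54]
tcp [ 0.445  -0.0247  0.2785] yawx -1.9053 tilt 1.64 j [-0.33  -0.341 -0.229  1.683 -0.029 -3.137] gap 0.0855 F [ 1.1 -0.1  0.2] t 35.75
shift if unturned [-19.85   5.91  -0.14]  after turn [-20.46   3.2    0.43]
```

>>> arm_command(
  moves=[
    {"dr": [0, 0, 1], "xyz": [0, 0, 0], "grip": 1},
    {"dr": [0, 0, 1], "xyz": [0, 0, 0], "grip": 1},
    {"dr": [0, 0, 1], "xyz": [0, 0, 0], "grip": 1},
  ],
)

```text
time: 36.05
tcp_pos: [0.4452, -0.0219, 0.2786]
eef_rot: [1.244, -2.864, 0.03]
wrist_force: [0.1, 0.8, -0.5]
finger_gap: 0.0857
```

```bash
python3 - <<'E'
from ov import *
plan(.4637,.389,.27,-1.771)
E
```

```text
turn opt units [-0.02 -0.2  -3.95]
turn opt units [-0.26  0.03 18.55]
tcp [ 0.4452 -0.0219  0.2786] yawx -2.3221 tilt 1.57 j [-0.325 -0.34  -0.229  1.684 -0.027 -2.715] gap 0.0857 F [ 0.1  0.8 -0.5] t 36.05
shift if unturned [-15.65  13.34  -0.1 ]  after turn [-20.32   3.18   0.43]
```

>>> arm_command(
  moves=[
    {"dr": [-0.02, -0.2, 0], "xyz": [0, 0, 0], "grip": 1},
    {"dr": [0, 0, 0], "xyz": [-0.98, 0.83, 0], "grip": 1},
    {"dr": [0, 0, 0], "xyz": [-0.98, 0.83, 0], "grip": 1},
    {"dr": [0, 0, 0], "xyz": [-0.98, 0.83, 0], "grip": 1},
    {"dr": [0, 0, 0], "xyz": [-0.98, 0.83, 0], "grip": 1},
  ],
)

```text
time: 36.55
tcp_pos: [0.4494, 0.081, 0.2786]
eef_rot: [-1.262, 2.87, -0.008]
wrist_force: [0.3, -0.2, 0.2]
finger_gap: 0.0855
```

>>> arm_command(
  moves=[
    {"dr": [0, 0, 0], "xyz": [-0.98, 0.83, 0], "grip": 1},
    {"dr": [0, 0, 0], "xyz": [-0.98, 0.83, 0], "grip": 1},
    {"dr": [0, 0, 0], "xyz": [-0.98, 0.83, 0], "grip": 1},
    {"dr": [0, 0, 0], "xyz": [-0.98, 0.83, 0], "grip": 1},
    {"dr": [0, 0, 0], "xyz": [-0.98, 0.83, 0], "grip": 1},
  ],
)

```text
time: 37.05
tcp_pos: [0.455, 0.2094, 0.2782]
eef_rot: [-1.263, 2.87, -0.008]
wrist_force: [0.5, -1.3, -0.7]
finger_gap: 0.0854
```

>>> arm_command(
  moves=[
    {"dr": [0, 0, 0], "xyz": [-0.98, 0.83, 0], "grip": 1},
    {"dr": [0, 0, 0], "xyz": [-0.98, 0.83, 0], "grip": 1},
    {"dr": [0, 0, 0], "xyz": [-0.98, 0.83, 0], "grip": 1},
    {"dr": [0, 0, 0], "xyz": [-0.98, 0.83, 0], "grip": 1},
    {"dr": [0, 0, 0], "xyz": [-0.98, 0.83, 0], "grip": 1},
  ],
)

```text
time: 37.55
tcp_pos: [0.4605, 0.3377, 0.2777]
eef_rot: [-1.263, 2.87, -0.008]
wrist_force: [0.1, 0.1, 0.6]
finger_gap: 0.0854
```

>>> arm_command(
  moves=[
    {"dr": [0, 0, -1], "xyz": [0, 0, 0], "grip": 1},
    {"dr": [0, 0, -1], "xyz": [0, 0, 0], "grip": 1},
    {"dr": [0, 0, -1], "xyz": [0, 0, 0], "grip": 1},
    {"dr": [0, 0, -0.95], "xyz": [0, 0, 0], "grip": 1},
    {"dr": [0, 0, 0], "xyz": [0, 0, 0], "grip": 1},
  ],
)

```text
time: 38.05
tcp_pos: [0.4606, 0.3365, 0.2777]
eef_rot: [-1.999, 2.419, -0.01]
wrist_force: [0.6, -0.9, 0.0]
finger_gap: 0.0856
```

```bash
python3 - <<'E'
from ov import *
plan(.4637,.389,.17,-1.771)
E
```

```text
turn opt units [-0.05 -0.01  0.08]
turn opt units [ 1.000e-02 -8.000e-02 -2.242e+01]
tcp [0.4606 0.3365 0.2777] yawx -1.76 tilt 0.42 j [ 0.405  0.024  0.098  1.64  -0.005 -2.548] gap 0.0856 F [ 0.6 -0.9  0. ] t 38.05
shift if unturned [-2.61  0.38  5.38]  after turn [-2.6   0.37  5.39]
```

>>> arm_command(
  moves=[
    {"dr": [-0.05, -0.01, 0.08], "xyz": [0, 0, 0], "grip": 1},
    {"dr": [0, 0, 0], "xyz": [-0.9, 0.13, 0], "grip": 1},
    {"dr": [0, 0, 0], "xyz": [-0.9, 0.12, 0], "grip": 1},
    {"dr": [0, 0, 0], "xyz": [-0.8, 0.12, 1], "grip": 1},
    {"dr": [0, 0, 0], "xyz": [0, 0, 1], "grip": 1},
  ],
)

```text
time: 38.55
tcp_pos: [0.4644, 0.3904, 0.2377]
eef_rot: [-1.978, 2.438, -0.0]
wrist_force: [0.3, 0.6, 0.6]
finger_gap: 0.0855
```

>>> arm_command(
  moves=[
    {"dr": [0, 0, 0], "xyz": [0, 0, 1], "grip": 1},
    {"dr": [0, 0, 0], "xyz": [0, 0, 1], "grip": 1},
    {"dr": [0, 0, 0], "xyz": [0, 0, 1], "grip": 1},
    {"dr": [0, 0, 0], "xyz": [0, 0, 1], "grip": 1},
    {"dr": [0, 0, 0], "xyz": [0, 0, 0], "grip": 1},
  ],
)

```text
time: 39.05
tcp_pos: [0.4627, 0.3879, 0.1549]
eef_rot: [1.975, -2.437, -0.001]
wrist_force: [0.4, 0.5, 1.0]
finger_gap: 0.0853
```

```bash
python3 - <<'E'
from ov import *
plan(.4637,.389,.073,-1.771)
d=cam('scene','scene10.png');crop(d,270,230,410,340,5.5,'g1.png')
E
```

```text
turn opt units [ 0.02 -0.02 -0.06]
turn opt units [-0.04 -0.04 22.44]
tcp [0.4627 0.3879 0.1549] yawx -1.7792 tilt 0.26 j [ 4.820e-01  1.200e-01 -2.400e-02  1.431e+00 -1.000e-03 -2.452e+00] gap 0.0853 F [0.4 0.5 1. ] t 39.05
shift if unturned [-0.08 -0.05  4.09]  after turn [-0.07 -0.04  4.09]
```

View pics/g1.png

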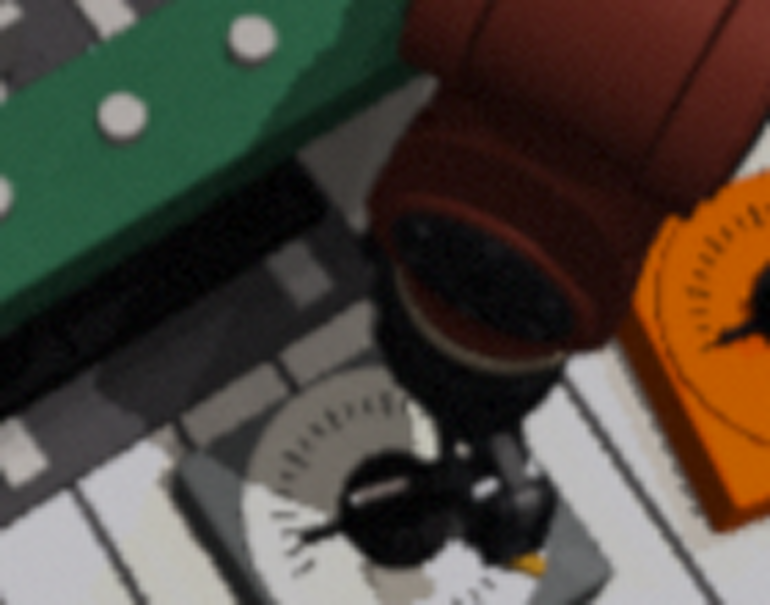

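>>> arm_command(
  moves=[
    {"dr": [0, 0, 0], "xyz": [-0.05, -0.04, 0.8], "grip": 1},
    {"dr": [0, 0, 0], "xyz": [0, 0, 0.8], "grip": 1},
    {"dr": [0, 0, 0], "xyz": [0, 0, 0.8], "grip": 1},
    {"dr": [0, 0, 0], "xyz": [0, 0, 0.8], "grip": 1},
    {"dr": [0, 0, 0], "xyz": [0, 0, 0.7], "grip": 1},
  ],
)

```text
time: 39.6
tcp_pos: [0.4648, 0.3892, 0.0781]
eef_rot: [1.98, -2.438, 0.001]
wrist_force: [-0.1, 0.4, -0.8]
finger_gap: 0.0851
```

>>> arm_command(
  moves=[
    {"dr": [0, 0, 0], "xyz": [0, 0, 0], "grip": 1},
    {"dr": [0, 0, 0], "xyz": [0, 0, 0], "grip": -1},
    {"dr": [0, 0, 0], "xyz": [0, 0, 0], "grip": -1},
    {"dr": [0, 0, 0], "xyz": [0, 0, 0], "grip": -1},
    {"dr": [0, 0, 0], "xyz": [0, 0, 0], "grip": -1},
  ],
)

```text
time: 40.1
tcp_pos: [0.4657, 0.3897, 0.0808]
eef_rot: [-1.98, 2.437, -0.002]
wrist_force: [-0.1, 1.2, 0.2]
finger_gap: 0.0283
```

>>> arm_command(
  moves=[
    {"dr": [0, 0, 0], "xyz": [0, 0, 0], "grip": -1},
    {"dr": [0, 0, 0], "xyz": [0, 0, 0], "grip": -1},
    {"dr": [0, 0, 0], "xyz": [0, 0, 0], "grip": -1},
    {"dr": [0, 0, 0], "xyz": [0, 0, 0], "grip": -1},
    {"dr": [0, 0, 0], "xyz": [0, 0, 0], "grip": -1},
  ],
)

```text
time: 40.6
tcp_pos: [0.4657, 0.3901, 0.0808]
eef_rot: [-1.98, 2.437, -0.001]
wrist_force: [0.0, 5.7, 3.6]
finger_gap: 0.0155
```

```bash
python3 - <<'E'
from ov import *
plan(.4637,.389,.073,-1.771); print(manip.observe()['moment'])
E
```

```text
turn opt units [-0.01  0.01 -0.04]
turn opt units [1.000e-02 2.000e-02 2.246e+01]
tcp [0.4657 0.3901 0.0808] yawx -1.7768 tilt 0.12 j [ 0.483  0.151 -0.126  1.292 -0.    -2.453] gap 0.0155 F [0.  5.7 3.6] t 40.6
shift if unturned [0.08 0.09 0.39]  after turn [0.08 0.09 0.39]
[ 1.08908981 -0.00304796 -0.0763268 ]
```

>>> arm_command(
  moves=[
    {"dr": [0, 0, 0.5], "xyz": [0, 0, 0], "grip": -1},
    {"dr": [0, 0, 1], "xyz": [0, 0, 0], "grip": -1},
    {"dr": [0, 0, 1], "xyz": [0, 0, 0], "grip": -1},
  ],
  newtons=60,
)

```text
time: 40.9
tcp_pos: [0.4656, 0.39, 0.0808]
eef_rot: [-1.519, 2.748, -0.001]
wrist_force: [-0.5, 3.7, 4.8]
finger_gap: 0.0147
```

>>> arm_command(
  moves=[
    {"dr": [0, 0, 1], "xyz": [0, 0, 0], "grip": -1},
    {"dr": [0, 0, 1], "xyz": [0, 0, 0], "grip": -1},
    {"dr": [0, 0, 1], "xyz": [0, 0, 0], "grip": -1},
    {"dr": [0, 0, 1], "xyz": [0, 0, 0], "grip": -1},
    {"dr": [0, 0, 1], "xyz": [0, 0, 0], "grip": -1},
  ],
)

```text
time: 41.4
tcp_pos: [0.4652, 0.3898, 0.0808]
eef_rot: [-0.488, 3.102, -0.001]
wrist_force: [-3.0, 3.0, 6.8]
finger_gap: 0.0146
```

```bash
python3 - <<'E'
from ov import *
plan(.4637,.389,.073); print(manip.observe()['moment'])
d=cam('scene','scene11.png');crop(d,270,230,410,370,4.2,'g2.png');cam('top','top11.png')
E
```

```text
tcp [0.4652 0.3898 0.0808] yawx -2.8296 tilt 0.06 j [ 4.830e-01  1.510e-01 -1.260e-01  1.293e+00 -1.000e-03 -1.400e+00] gap 0.0146 F [-3.   3.   6.8] t 41.4
shift if unturned [ 0.08 -0.01  0.39]  after turn [ 0.08 -0.01  0.39]
[0.51289473 0.77733483 0.02080937]
```

View pics/g2.png

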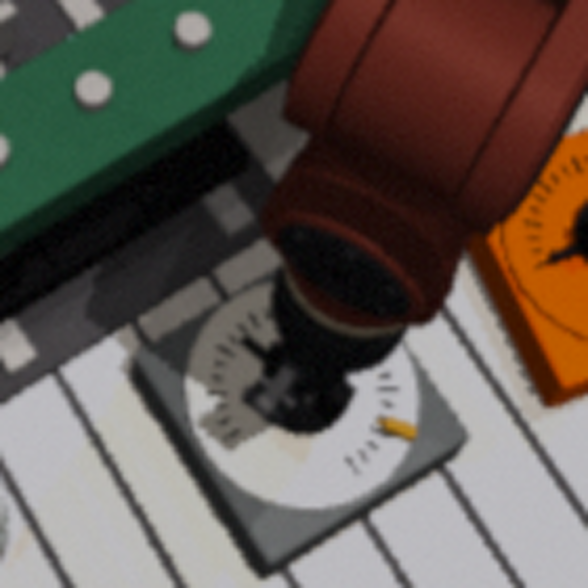

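>>> arm_command(
  moves=[
    {"dr": [0, 0, 1], "xyz": [0, 0, 0], "grip": -1},
    {"dr": [0, 0, 1], "xyz": [0, 0, 0], "grip": -1},
    {"dr": [0, 0, 1], "xyz": [0, 0, 0], "grip": -1},
    {"dr": [0, 0, 1], "xyz": [0, 0, 0], "grip": -1},
    {"dr": [0, 0, 1], "xyz": [0, 0, 0], "grip": -1},
  ],
)

```text
time: 42.0
tcp_pos: [0.4648, 0.3899, 0.0808]
eef_rot: [0.602, 3.083, 0.0]
wrist_force: [-3.9, 2.3, 8.3]
finger_gap: 0.0148
```

>>> arm_command(
  moves=[
    {"dr": [0, 0, 1], "xyz": [0, 0, 0], "grip": -1},
    {"dr": [0, 0, 1], "xyz": [0, 0, 0], "grip": -1},
    {"dr": [0, 0, 1], "xyz": [0, 0, 0], "grip": -1},
    {"dr": [0, 0, 1], "xyz": [0, 0, 0], "grip": -1},
    {"dr": [0, 0, 1], "xyz": [0, 0, 0], "grip": -1},
  ],
)

```text
time: 42.5
tcp_pos: [0.4646, 0.3902, 0.0808]
eef_rot: [-1.62, -2.691, -0.001]
wrist_force: [-5.4, 4.1, 8.6]
finger_gap: 0.015
```

>>> arm_command(
  moves=[
    {"dr": [0, 0, 1], "xyz": [0, 0, 0], "grip": -1},
    {"dr": [0, 0, 1], "xyz": [0, 0, 0], "grip": -1},
    {"dr": [0, 0, 1], "xyz": [0, 0, 0], "grip": -1},
    {"dr": [0, 0, 1], "xyz": [0, 0, 0], "grip": -1},
    {"dr": [0, 0, 1], "xyz": [0, 0, 0], "grip": -1},
  ],
)

```text
time: 43.0
tcp_pos: [0.4645, 0.3906, 0.0808]
eef_rot: [-2.442, -1.975, -0.001]
wrist_force: [-4.9, 6.3, 6.9]
finger_gap: 0.0149
```

>>> arm_command(
  moves=[
    {"dr": [0, 0, 1], "xyz": [0, 0, 0], "grip": -1},
    {"dr": [0, 0, 1], "xyz": [0, 0, 0], "grip": -1},
    {"dr": [0, 0, 1], "xyz": [0, 0, 0], "grip": -1},
    {"dr": [0, 0, 0], "xyz": [0, 0, 0], "grip": -1},
  ],
)

```text
time: 43.4
tcp_pos: [0.4647, 0.3908, 0.0809]
eef_rot: [-2.798, -1.425, -0.002]
wrist_force: [-4.6, 8.0, 6.5]
finger_gap: 0.0148
```

```bash
python3 - <<'E'
from ov import *
plan(.4637,.389,.073); print(manip.observe()['moment'])
d=cam('scene','scene12.png');crop(d,295,280,385,370,7,'g3.png');c=cam('top','top12.png');crop(c,120,160,220,250,7,'g4.png')
E
```

```text
tcp [0.4647 0.3908 0.0809] yawx 0.9418 tilt 0.11 j [ 0.483  0.151 -0.126  1.293  0.002  1.112] gap 0.0148 F [-4.6  8.   6.5] t 43.4
shift if unturned [-0.1   0.01  0.39]  after turn [-0.1   0.01  0.39]
[ 1.72014353  1.04435041 -0.04755102]
```

View pics/g3.png

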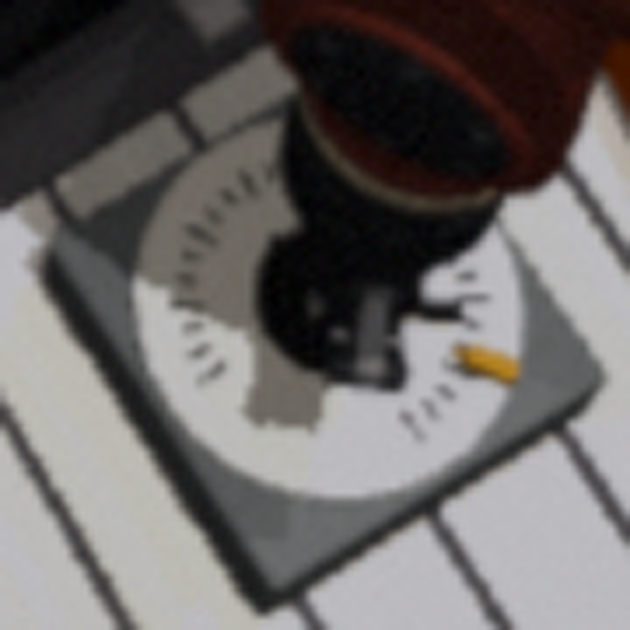

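View pics/g4.png

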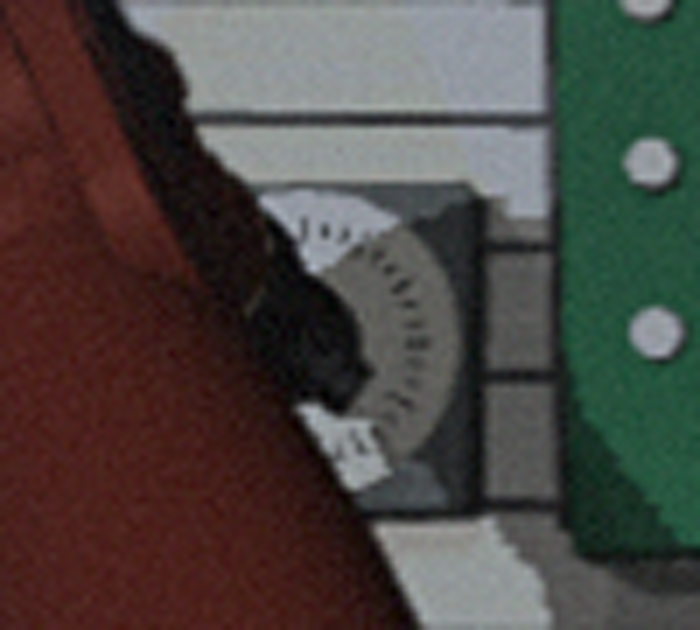

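```bash
python3 - <<'E'
from ov import *
d=load('scene')
from scipy.optimize import least_squares
im=d['image'].astype(int)
# dial edge points read off g3 (display) : 
pts=np.array([(133,300),(523,290),(345,498),(240,465),(165,405),(480,425),(430,475),(152,230),(505,240),(200,160)])/7+[295,280]-.07
W=np.array([onz(d,*p,.055)[:2] for p in pts])
r=least_squares(lambda q:np.hypot(W[:,0]-q[0],W[:,1]-q[1])-.071,(.46,.39)); print(r.x,r.fun*1000)
c=r.x
for n,p,z in (('nose',(465,312),.06),('markin',(463,355),.061),('markout',(515,372),.061),('nose mid',(430,308),.06)):
    w=onz(d,295+p[0]/7,280+p[1]/7,z)[:2]; print(n,w,np.hypot(*(w-c)),np.degrees(np.arctan2(*(w-c)[::-1])))
E
```

```text
[0.46350449 0.39278805] [ 0.64320091  0.68351484  0.21009647 -1.45686159  1.55345424 -2.56915324
 -0.33904498 -2.1780647  -0.4838977  -1.65067738]
nose [0.42370712 0.42151249] 0.04908079082491882 144.1794822084878
markin [0.43353744 0.4344051 ] 0.05128355836106583 125.75641010964175
markout [0.42060134 0.44870464] 0.07047939090758577 127.4979689196449
nose mid [0.43402855 0.41406471] 0.03635281586311368 144.1770755676359
```

>>> arm_command(
  moves=[
    {"dr": [0, 0, 0.8], "xyz": [0, 0, 0], "grip": -1},
    {"dr": [0, 0, 0.8], "xyz": [0, 0, 0], "grip": -1},
    {"dr": [0, 0, 0.6], "xyz": [0, 0, 0], "grip": -1},
    {"dr": [0, 0, 0], "xyz": [0, 0, 0], "grip": -1},
  ],
)

```text
time: 43.9
tcp_pos: [0.4648, 0.3909, 0.0808]
eef_rot: [-2.982, -0.983, -0.002]
wrist_force: [-3.6, 8.1, 6.7]
finger_gap: 0.0147
```

```bash
python3 - <<'E'
from ov import *
plan(.4637,.389,.073); print(manip.observe()['moment'])
d=cam('scene','scene13.png');crop(d,320,285,380,345,10,'g5.png')
E
```

```text
tcp [0.4648 0.3909 0.0808] yawx 0.6366 tilt 0.13 j [ 0.483  0.151 -0.126  1.292  0.002  1.418] gap 0.0147 F [-3.6  8.1  6.7] t 43.9
shift if unturned [-0.1   0.04  0.39]  after turn [-0.1   0.04  0.39]
[ 1.89418883  0.88204424 -0.07763192]
```

View pics/g5.png

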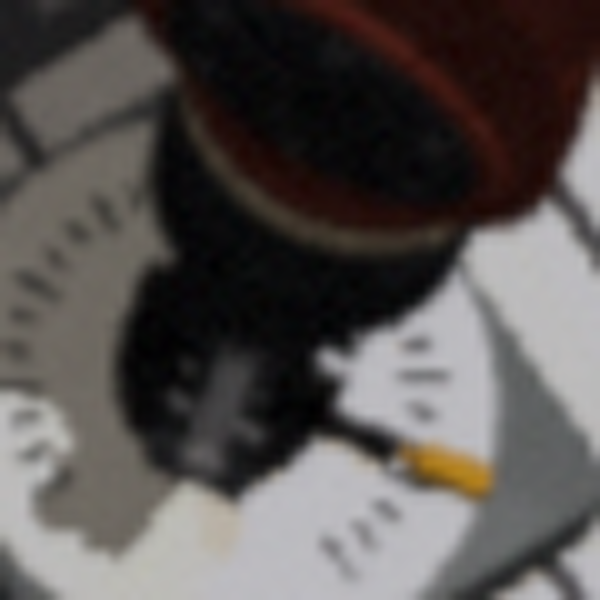

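```bash
python3 - <<'E'
from ov import *
d=load('scene'); c=np.array([.4635,.3928])
for n,p,z in (('nose',(397,447),.06),('nosemid',(360,430),.06),('markin',(410,459),.061),('markmid',(450,470),.061),('markout',(488,480),.061)):
    w=onz(d,320+p[0]/10,285+p[1]/10,z)[:2]; print(n,w,np.hypot(*(w-c)),np.degrees(np.arctan2(*(w-c)[::-1])))
im=d['image'];
# orange centroid
h=cv2.cvtColor(im,cv2.COLOR_RGB2HSV); m=(h[...,0]>12)&(h[...,0]<30)&(h[...,1]>120)
m[:, :350]=0; m[:,375:]=0; m[:320]=0;m[340:]=0
v,u=np.nonzero(m); print(len(u),u.mean(),v.mean()); w=onz(d,u.mean(),v.mean(),.061)[:2]; print(w,np.hypot(*(w-c)),np.degrees(np.arctan2(*(w-c)[::-1])))
E
```

```text
nose [0.43497652 0.4303135 ] 0.04712590939643096 127.24763333359655
nosemid [0.44074823 0.42210744] 0.037102145683563216 127.82268120496632
markin [0.43412084 0.43462177] 0.05110963940253432 125.08746171556645
markmid [0.42684974 0.44188904] 0.061261533228754224 126.7453038921569
markout [0.41988911 0.44868678] 0.07088894107560048 127.96647106256965
26 363.88461538461536 331.38461538461536
[0.42843097 0.43921209] 0.05817146387757801 127.0747405665974
```

>>> arm_command(
  moves=[
    {"dr": [0, 0, 0.1], "xyz": [0, 0, 0], "grip": -1},
    {"dr": [0, 0, 0], "xyz": [0, 0, 0], "grip": -1},
    {"dr": [0, 0, 0], "xyz": [0, 0, 0], "grip": 0.2},
    {"dr": [0, 0, 0], "xyz": [0, 0, 0], "grip": 0.2},
    {"dr": [0, 0, 0], "xyz": [0, 0, 0], "grip": 0.2},
  ],
)

```text
time: 44.45
tcp_pos: [0.4652, 0.3889, 0.0797]
eef_rot: [2.988, 0.964, -0.0]
wrist_force: [-0.4, 0.1, -0.4]
finger_gap: 0.0513
```

>>> arm_command(
  moves=[
    {"dr": [0, 0, 0], "xyz": [0, 0, -1], "grip": 0.2},
    {"dr": [0, 0, 0], "xyz": [0, 0, -1], "grip": 0.2},
    {"dr": [0, 0, 0], "xyz": [0, 0, -1], "grip": 0.2},
    {"dr": [0, 0, 0], "xyz": [0, 0, -1], "grip": 0.2},
    {"dr": [0, 0, 0], "xyz": [0, 0, -1], "grip": 0.2},
  ],
)

```text
time: 44.95
tcp_pos: [0.4652, 0.3891, 0.1806]
eef_rot: [2.988, 0.964, 0.0]
wrist_force: [-0.2, 0.1, -0.8]
finger_gap: 0.0516
```

```bash
python3 - <<'E'
from ov import *
plan(.4637,.389,.073); print(manip.observe()['moment'])
d=cam('scene','scene14.png');crop(d,300,280,380,360,9,'g6.png')
c=cam('top','top14.png');crop(c,120,160,220,250,7,'g7.png')
E
```

```text
tcp [0.4652 0.3891 0.1806] yawx 0.6241 tilt 0.1 j [ 0.482  0.12   0.022  1.473 -0.002  1.429] gap 0.0516 F [-0.2  0.1 -0.8] t 44.95
shift if unturned [-0.06 -0.05  5.38]  after turn [-0.06 -0.05  5.38]
[0.00452458 0.0009354  0.02191215]
```

View pics/g6.png

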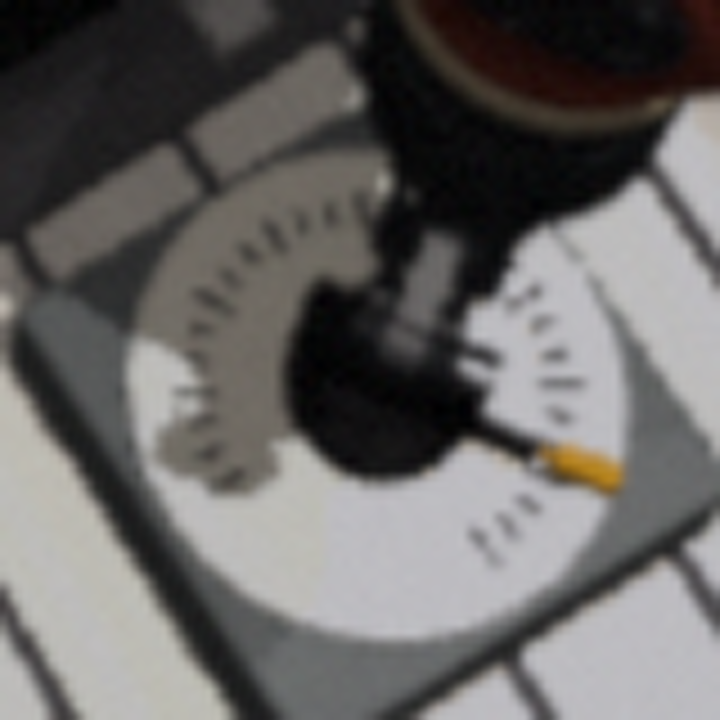

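View pics/g7.png

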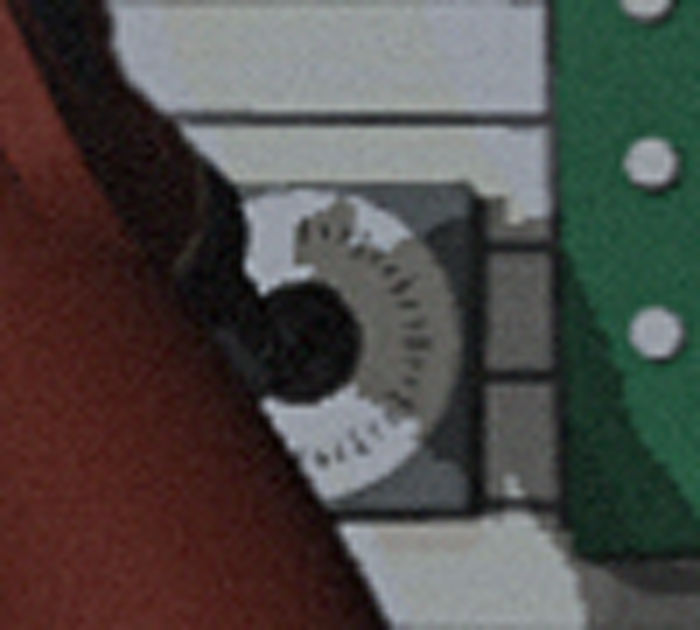

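>>> arm_command(
  moves=[
    {"dr": [0, 0, 0], "xyz": [0, 0, -1], "grip": 0.2},
    {"dr": [0, 0, 0], "xyz": [0, 0, -1], "grip": 0.2},
    {"dr": [0, 0, 0], "xyz": [0, 0, -1], "grip": 0.2},
    {"dr": [0, 0, 0], "xyz": [-0.6, 0.8, -1], "grip": 0.2},
    {"dr": [0, 0, 0], "xyz": [-0.6, 0.8, -1], "grip": 0.2},
  ],
)

```text
time: 45.55
tcp_pos: [0.464, 0.349, 0.2794]
eef_rot: [2.988, 0.966, -0.002]
wrist_force: [-0.4, 0.0, 0.1]
finger_gap: 0.0514
```

>>> arm_command(
  moves=[
    {"dr": [0, 0, 0], "xyz": [-0.6, 0.8, 0], "grip": 0.2},
    {"dr": [0, 0, 0], "xyz": [-0.6, 0.8, 0], "grip": 0.2},
    {"dr": [0, 0, 0], "xyz": [-0.6, 0.8, 0], "grip": 0.2},
    {"dr": [0, 0, 0], "xyz": [-0.6, 0.8, 0], "grip": 0.2},
    {"dr": [0, 0, 0], "xyz": [-0.6, 0.8, 0], "grip": 0.2},
  ],
)

```text
time: 46.05
tcp_pos: [0.4622, 0.2486, 0.279]
eef_rot: [2.988, 0.964, -0.001]
wrist_force: [0.1, -0.1, -0.1]
finger_gap: 0.0512
```

>>> arm_command(
  moves=[
    {"dr": [0, 0, 0], "xyz": [-0.6, 0.8, 0], "grip": 0.2},
    {"dr": [0, 0, 0], "xyz": [-0.6, 0.8, 0], "grip": 0.2},
    {"dr": [0, 0, 0], "xyz": [-0.6, 0.8, 0], "grip": 0.2},
    {"dr": [0, 0, 0], "xyz": [0, 0, 0], "grip": 0.2},
  ],
)

```text
time: 46.45
tcp_pos: [0.4613, 0.1878, 0.2792]
eef_rot: [2.989, 0.961, -0.001]
wrist_force: [-0.2, -0.0, -0.2]
finger_gap: 0.0516
```

```bash
python3 - <<'E'
from kn import *
plan(.4637,.389,.073)
cam('scene','scene15.png');c=cam('top','top15.png');crop(c,130,170,200,240,8.5,'g9.png')
kview((.4637,.3895,0),np.radians(126),np.radians(126),'m')
E
```

```text
tcp [0.4613 0.1878 0.2792] yawx 0.6221 tilt 0.1 j [ 0.124 -0.189 -0.1    1.659 -0.002  1.073] gap 0.0516 F [-0.2 -0.  -0.2] t 46.45
shift if unturned [ 5.97 -8.12 10.29]  after turn [ 5.97 -8.12 10.29]
```

View pics/g9.png

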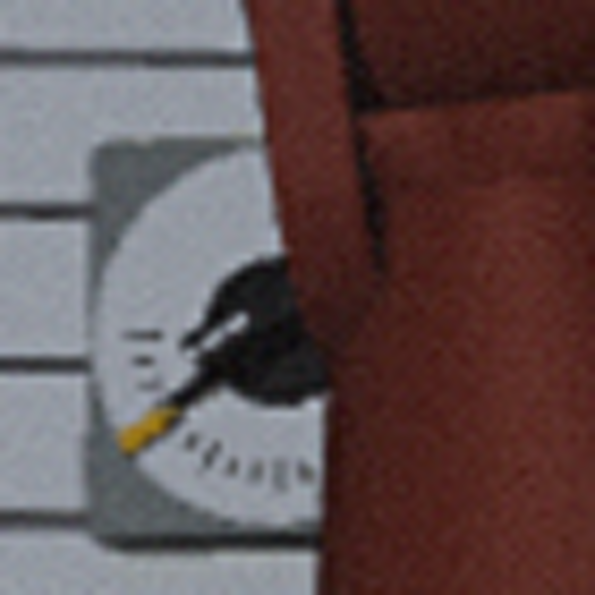

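View pics/m3.png

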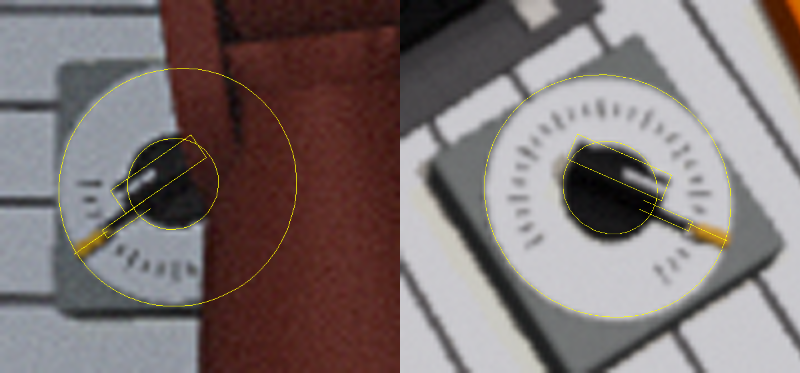

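```bash
python3 - <<'E'
from h import *
d=load('scene');crop(d,335,310,375,340,18,'g10.png')
c=load('top');crop(c,135,205,175,235,18,'g11.png')
E
```

```text
(no output)
```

View pics/g10.png

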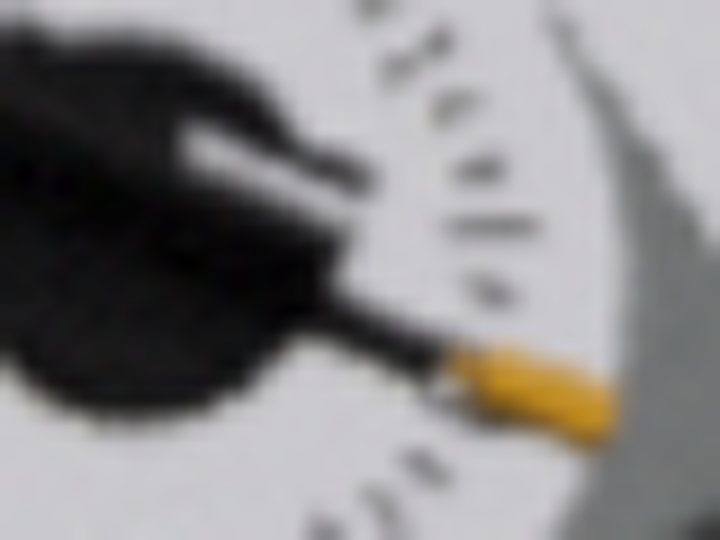

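View pics/g11.png

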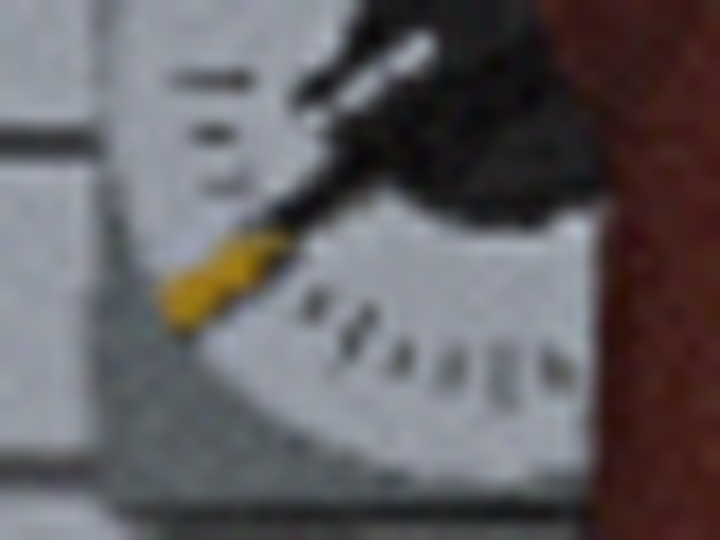

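The pointer is on the mark in both views and has been left there for more than 2 s. Now I regrip and turn it back to zero.

>>> arm_command(
  moves=[
    {"dr": [0, 0, 0], "xyz": [0.6, -0.8, 0], "grip": 1},
    {"dr": [0, 0, 0], "xyz": [0.6, -0.8, 0], "grip": 1},
    {"dr": [0, 0, 0], "xyz": [0.6, -0.8, 0], "grip": 1},
    {"dr": [0, 0, 0], "xyz": [0.6, -0.8, 0], "grip": 1},
    {"dr": [0, 0, 0], "xyz": [0.6, -0.8, 0], "grip": 1},
  ],
)

```text
time: 47.05
tcp_pos: [0.4629, 0.2914, 0.2795]
eef_rot: [2.988, 0.966, 0.0]
wrist_force: [0.5, -0.5, -0.4]
finger_gap: 0.0854
```

>>> arm_command(
  moves=[
    {"dr": [0, 0, 0], "xyz": [0.6, -0.8, 0], "grip": 1},
    {"dr": [0, 0, 0], "xyz": [0.6, -0.8, 0], "grip": 1},
    {"dr": [0, 0, 0], "xyz": [0.6, -0.8, 0], "grip": 1},
    {"dr": [0, 0, 0], "xyz": [0.6, -0.8, 0], "grip": 1},
    {"dr": [0, 0, 0], "xyz": [0.6, -0.8, 0], "grip": 1},
  ],
)

```text
time: 47.55
tcp_pos: [0.4645, 0.3914, 0.2793]
eef_rot: [2.988, 0.966, -0.0]
wrist_force: [0.5, 0.3, 0.0]
finger_gap: 0.0852
```

```bash
python3 - <<'E'
from h import *
plan(.465,.3895,.078)
E
```

```text
tcp [0.4645 0.3914 0.2793] yawx 0.6255 tilt 0.06 j [ 4.860e-01  1.460e-01  2.290e-01  1.655e+00 -1.000e-03  1.431e+00] gap 0.0852 F [0.5 0.3 0. ] t 47.55
shift if unturned [-0.03  0.08 10.07]  after turn [-0.03  0.08 10.07]
```

>>> arm_command(
  moves=[
    {"dr": [0, 0, 0], "xyz": [-0.03, 0.05, 1], "grip": 1},
    {"dr": [0, 0, 0], "xyz": [0, 0, 1], "grip": 1},
    {"dr": [0, 0, 0], "xyz": [0, 0, 1], "grip": 1},
    {"dr": [0, 0, 0], "xyz": [0, 0, 1], "grip": 1},
    {"dr": [0, 0, 0], "xyz": [0, 0, 1], "grip": 1},
  ],
)

```text
time: 48.05
tcp_pos: [0.4646, 0.3892, 0.1785]
eef_rot: [2.988, 0.966, -0.0]
wrist_force: [0.6, 0.1, -0.3]
finger_gap: 0.0854
```

>>> arm_command(
  moves=[
    {"dr": [0, 0, 0], "xyz": [0, 0, 1], "grip": 1},
    {"dr": [0, 0, 0], "xyz": [0, 0, 1], "grip": 1},
    {"dr": [0, 0, 0], "xyz": [0, 0, 1], "grip": 1},
    {"dr": [0, 0, 0], "xyz": [0, 0, 1], "grip": 1},
    {"dr": [0, 0, 0], "xyz": [0, 0, 1], "grip": 1},
  ],
)

```text
time: 48.55
tcp_pos: [0.4646, 0.3891, 0.0785]
eef_rot: [2.988, 0.966, -0.0]
wrist_force: [0.1, 0.8, 0.1]
finger_gap: 0.0852
```

>>> arm_command(
  moves=[
    {"dr": [0, 0, 0], "xyz": [0, 0, 0], "grip": -1},
    {"dr": [0, 0, 0], "xyz": [0, 0, 0], "grip": -1},
    {"dr": [0, 0, 0], "xyz": [0, 0, 0], "grip": -1},
    {"dr": [0, 0, 0], "xyz": [0, 0, 0], "grip": -1},
    {"dr": [0, 0, 0], "xyz": [0, 0, 0], "grip": -1},
  ],
)

```text
time: 49.05
tcp_pos: [0.4662, 0.3888, 0.0814]
eef_rot: [2.989, 0.965, 0.005]
wrist_force: [-3.6, -0.2, -0.5]
finger_gap: 0.0149
```

>>> arm_command(
  moves=[
    {"dr": [0, 0, 0], "xyz": [0, 0, 0], "grip": -1},
    {"dr": [0, 0, 0], "xyz": [0, 0, 0], "grip": -1},
    {"dr": [0, 0, 0], "xyz": [0, 0, 0], "grip": -1},
    {"dr": [0, 0, 0], "xyz": [0, 0, 0], "grip": -1},
    {"dr": [0, 0, -0.5], "xyz": [0, 0, 0], "grip": -1},
  ],
)

```text
time: 49.55
tcp_pos: [0.4663, 0.3889, 0.0814]
eef_rot: [2.954, 1.069, 0.005]
wrist_force: [1.5, 2.6, 5.1]
finger_gap: 0.0146
```

>>> arm_command(
  moves=[
    {"dr": [0, 0, -1], "xyz": [0, 0, 0], "grip": -1},
    {"dr": [0, 0, -1], "xyz": [0, 0, 0], "grip": -1},
    {"dr": [0, 0, -1], "xyz": [0, 0, 0], "grip": -1},
    {"dr": [0, 0, -1], "xyz": [0, 0, 0], "grip": -1},
    {"dr": [0, 0, -1], "xyz": [0, 0, 0], "grip": -1},
  ],
)

```text
time: 50.05
tcp_pos: [0.4669, 0.3899, 0.0814]
eef_rot: [2.404, 2.022, 0.008]
wrist_force: [3.9, 9.0, 0.9]
finger_gap: 0.0147
```

>>> arm_command(
  moves=[
    {"dr": [0, 0, -1], "xyz": [0, 0, 0], "grip": -1},
    {"dr": [0, 0, -1], "xyz": [0, 0, 0], "grip": -1},
    {"dr": [0, 0, -1], "xyz": [0, 0, 0], "grip": -1},
    {"dr": [0, 0, -1], "xyz": [0, 0, 0], "grip": -1},
    {"dr": [0, 0, -1], "xyz": [0, 0, 0], "grip": -1},
  ],
)

```text
time: 50.55
tcp_pos: [0.4667, 0.3911, 0.0814]
eef_rot: [1.567, 2.722, 0.011]
wrist_force: [4.0, 15.7, -0.6]
finger_gap: 0.0148
```

```bash
python3 - <<'E'
from h import *
plan(.465,.3895,.078)
d=cam('scene');crop(d,295,270,395,360,7,'h1.png')
E
```

```text
tcp [0.4667 0.3911 0.0814] yawx 2.0972 tilt 0.39 j [ 0.481  0.149 -0.127  1.289  0.003 -0.045] gap 0.0148 F [ 4.  15.7 -0.6] t 50.55
shift if unturned [-0.03 -0.12  0.17]  after turn [-0.03 -0.12  0.17]
```

View pics/h1.png

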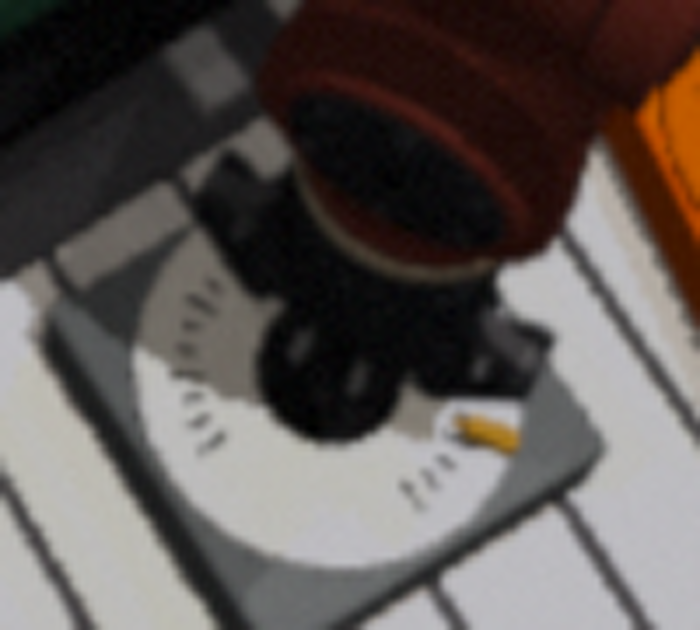

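>>> arm_command(
  moves=[
    {"dr": [0, 0, -1], "xyz": [0.07, 0.05, 0], "grip": -1},
    {"dr": [0, 0, -1], "xyz": [0, 0, 0], "grip": -1},
    {"dr": [0, 0, -1], "xyz": [0, 0, 0], "grip": -1},
    {"dr": [0, 0, -1], "xyz": [0, 0, 0], "grip": -1},
    {"dr": [0, 0, -1], "xyz": [0, 0, 0], "grip": -1},
  ],
)

```text
time: 51.1
tcp_pos: [0.4658, 0.3922, 0.0814]
eef_rot: [0.541, 3.093, 0.007]
wrist_force: [-2.1, 10.1, 5.1]
finger_gap: 0.0147
```

>>> arm_command(
  moves=[
    {"dr": [0, 0, -1], "xyz": [0, 0, 0], "grip": -1},
    {"dr": [0, 0, -1], "xyz": [0, 0, 0], "grip": -1},
    {"dr": [0, 0, -1], "xyz": [0, 0, 0], "grip": -1},
    {"dr": [0, 0, -1], "xyz": [0, 0, 0], "grip": -1},
    {"dr": [0, 0, -1], "xyz": [0, 0, 0], "grip": -1},
  ],
)

```text
time: 51.6
tcp_pos: [0.4646, 0.3922, 0.0813]
eef_rot: [-0.551, 3.093, 0.006]
wrist_force: [-8.2, 8.8, 8.8]
finger_gap: 0.0149
```

>>> arm_command(
  moves=[
    {"dr": [0, 0, -1], "xyz": [0, 0, 0], "grip": -1},
    {"dr": [0, 0, -1], "xyz": [0, 0, 0], "grip": -1},
    {"dr": [0, 0, -1], "xyz": [0, 0, 0], "grip": -1},
    {"dr": [0, 0, -1], "xyz": [0, 0, 0], "grip": -1},
    {"dr": [0, 0, -1], "xyz": [0, 0, 0], "grip": -1},
  ],
)

```text
time: 52.1
tcp_pos: [0.4636, 0.3914, 0.0813]
eef_rot: [1.575, -2.717, -0.004]
wrist_force: [-12.7, 3.8, 12.6]
finger_gap: 0.0148
```

```bash
python3 - <<'E'
from h import *
plan(.465,.3895,.078); print(manip.observe()['moment'])
E
```

```text
tcp [0.4636 0.3914 0.0813] yawx -2.0909 tilt 0.16 j [ 0.485  0.152 -0.124  1.296  0.003 -2.137] gap 0.0148 F [-12.7   3.8  12.6] t 52.1
shift if unturned [ 0.05 -0.11  0.16]  after turn [ 0.05 -0.11  0.16]
[ 0.7939983   2.81046071 -0.06776497]
```

>>> arm_command(
  moves=[
    {"dr": [0, 0, -1], "xyz": [0.03, 0.06, 0], "grip": -1},
    {"dr": [0, 0, -1], "xyz": [0, 0, 0], "grip": -1},
    {"dr": [0, 0, -1], "xyz": [0, 0, 0], "grip": -1},
    {"dr": [0, 0, -0.3], "xyz": [0, 0, 0], "grip": -1},
    {"dr": [0, 0, 0], "xyz": [0, 0, 0], "grip": -1},
  ],
)

```text
time: 52.6
tcp_pos: [0.4632, 0.3906, 0.0813]
eef_rot: [2.149, -2.292, -0.001]
wrist_force: [-8.0, 0.6, 12.2]
finger_gap: 0.0148
```

```bash
python3 - <<'E'
from h import *
plan(.465,.3895,.078); print(manip.observe()['moment'])
E
```

```text
tcp [0.4632 0.3906 0.0813] yawx -1.6351 tilt 0.03 j [ 0.485  0.149 -0.127  1.295  0.    -2.593] gap 0.0148 F [-8.   0.6 12.2] t 52.6
shift if unturned [ 0.05 -0.09  0.17]  after turn [ 0.05 -0.09  0.17]
[0.14800836 1.84765234 0.05209516]
```

>>> arm_command(
  moves=[
    {"dr": [0, 0, -0.4], "xyz": [0, 0, 0], "grip": -1},
    {"dr": [0, 0, 0], "xyz": [0, 0, 0], "grip": -1},
  ],
)

```text
time: 52.8
tcp_pos: [0.4632, 0.3905, 0.0813]
eef_rot: [2.212, -2.23, -0.001]
wrist_force: [-8.3, 0.9, 11.7]
finger_gap: 0.015
```

```bash
python3 - <<'E'
from h import *
plan(.465,.3895,.078); print(manip.observe()['moment'])
E
```

```text
tcp [0.4632 0.3905 0.0813] yawx -1.5791 tilt 0.03 j [ 0.485  0.149 -0.127  1.295  0.    -2.649] gap 0.015 F [-8.3  0.9 11.7] t 52.8
shift if unturned [ 0.05 -0.09  0.16]  after turn [ 0.05 -0.09  0.16]
[-0.02274374  1.87346088  0.08251859]
```

>>> arm_command(
  moves=[
    {"dr": [0, 0, -0.3], "xyz": [0, 0, 0], "grip": -1},
    {"dr": [0, 0, 0], "xyz": [0, 0, 0], "grip": -1},
  ],
)

```text
time: 53.0
tcp_pos: [0.4632, 0.3904, 0.0813]
eef_rot: [2.257, -2.184, -0.001]
wrist_force: [-8.0, -1.2, 11.5]
finger_gap: 0.0145
```

```bash
python3 - <<'E'
from h import *
plan(.465,.3895,.078); print(manip.observe()['moment'])
d=cam('scene');crop(d,295,270,395,360,7,'h2.png')
E
```

```text
tcp [0.4632 0.3904 0.0813] yawx -1.5379 tilt 0.03 j [ 0.485  0.149 -0.127  1.295  0.    -2.69 ] gap 0.0145 F [-8.  -1.2 11.5] t 53.0
shift if unturned [ 0.05 -0.09  0.16]  after turn [ 0.05 -0.09  0.16]
[-0.07037859  1.88436438 -0.04407494]
```

View pics/h2.png

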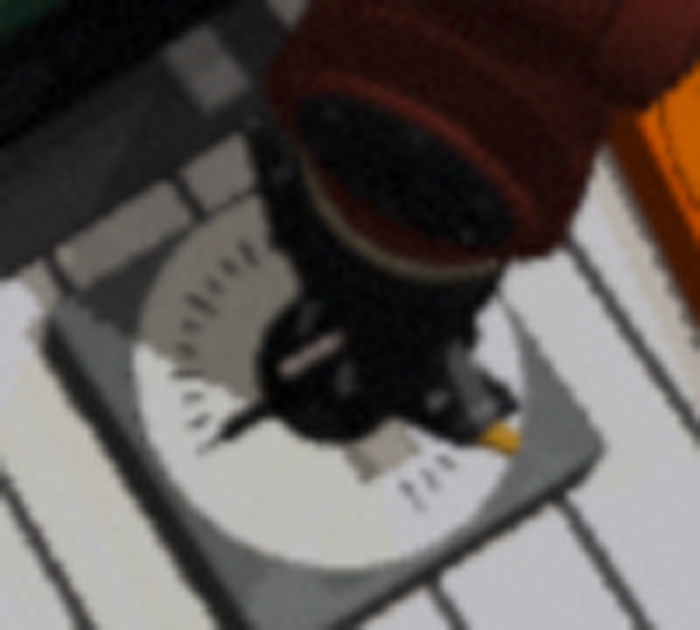

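>>> arm_command(
  moves=[
    {"dr": [0, 0, -0.3], "xyz": [0, 0, 0], "grip": -1},
    {"dr": [0, 0, 0], "xyz": [0, 0, 0], "grip": -1},
  ],
)

```text
time: 53.25
tcp_pos: [0.4632, 0.3905, 0.0813]
eef_rot: [2.301, -2.139, -0.001]
wrist_force: [-9.7, 1.1, 12.9]
finger_gap: 0.0146
```

```bash
python3 - <<'E'
from h import *
plan(.465,.3895,.078); print(manip.observe()['moment'])
E
```

```text
tcp [0.4632 0.3905 0.0813] yawx -1.4977 tilt 0.04 j [ 0.485  0.149 -0.127  1.295  0.    -2.73 ] gap 0.0146 F [-9.7  1.1 12.9] t 53.25
shift if unturned [ 0.05 -0.08  0.17]  after turn [ 0.05 -0.08  0.17]
[ 0.07621908  1.95574123 -1.2074814 ]
```

>>> arm_command(
  moves=[
    {"dr": [0, 0, -0.3], "xyz": [0, 0, 0], "grip": -1},
    {"dr": [0, 0, 0], "xyz": [0, 0, 0], "grip": -1},
  ],
)

```text
time: 53.45
tcp_pos: [0.4633, 0.3904, 0.0814]
eef_rot: [2.344, -2.091, -0.001]
wrist_force: [-9.3, -0.2, 13.2]
finger_gap: 0.0147
```

```bash
python3 - <<'E'
from h import *
plan(.465,.3895,.078); print(manip.observe()['moment'])
E
```

```text
tcp [0.4633 0.3904 0.0814] yawx -1.457 tilt 0.04 j [ 4.840e-01  1.490e-01 -1.270e-01  1.295e+00  1.000e-03 -2.771e+00] gap 0.0147 F [-9.3 -0.2 13.2] t 53.45
shift if unturned [ 0.06 -0.08  0.17]  after turn [ 0.06 -0.08  0.17]
[ 0.15243202  2.01727349 -2.08170025]
```

>>> arm_command(
  moves=[
    {"dr": [0, 0, 0.1], "xyz": [0, 0, 0], "grip": 1},
    {"dr": [0, 0, 0], "xyz": [0, 0, 0], "grip": 1},
    {"dr": [0, 0, 0], "xyz": [0, 0, 0], "grip": 1},
    {"dr": [0, 0, 0], "xyz": [0, 0, 0], "grip": 1},
    {"dr": [0, 0, 0], "xyz": [0, 0, 0], "grip": 1},
  ],
)

```text
time: 53.95
tcp_pos: [0.4642, 0.39, 0.0799]
eef_rot: [2.33, -2.106, 0.002]
wrist_force: [-0.0, -0.0, -0.2]
finger_gap: 0.0848
```

>>> arm_command(
  moves=[
    {"dr": [0, 0, 0], "xyz": [0, 0, -1], "grip": 1},
    {"dr": [0, 0, 0], "xyz": [0, 0, -1], "grip": 1},
    {"dr": [0, 0, 0], "xyz": [0, 0, -1], "grip": 1},
    {"dr": [0, 0, 0], "xyz": [0, 0, -1], "grip": 1},
    {"dr": [0, 0, 0], "xyz": [0, 0, -1], "grip": 1},
  ],
)

```text
time: 54.45
tcp_pos: [0.4641, 0.3901, 0.1808]
eef_rot: [2.331, -2.106, 0.002]
wrist_force: [-0.2, 0.3, 0.1]
finger_gap: 0.0855
```

>>> arm_command(
  moves=[
    {"dr": [0, 0, 0], "xyz": [0, 0, -1], "grip": 1},
    {"dr": [0, 0, 0], "xyz": [0, 0, -1], "grip": 1},
    {"dr": [0, 0, 0], "xyz": [0, 0, -1], "grip": 1},
    {"dr": [0, 0, 0], "xyz": [0, 0, -1], "grip": 1},
    {"dr": [0, 0, 0], "xyz": [0, 0, -1], "grip": 1},
  ],
)

```text
time: 54.95
tcp_pos: [0.464, 0.3902, 0.2808]
eef_rot: [2.331, -2.106, 0.002]
wrist_force: [0.6, 1.0, -0.8]
finger_gap: 0.0857
```

```bash
python3 - <<'E'
from h import *
plan(.5249,.0897,.29,1.633)
d=cam('scene');crop(d,295,270,395,360,7,'h3.png')
E
```

```text
turn opt units [ 1.000e-02 -1.000e-02 -2.222e+01]
turn opt units [-0.01 -0.01  0.28]
tcp [0.464  0.3902 0.2808] yawx -1.4699 tilt 0.07 j [ 4.840e-01  1.420e-01  2.280e-01  1.657e+00 -1.000e-03 -2.758e+00] gap 0.0857 F [ 0.6  1.  -0.8] t 54.95
shift if unturned [15.25 -1.52 -0.44]  after turn [15.18 -2.11 -0.46]
```

View pics/h3.png

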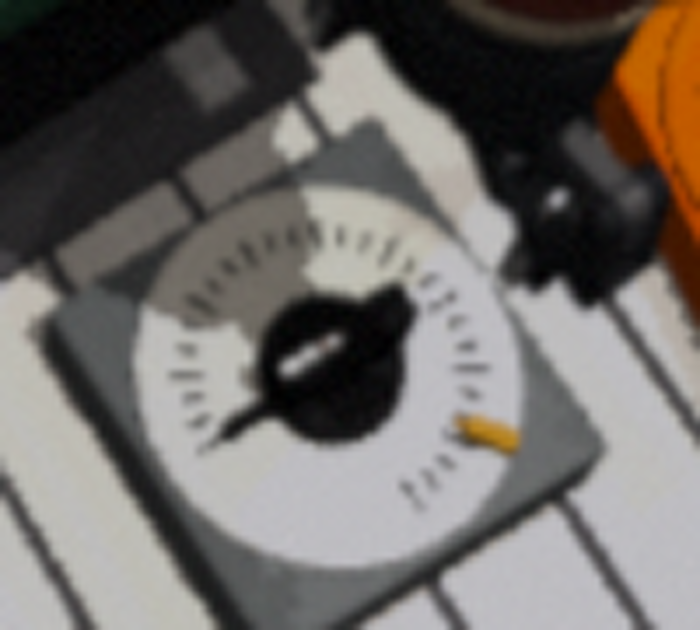

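>>> arm_command(
  moves=[
    {"dr": [0, 0, 1], "xyz": [0, 0, 0], "grip": 1},
    {"dr": [0, 0, 1], "xyz": [0, 0, 0], "grip": 1},
    {"dr": [0, 0, 1], "xyz": [0, 0, 0], "grip": 1},
    {"dr": [0, 0, 1], "xyz": [0, 0, 0], "grip": 1},
    {"dr": [0, 0, 1], "xyz": [0, 0, 0], "grip": 1},
  ],
)

```text
time: 55.5
tcp_pos: [0.464, 0.3902, 0.2796]
eef_rot: [-1.462, 2.781, -0.002]
wrist_force: [-0.7, -0.2, 0.8]
finger_gap: 0.0854
```

>>> arm_command(
  moves=[
    {"dr": [0, 0, 1], "xyz": [0, 0, 0], "grip": 1},
    {"dr": [0, 0, 1], "xyz": [0, 0, 0], "grip": 1},
    {"dr": [0, 0, 1], "xyz": [0, 0, 0], "grip": 1},
    {"dr": [0, 0, 1], "xyz": [0, 0, 0], "grip": 1},
    {"dr": [0, 0, 1], "xyz": [0, 0, 0], "grip": 1},
  ],
)

```text
time: 56.0
tcp_pos: [0.464, 0.3902, 0.2796]
eef_rot: [-0.422, 3.113, -0.002]
wrist_force: [-0.3, 1.0, 1.1]
finger_gap: 0.0853
```

>>> arm_command(
  moves=[
    {"dr": [0, 0, 1], "xyz": [0, 0, 0], "grip": 1},
    {"dr": [0, 0, 1], "xyz": [0, 0, 0], "grip": 1},
    {"dr": [0, 0, 1], "xyz": [0, 0, 0], "grip": 1},
    {"dr": [0, 0, 1], "xyz": [0, 0, 0], "grip": 1},
    {"dr": [0, 0, 1], "xyz": [0, 0, 0], "grip": 1},
  ],
)

```text
time: 56.5
tcp_pos: [0.464, 0.3902, 0.2796]
eef_rot: [0.668, 3.069, -0.001]
wrist_force: [-0.1, -0.7, -0.5]
finger_gap: 0.0853
```

>>> arm_command(
  moves=[
    {"dr": [0, 0, 1], "xyz": [0, 0, 0], "grip": 1},
    {"dr": [0, 0, 1], "xyz": [0, 0, 0], "grip": 1},
    {"dr": [0, 0, 1], "xyz": [0, 0, 0], "grip": 1},
    {"dr": [0, 0, 1], "xyz": [0, 0, 0], "grip": 1},
    {"dr": [0, 0, 1], "xyz": [0, 0, 0], "grip": 1},
  ],
)

```text
time: 57.0
tcp_pos: [0.464, 0.3902, 0.2796]
eef_rot: [1.677, 2.655, -0.001]
wrist_force: [0.8, 0.8, -0.4]
finger_gap: 0.0852
```

>>> arm_command(
  moves=[
    {"dr": [0, 0, 1], "xyz": [0, 0, 0], "grip": 1},
    {"dr": [0, 0, 1], "xyz": [0, 0, 0], "grip": 1},
    {"dr": [0, 0, 0.78], "xyz": [0, 0, 0], "grip": 1},
    {"dr": [0, 0, 0], "xyz": [0, 0, 0], "grip": 1},
  ],
)

```text
time: 57.4
tcp_pos: [0.464, 0.3902, 0.2797]
eef_rot: [2.153, 2.287, -0.0]
wrist_force: [-0.2, -1.4, 0.7]
finger_gap: 0.0855
```

```bash
python3 - <<'E'
from h import *
plan(.5249,.0897,.29,1.633)
E
```

```text
turn opt units [ 0.    0.01 -0.01]
turn opt units [ 1.000e-02 -1.000e-02  2.249e+01]
tcp [0.464  0.3902 0.2797] yawx 1.6311 tilt 0.07 j [ 4.840e-01  1.420e-01  2.260e-01  1.655e+00 -1.000e-03  4.240e-01] gap 0.0855 F [-0.2 -1.4  0.7] t 57.4
shift if unturned [-15.18   2.13  -0.5 ]  after turn [-15.19   2.1   -0.52]
```

>>> arm_command(
  moves=[
    {"dr": [0, 0, 0], "xyz": [-1, 0.14, 0], "grip": 1},
    {"dr": [0, 0, 0], "xyz": [-1, 0.14, 0], "grip": 1},
    {"dr": [0, 0, 0], "xyz": [-1, 0.14, 0], "grip": 1},
    {"dr": [0, 0, 0], "xyz": [-1, 0.14, 0], "grip": 1},
    {"dr": [0, 0, 0], "xyz": [-1, 0.14, 0], "grip": 1},
  ],
)

```text
time: 57.9
tcp_pos: [0.4843, 0.2905, 0.2799]
eef_rot: [2.146, 2.292, -0.0]
wrist_force: [-0.5, 0.3, -0.4]
finger_gap: 0.0854
```

>>> arm_command(
  moves=[
    {"dr": [0, 0, 0], "xyz": [-1, 0.14, 0], "grip": 1},
    {"dr": [0, 0, 0], "xyz": [-1, 0.14, 0], "grip": 1},
    {"dr": [0, 0, 0], "xyz": [-1, 0.14, 0], "grip": 1},
    {"dr": [0, 0, 0], "xyz": [-1, 0.14, 0], "grip": 1},
    {"dr": [0, 0, 0], "xyz": [-1, 0.14, 0], "grip": 1},
  ],
)

```text
time: 58.4
tcp_pos: [0.5044, 0.1915, 0.2801]
eef_rot: [2.146, 2.292, 0.0]
wrist_force: [-0.5, 0.2, -0.4]
finger_gap: 0.0853
```

>>> arm_command(
  moves=[
    {"dr": [0, 0, 0], "xyz": [-1, 0.14, 0], "grip": 1},
    {"dr": [0, 0, 0], "xyz": [-1, 0.14, 0], "grip": 1},
    {"dr": [0, 0, 0], "xyz": [-1, 0.14, 0], "grip": 1},
    {"dr": [0, 0, 0], "xyz": [-1, 0.14, 0], "grip": 1},
    {"dr": [0, 0, 0], "xyz": [-1, 0.14, 0], "grip": 1},
  ],
)

```text
time: 58.9
tcp_pos: [0.5246, 0.0926, 0.2802]
eef_rot: [2.146, 2.292, 0.0]
wrist_force: [0.4, -0.2, 0.2]
finger_gap: 0.0854
```

```bash
python3 - <<'E'
from h import *
plan(.5249,.0897,.05,1.633)
d=cam('scene');crop(d,200,180,360,300,5,'i1.png')
c=cam('top','top16.png')
E
```

```text
turn opt units [0.01 0.01 0.02]
turn opt units [-1.000e-02  1.000e-02 -2.248e+01]
tcp [0.5246 0.0926 0.2802] yawx 1.6364 tilt 0.07 j [-7.100e-02 -8.500e-02 -4.000e-03  1.651e+00 -1.000e-03 -1.360e-01] gap 0.0854 F [ 0.4 -0.2  0.2] t 58.9
shift if unturned [-0.14 -0.   11.51]  after turn [-1.500e-01  1.000e-02  1.151e+01]
```

View pics/i1.png

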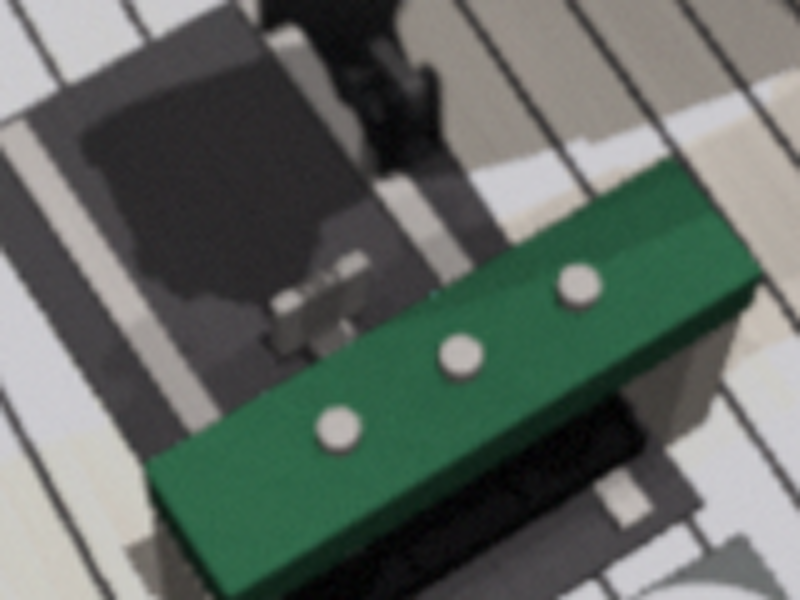

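View pics/top16.png

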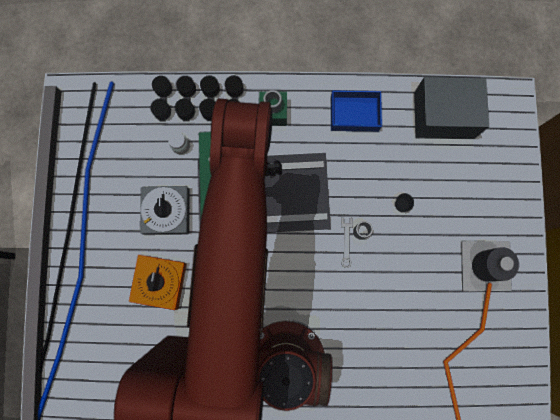

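```bash
python3 - <<'E'
from h import *
c=load('top'); print([depth(c,u,v).round(3) for u,v in((270,168),(265,160),(277,172),(272,175))], proj(c,(.5246,.0926,.3)))
crop(c,190,90,340,240,5,'i2.png')
E
```

```text
[array([0.523, 0.044, 0.39 ]), array([0.466, 0.045, 0.71 ]), array([0.518, 0.027, 0.371]), array([0.516, 0.04 , 0.341])] [252.94305282 174.90877513]
```

View pics/i2.png

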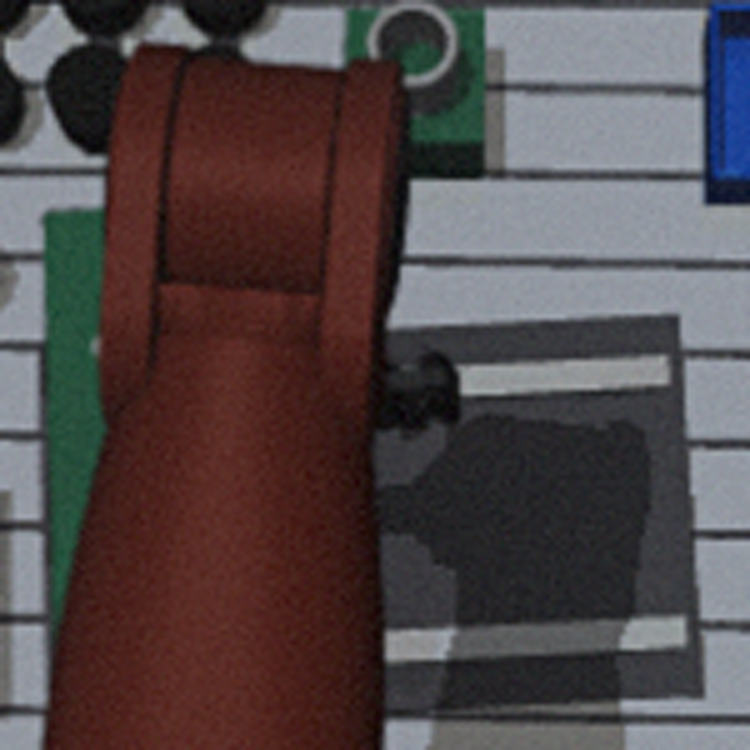

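>>> arm_command(
  moves=[
    {"dr": [0, 0, 0], "xyz": [-0.12, 0, 1], "grip": 1},
    {"dr": [0, 0, 0], "xyz": [0, 0, 1], "grip": 1},
    {"dr": [0, 0, 0], "xyz": [0, 0, 1], "grip": 1},
    {"dr": [0, 0, 0], "xyz": [0, 0, 1], "grip": 1},
    {"dr": [0, 0, 0], "xyz": [0, 0, 1], "grip": 1},
  ],
)

```text
time: 59.5
tcp_pos: [0.5245, 0.0917, 0.1795]
eef_rot: [2.147, 2.292, 0.0]
wrist_force: [0.3, 0.1, 0.7]
finger_gap: 0.0856
```

>>> arm_command(
  moves=[
    {"dr": [0, 0, 0], "xyz": [0, 0, 1], "grip": 1},
    {"dr": [0, 0, 0], "xyz": [0, 0, 1], "grip": 1},
    {"dr": [0, 0, 0], "xyz": [0, 0, 1], "grip": 1},
    {"dr": [0, 0, 0], "xyz": [0, 0, 0.9], "grip": 1},
    {"dr": [0, 0, 0], "xyz": [0, 0, 0.8], "grip": 1},
  ],
)

```text
time: 60.0
tcp_pos: [0.5244, 0.0915, 0.0852]
eef_rot: [2.148, 2.291, -0.0]
wrist_force: [0.3, -0.4, 0.3]
finger_gap: 0.0857
```

>>> arm_command(
  moves=[
    {"dr": [0, 0, 0], "xyz": [0, 0, 0.8], "grip": 1},
    {"dr": [0, 0, 0], "xyz": [0, 0, 0.8], "grip": 1},
    {"dr": [0, 0, 0], "xyz": [0, 0, 0.1], "grip": 1},
  ],
)

```text
time: 60.3
tcp_pos: [0.5233, 0.0913, 0.0502]
eef_rot: [-2.149, -2.29, 0.003]
wrist_force: [-0.9, 0.7, -0.8]
finger_gap: 0.0853
```

```bash
python3 - <<'E'
from h import *
plan(.5249,.0897,.05,1.633)
d=cam('scene');crop(d,200,180,360,300,5,'i3.png')
E
```

```text
turn opt units [-0.02  0.    0.01]
turn opt units [-0.000e+00 -2.000e-02 -2.249e+01]
tcp [0.5233 0.0913 0.0502] yawx 1.6342 tilt 0.13 j [-7.300e-02 -5.300e-02 -3.930e-01  1.233e+00 -1.000e-03 -1.370e-01] gap 0.0853 F [-0.9  0.7 -0.8] t 60.3
shift if unturned [-0.09  0.07  0.01]  after turn [-0.09  0.07  0.01]
```

View pics/i3.png

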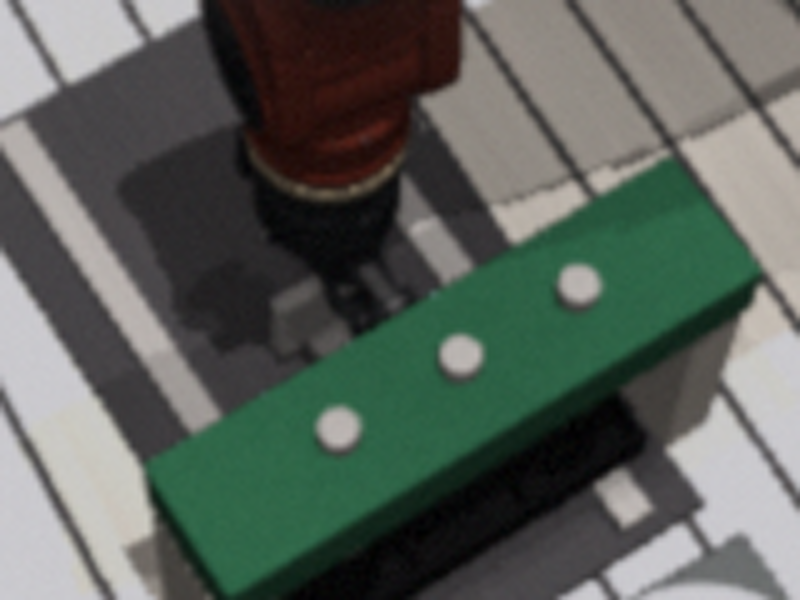

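Grip and pull out.

>>> arm_command(
  moves=[
    {"dr": [0, 0, 0], "xyz": [-0.05, 0, 0], "grip": -1},
    {"dr": [0, 0, 0], "xyz": [0, 0, 0], "grip": -1},
    {"dr": [0, 0, 0], "xyz": [0, 0, 0], "grip": -1},
    {"dr": [0, 0, 0], "xyz": [0, 0, 0], "grip": -1},
    {"dr": [0, 0, 0], "xyz": [0, 0, 0], "grip": -1},
  ],
)

```text
time: 60.85
tcp_pos: [0.5253, 0.0891, 0.0529]
eef_rot: [2.15, 2.286, -0.001]
wrist_force: [-3.0, -42.1, 5.9]
finger_gap: 0.0126
```

>>> arm_command(
  moves=[
    {"dr": [0, 0, 0], "xyz": [0, 0, 0], "grip": -1},
    {"dr": [0, 0, 0], "xyz": [0, 0, 0], "grip": -1},
    {"dr": [0, 0, 0], "xyz": [0, 0, 0], "grip": -1},
    {"dr": [0, 0, 0], "xyz": [0, 0, 0], "grip": -1},
  ],
)

```text
time: 61.25
tcp_pos: [0.5253, 0.0884, 0.053]
eef_rot: [2.15, 2.285, -0.003]
wrist_force: [-1.0, -7.9, 4.0]
finger_gap: 0.0112
```

>>> arm_command(
  moves=[
    {"dr": [0, 0, 0], "xyz": [-0.2, 0, 0], "grip": -1},
    {"dr": [0, 0, 0], "xyz": [-0.4, 0, 0], "grip": -1},
    {"dr": [0, 0, 0], "xyz": [-0.5, 0, 0], "grip": -1},
    {"dr": [0, 0, 0], "xyz": [-0.5, 0, 0], "grip": -1},
    {"dr": [0, 0, 0], "xyz": [-0.5, 0, 0], "grip": -1},
  ],
)

```text
time: 61.75
tcp_pos: [0.5279, 0.0477, 0.0529]
eef_rot: [2.15, 2.289, 0.002]
wrist_force: [-0.7, 3.1, 5.3]
finger_gap: 0.0109
```

>>> arm_command(
  moves=[
    {"dr": [0, 0, 0], "xyz": [-0.5, 0, 0], "grip": -1},
    {"dr": [0, 0, 0], "xyz": [-0.5, 0, 0], "grip": -1},
    {"dr": [0, 0, 0], "xyz": [-0.5, 0, 0], "grip": -1},
    {"dr": [0, 0, 0], "xyz": [-0.5, 0, 0], "grip": -1},
    {"dr": [0, 0, 0], "xyz": [-0.5, 0, 0], "grip": -1},
  ],
)

```text
time: 62.25
tcp_pos: [0.5311, -0.0025, 0.0529]
eef_rot: [2.15, 2.288, 0.002]
wrist_force: [0.5, 4.0, 4.6]
finger_gap: 0.0112
```

>>> arm_command(
  moves=[
    {"dr": [0, 0, 0], "xyz": [-0.5, 0, 0], "grip": -1},
    {"dr": [0, 0, 0], "xyz": [-0.5, 0, 0], "grip": -1},
    {"dr": [0, 0, 0], "xyz": [-0.5, 0, 0], "grip": -1},
    {"dr": [0, 0, 0], "xyz": [-0.5, 0, 0], "grip": -1},
    {"dr": [0, 0, 0], "xyz": [-0.5, 0, 0], "grip": -1},
  ],
)

```text
time: 62.75
tcp_pos: [0.5343, -0.0526, 0.0529]
eef_rot: [2.15, 2.288, 0.002]
wrist_force: [3.2, 3.4, 5.0]
finger_gap: 0.0111
```

>>> arm_command(
  moves=[
    {"dr": [0, 0, 0], "xyz": [-0.5, 0, 0], "grip": -1},
    {"dr": [0, 0, 0], "xyz": [-0.4, 0, 0], "grip": -1},
    {"dr": [0, 0, 0], "xyz": [-0.3, 0, 0], "grip": -1},
    {"dr": [0, 0, 0], "xyz": [-0.2, 0, 0], "grip": -1},
    {"dr": [0, 0, 0], "xyz": [0, 0, 0], "grip": -1},
  ],
)

```text
time: 63.25
tcp_pos: [0.5361, -0.0812, 0.053]
eef_rot: [2.15, 2.286, 0.0]
wrist_force: [4.1, -2.5, 4.1]
finger_gap: 0.0113
```

>>> arm_command(
  moves=[
    {"dr": [0, 0, 0], "xyz": [-0.2, 0, 0], "grip": -1},
    {"dr": [0, 0, 0], "xyz": [-0.2, 0, 0], "grip": -1},
    {"dr": [0, 0, 0], "xyz": [0, 0, 0], "grip": -1},
  ],
)

```text
time: 63.55
tcp_pos: [0.5366, -0.0884, 0.0529]
eef_rot: [2.15, 2.287, 0.001]
wrist_force: [5.2, 0.4, 3.6]
finger_gap: 0.0108
```

>>> arm_command(
  moves=[
    {"dr": [0, 0, 0], "xyz": [-0.1, 0, 0], "grip": -1},
    {"dr": [0, 0, 0], "xyz": [0, 0, 0], "grip": -1},
  ],
)

```text
time: 63.75
tcp_pos: [0.5367, -0.0901, 0.0529]
eef_rot: [2.15, 2.287, 0.001]
wrist_force: [4.4, 1.4, 5.9]
finger_gap: 0.011
```

>>> arm_command(
  moves=[
    {"dr": [0, 0, 0], "xyz": [-0.1, 0, 0], "grip": -1},
    {"dr": [0, 0, 0], "xyz": [0, 0, 0], "grip": -1},
  ],
)

```text
time: 63.95
tcp_pos: [0.5368, -0.0913, 0.0529]
eef_rot: [2.15, 2.289, 0.003]
wrist_force: [5.3, 5.5, 6.7]
finger_gap: 0.011
```

>>> arm_command(
  moves=[
    {"dr": [0, 0, 0], "xyz": [-0.1, 0, 0], "grip": -1},
    {"dr": [0, 0, 0], "xyz": [0, 0, 0], "grip": -1},
  ],
)

```text
time: 64.15
tcp_pos: [0.5367, -0.0913, 0.0529]
eef_rot: [-2.149, -2.29, -0.007]
wrist_force: [4.2, 15.6, 9.1]
finger_gap: 0.0108
```

>>> arm_command(
  moves=[
    {"dr": [0, 0, 0], "xyz": [-0.1, 0, 0], "grip": -1},
    {"dr": [0, 0, 0], "xyz": [0, 0, 0], "grip": -1},
  ],
)

```text
time: 64.35
tcp_pos: [0.5367, -0.0914, 0.0529]
eef_rot: [-2.146, -2.29, -0.011]
wrist_force: [5.5, 26.1, 12.0]
finger_gap: 0.011
```

>>> arm_command(
  moves=[
    {"dr": [0, 0, 0], "xyz": [0.15, 0, 0], "grip": -1},
    {"dr": [0, 0, 0], "xyz": [0, 0, 0], "grip": 1},
    {"dr": [0, 0, 0], "xyz": [0, 0, 0], "grip": 1},
    {"dr": [0, 0, 0], "xyz": [0, 0, 0], "grip": 1},
    {"dr": [0, 0, 0], "xyz": [0, 0, 0], "grip": 1},
  ],
)

```text
time: 64.85
tcp_pos: [0.5357, -0.093, 0.0521]
eef_rot: [2.152, 2.288, -0.001]
wrist_force: [-0.2, 0.1, 0.0]
finger_gap: 0.0685
```

>>> arm_command(
  moves=[
    {"dr": [0, 0, 0], "xyz": [0, 0, 0], "grip": 1},
    {"dr": [0, 0, 0], "xyz": [0, 0, -0.8], "grip": 1},
    {"dr": [0, 0, 0], "xyz": [0, 0, -1], "grip": 1},
    {"dr": [0, 0, 0], "xyz": [0, 0, -1], "grip": 1},
    {"dr": [0, 0, 0], "xyz": [0, 0, -1], "grip": 1},
  ],
)

```text
time: 65.35
tcp_pos: [0.5359, -0.0929, 0.1292]
eef_rot: [2.151, 2.288, -0.0]
wrist_force: [0.4, 0.2, -0.3]
finger_gap: 0.0857
```

>>> arm_command(
  moves=[
    {"dr": [0, 0, 0], "xyz": [0, 0, -1], "grip": 1},
    {"dr": [0, 0, 0], "xyz": [-1, 0, -1], "grip": 1},
    {"dr": [0, 0, 0], "xyz": [-1, 0, -1], "grip": 1},
    {"dr": [0, 0, 0], "xyz": [-1, 0, -1], "grip": 1},
    {"dr": [0, 0, 0], "xyz": [-1, 0, -1], "grip": 1},
  ],
)

```text
time: 65.85
tcp_pos: [0.5408, -0.1734, 0.2294]
eef_rot: [2.151, 2.288, -0.0]
wrist_force: [0.2, -0.5, 0.2]
finger_gap: 0.0854
```

>>> arm_command(
  moves=[
    {"dr": [0, 0, 0], "xyz": [-1, 0, 0], "grip": 1},
    {"dr": [0, 0, 0], "xyz": [-1, 0, 0], "grip": 1},
    {"dr": [0, 0, 0], "xyz": [-1, 0, 0], "grip": 1},
    {"dr": [0, 0, 0], "xyz": [-1, 0, 0], "grip": 1},
    {"dr": [0, 0, 0], "xyz": [-1, 0, 0], "grip": 1},
  ],
)

```text
time: 66.35
tcp_pos: [0.5469, -0.2737, 0.2277]
eef_rot: [-2.152, -2.289, 0.0]
wrist_force: [0.3, 0.7, 0.8]
finger_gap: 0.0854
```

```bash
python3 - <<'E'
from kn import *
plan(.5,-.3,.3)
c=cam('top','top17.png');d=cam('scene','scene17.png')
pose=(.528,.035,.062)
draw(c,model(0),pose,4,190,120,330,250,'j1.png')
draw(d,model(0),pose,4,190,160,360,310,'j2.png')
for n in ('top','scene'):
    P=cloud(load(n)); z=P[...,2]
    for x,y in((.458,.0295),(.599,.039)):
        m=(np.hypot(P[...,0]-x,P[...,1]-y)<.02)&(z>.07)&(z<.13); print(n,m.sum(),np.median(P[m],0) if m.sum() else '')
    m=(z>.1)&(z<.115)&(P[...,0]>.4)&(P[...,0]<.65)&(abs(P[...,1])<.1); print(n,np.percentile(P[m],[2,98],axis=0) if m.sum() else '')
E
```

```text
tcp [ 0.5469 -0.2737  0.2277] yawx 1.6324 tilt 0.01 j [-0.678  0.139  0.128  1.56  -0.    -0.739] gap 0.0854 F [0.3 0.7 0.8] t 66.35
shift if unturned [-1.17 -2.42 -3.62]  after turn [-1.17 -2.42 -3.62]
top 136 [0.45815559 0.02952332 0.10973102]
top 131 [0.5992153  0.03810165 0.10920293]
top [[0.43722949 0.00549543 0.10077468]
 [0.62274729 0.05920533 0.11380451]]
scene 144 [0.45716557 0.02917136 0.10845141]
scene 155 [0.5993302  0.0392195  0.10872632]
scene [[0.43870343 0.00983583 0.10075223]
 [0.623726   0.06091649 0.11343339]]
```

View pics/j1.png

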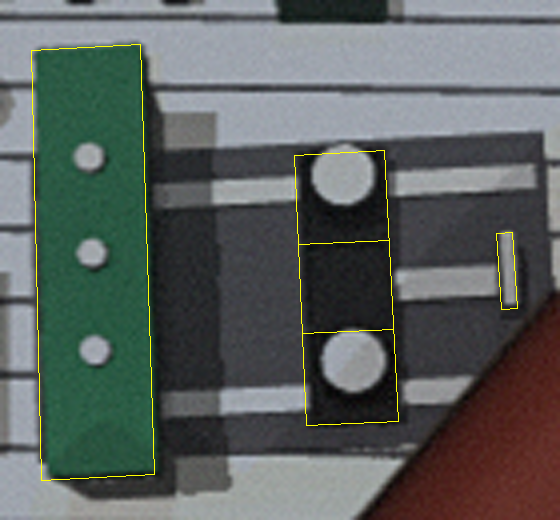

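View pics/j2.png

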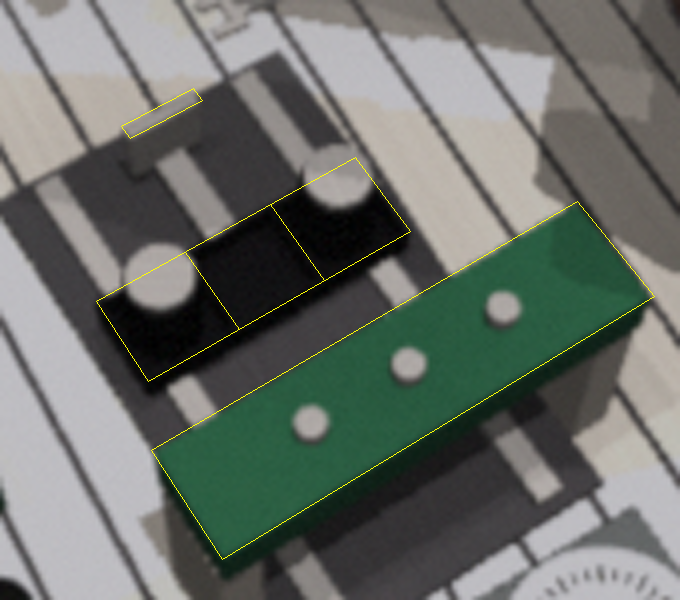

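View pics/top17.png

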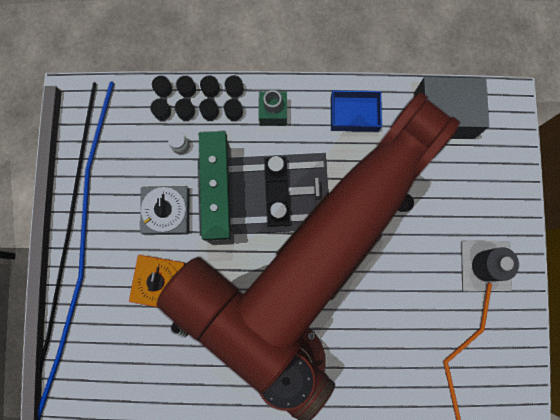

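```bash
python3 - <<'E'
from kn import *
kview((.4637,.3895,0),np.radians(3),np.radians(126),'z')
E
```

```text
(no output)
```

View pics/z3.png

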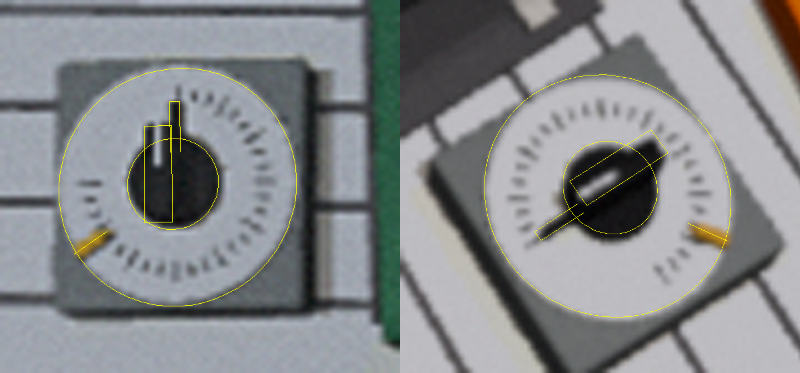

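```bash
python3 - <<'E'
from h import *
print(manip.hand_in(), manip.observe()['time'])
E
```

```text
the job is handed in; nothing more can be done
the job is handed in; nothing more can be done
```

I ran the leak test in the order asked and handed it in about 66 s into the run, with the gripper open and clear of everything.

- **Canisters:** Only two were there. Both stand upright in the outer tray cells, and both lids are home: the tops read about 109 mm above the table in both cameras, before the push and after the pull-out.
- **Tray:** I pushed it until it stopped against about 25 N, and the picture matched the 0.18 m position. At the end I pulled it out to the other stop, at about 26 N, and the picture matched fully out.
- **Knob:** I turned it clockwise until the pointer nose met the brass marker. Both cameras showed them in line with the gripper off, and it stayed there for more than 2 s. I then turned it back until it hit the zero stop, and the pointer sits on the zero tick.
- **Bystanders:** I did not touch the tube, cup, wrench, jar or orange box. In the last top picture the arm hid the tube and wrench, so I could not re-check those two.

**Irregularities:**
- The two cameras disagreed by a few millimetres in y, within what the job needed.
- The last wrist joint ran up close to its range limit once (-3.137 rad of -3.14) and I backed it off.
- Closing on the handle for the pull gave a brief 42 N at the wrist through the fingers. That is above the 40 N contact limit, but that limit is for the arm and the gripper's body, and I do not believe either touched anything.

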